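Set up the utensil drainer and rack the washed utensils

ROBOT

A 6-joint arm with a two-finger parallel gripper is mounted at the origin on the work surface. World frame = base frame: x ahead of the robot, y to its left, z up, the work surface at z = 0. Lengths are in mm, angles in rad, forces in N, time in s.
With the tool pointing down it reaches from about 275 to 775 mm from the base axis. Payload 14.6 kg.
Tool frame: the origin (TCP) lies between the finger pads; the fingertips stand 22 mm ahead of it and the grasp point (between the pads) lies 3 mm ahead of it; z points along the fingers, y is the direction in which the jaws open and shut (so a half turn about z gives the same grasp; the last joint's range is limited). The gripper opens to 85 mm and grips with 20 to 120 N. Pads are 22 mm wide; open, the fingers measure 114 mm over their backs; the gripper's body (76 mm by 85 mm) begins 54 mm behind the grasp point. The pads swing forward as they close: fully open they stand 13 mm farther back than shut.
Start: joints at [-1.261, 0.263, -0.048, 1.259, 0, 1.415], TCP at [235.323, -469.31, 253.278] pointing down, gripper open.
Joint ranges: [-2.65, 2.65], [-0.89, 1.7], [-1.18, 1.37], [-2.13, 2.11], [-1.35, 1.29], [-3.14, 3.14]. Speed limits (rad/s): [1.89, 1.89, 2.57, 2.79, 3.14, 3.14].

INTERFACE

Orientations are given as a unit quaternion [x, y, z, w].
In Python, from bench import sense, imaging, env gives the robot as it stands.
- The arm moves only by the tool move_arm, never from a script. Its argument "targets" is a list of rows, each an object of numbers: "dx", "dy", "dz": the shift along the tool's x, y, z in m; "rx", "ry", "rz": the turn, a rotation vector about the tool's x, y, z in rad. A call has 1 to 12 rows; each row is the pose to reach, as a shift and turn from the pose commanded when the call began, along the tool's axes at that moment; what a row does not reach only later rows make up. A row lasts 1/12 s, in which the tool goes at most 41.7 mm and 7.16 degrees, less where a joint would pass 70% of its speed; a pose out of reach is approached as far as the arm can. A call with a gripper value outside its range is refused whole. "hand" is the finger opening in m, from 0 to 0.0854, set as the call begins (left out, the last holds). The fingers move at their own pace and stop on an object; the grip force is fixed at half the most. Time passes only in rows, so rows that repeat a pose let the fingers close. It gives the time, the measured TCP pose, the force and the opening at its end, in the units of the state.
- sense(): the state, without advancing time (a new reading comes with each control period).
- imaging.capture(name): name is "scene" or "side" or "wrist"; returns the picture (384x512x3 uint8, red, green, blue); there is no depth.
- imaging.camera_params(name): a dict with "intrinsics" (3x3 intrinsics, pixels), "D" ([k1, k2, p1, p2, k3] as OpenCV has them; the pictures are not rectified), "cam_to_world" (4x4, takes a point from camera to world coordinates). Camera axes: x right, y down, z forward; pixel columns grow to the right and rows downward; lengths in mm; the calibration is good to about 2 mm. A picture is of the moment at which its call begins: read the wrist's pose just before it. camera_params takes no time and is no camera call; for the wrist camera it gives the pose at the moment of the call.
- env.close_job(): hands the job in, once; it reports no verdict.
The state is a dict: "time_s": time; "joint_positions": joint angles; "joint_velocities": joint speeds; "tau": joint torques, N m; "ee_pos": TCP position; "tool_rot": TCP orientation; "wrist_force": force on the tool from outside, world axes, zero at the start; "wrist_torque": the same for the moment, N m; "grip_width": finger opening in mm.
Only numpy, scipy, OpenCV 4.12 (cv2) and the standard library are available. Lean on these libraries where they do the work, as an engineer would, in place of code of your own. Each camera call takes 0.05 s, during which the arm holds its last target. There are 200 camera calls.

TASK

Put the utensil drainer back together: hook the plain back edge of each of the two steel drain grids under the lip at the back of the white tray and swing its handle edge down until both lie flat and fully home side by side, then stand the aluminium utensil cup upright on the middle of them. Then stand every washed utensil lying on the place mat in the cup, handle down and head up. Leave the milk carton and the mixing bowl where they are.

Things in the scene. Friction and masses are not known exactly. Their poses are not given: they have to be found in the camera images.
- tray: white drip tray, fixed, 208 (x) x 228 (y) mm; origin: centre of its underside, +x to its back, z up. Walls 6 mm; front (-x) and sides 30 mm high, back 43 mm with a lip; inside 196 (x) x 216 (y) mm, halved by a 4 mm rib along x at y = 0 into two bays 106 mm wide, centred at y = +-55 mm. A ledge, top at z = 22 mm, runs round each bay: a grid lies on it, its top then level with walls and rib
- tray_lip (a point): middle of the lower front edge of the lip that overhangs the tray's inside at its back by 16 mm (tray x = +82 to +98 mm), its underside 38 mm above the tray's underside, so 16 mm above the ledge; lip 5 mm thick and as wide as the tray; axes as the tray's
- cup_mid (a point): aluminium utensil cup: open box 64 (x) x 150 (y) x 90 (z) mm, 4 mm walls, 0.45 kg, four compartments in a row along y, each 33 (y) x 56 (x) mm, centred at y = -54, -18, +18, +54 mm (dividers 3 mm thick, 15 mm lower than the rim). Point: its centre, 45 mm above its underside; z up
- cup_floor (a point): centre of the cup's inner floor, 5 mm above its underside and 85 mm below its rim; axes as the cup's
- grid_a_grip (a point): steel drain grid, starts at the right, flat: 188 (x) x 100 (y) mm, 8 thick, 0.25 kg. Point: middle of its raised handle, a flat bar 10 mm thick (x), 62 long (y), 18 tall (z), its middle 33 mm above the grid's underside, on two 8 mm posts at its ends (open between), 80 mm in front of the grid's middle. x points from the handle to the plain back edge (which goes under the lip), z up
- grid_a_rear (a point): middle of the bottom of grid_a's plain back edge (174 mm behind the handle); axes as the grid's
- grid_a_front (a point): middle of the bottom of grid_a's front edge, 14 mm in front of the handle; axes as the grid's
- grid_b_grip (a point): steel drain grid, equal to grid_a; starts beyond the place mat, flat: 188 (x) x 100 (y) mm, 8 thick, 0.25 kg. Point: middle of its raised handle, a flat bar 10 mm thick (x), 62 long (y), 18 tall (z), its middle 33 mm above the grid's underside, on two 8 mm posts at its ends (open between), 80 mm in front of the grid's middle. x points from the handle to the plain back edge (which goes under the lip), z up
- grid_b_rear (a point): middle of the bottom of grid_b's plain back edge (174 mm behind the handle); axes as the grid's
- grid_b_front (a point): middle of the bottom of grid_b's front edge, 14 mm in front of the handle; axes as the grid's
- spoon_mid (a point): wooden spoon with a round 46 mm head, 200 mm long, flat on the mat (2 mm thick) at the start; may be absent. Handle: a bar 18 mm wide (y), 16 thick (z), from its end at x = -100 to x = +40 mm, then the head to x = +100 mm. Point: half-way along at mid thickness, 8 mm above its underside; +x towards the head
- spoon_butt (a point): end of the handle of the spoon, at mid thickness; axes as the spoon's; None if absent
- turner_mid (a point): slotted steel turner with a square flat head 46 mm wide and a black handle, 200 mm long, flat on the mat (2 mm thick) at the start; may be absent. Handle: a bar 18 mm wide (y), 16 thick (z), from its end at x = -100 to x = +40 mm, then the head to x = +100 mm. Point: half-way along at mid thickness, 8 mm above its underside; +x towards the head
- turner_butt (a point): end of the handle of the turner, at mid thickness; axes as the turner's; None if absent
- scraper_mid (a point): rubber bowl scraper with a grey rectangular head 42 mm wide and a wooden handle, 200 mm long, flat on the mat (2 mm thick) at the start; may be absent. Handle: a bar 18 mm wide (y), 16 thick (z), from its end at x = -100 to x = +40 mm, then the head to x = +100 mm. Point: half-way along at mid thickness, 8 mm above its underside; +x towards the head
- scraper_butt (a point): end of the handle of the scraper, at mid thickness; axes as the scraper's; None if absent
- whisk_mid (a point): flat steel wire whisk, loops 44 mm wide, 200 mm long, flat on the mat (2 mm thick) at the start; may be absent. Handle: a bar 18 mm wide (y), 16 thick (z), from its end at x = -100 to x = +40 mm, then the head to x = +100 mm. Point: half-way along at mid thickness, 8 mm above its underside; +x towards the head
- whisk_butt (a point): end of the handle of the whisk, at mid thickness; axes as the whisk's; None if absent
- carton_mid (a point): bystander: blue milk carton 92 x 92 x 240 mm, at the left of the table; point 90 mm up
- bowl_mid (a point): bystander: white plastic mixing bowl, 190 mm across, 110 mm high, at the left; point 55 mm up
Mind the look-alikes: they are no part of the job. Leave any pink or purple look-alike of the part that bears cup_mid alone.

How it is judged (in metres and radians):
On the way, in this order (a step that is already met when the one before it is completed fails the run):
1. both drain grids lie flat in the tray, back edges under the lip (x of grid_a_rear in the frame of tray between 0.085 and 0.102 m and z of grid_a_rear in the frame of tray between 0.018 and 0.026 m and x of grid_a_front in the frame of tray between -0.102 and -0.085 m and z of grid_a_front in the frame of tray between 0.018 and 0.026 m and (y of grid_a_rear in the frame of tray between -0.065 and -0.045 m or y of grid_a_rear in the frame of tray between 0.045 and 0.065 m) and x of grid_b_rear in the frame of tray between 0.085 and 0.102 m and z of grid_b_rear in the frame of tray between 0.018 and 0.026 m and x of grid_b_front in the frame of tray between -0.102 and -0.085 m and z of grid_b_front in the frame of tray between 0.018 and 0.026 m and (y of grid_b_rear in the frame of tray between -0.065 and -0.045 m or y of grid_b_rear in the frame of tray between 0.045 and 0.065 m)), for 0.2 s.
2. the cup stands upright on the grids (z of cup_floor in the frame of tray between 0.031 and 0.04 m and y of cup_floor in the frame of tray between -0.035 and 0.035 m and x of cup_floor in the frame of tray between -0.05 and 0.07 m and angle between cup_floor's own z axis and vertical below 0.06 rad), for 0.2 s.
At the end, for the whole second after the job is handed in: Each grid in its bay, both edges within 4 mm of ledge height, back edge under the lip; cup upright (3.5 deg) on them, within 35 mm of the middle line, from 50 mm before to 70 mm behind the middle; each utensil present: handle end in the cup within 30 mm of its floor, mid point 75 mm above it (all of step 1 and all of step 2 and z of spoon_butt in the frame of cup_floor between -0.01 and 0.03 m and x of spoon_butt in the frame of cup_floor between -0.035 and 0.035 m and y of spoon_butt in the frame of cup_floor between -0.078 and 0.078 m and z of each of spoon_mid, turner_mid, scraper_mid, whisk_mid in the frame of cup_floor above 0.075 m and z of turner_butt in the frame of cup_floor between -0.01 and 0.03 m and x of turner_butt in the frame of cup_floor between -0.035 and 0.035 m and y of turner_butt in the frame of cup_floor between -0.078 and 0.078 m and z of scraper_butt in the frame of cup_floor between -0.01 and 0.03 m and x of scraper_butt in the frame of cup_floor between -0.035 and 0.035 m and y of scraper_butt in the frame of cup_floor between -0.078 and 0.078 m and z of whisk_butt in the frame of cup_floor between -0.01 and 0.03 m and x of whisk_butt in the frame of cup_floor between -0.035 and 0.035 m and y of whisk_butt in the frame of cup_floor between -0.078 and 0.078 m); the robot touches nothing.
It fails at once if the milk carton or the mixing bowl is moved more than 30 mm (distance of any of carton_mid, bowl_mid from where it was at the start of the episode above 0.03 m).
Of spoon, turner, scraper, whisk only 2 to 4 are there at a start; the rules pass over those that are not, and their reading is None.
At some moment in a run one of grid_a, grid_b, spoon, turner, scraper, whisk may be knocked a few centimetres aside while the robot is not near it.
Once in a run the grip may slacken for a moment while it holds something.
It also fails if it takes over 210 s, if anything falls off the work surface, if the arm or the gripper's body presses on something with over 40 N, if the wrist force passes 120 N, or if a joint passes its speed limit or range.

## Working session

There is one attempt and no reset: what is moved stays moved. The work goes in short steps, Python scripts to look and compute and a tool call to move; the robot and the scene stay as the last step left them, time stands still between calls to the robot, and variables do not carry over. Pictures are saved under pics/ and viewed, about 12 in all and at most 16, crops included, and the job is handed in when it is done.

Besides the shell and the picture viewer there is one more tool, called after "Request:" as name(argument=value, ...) on one line, values as JSON. move_arm: Moves the arm, as the interface text tells. Its arguments: {"type":"object","properties":{"targets":{"type":"array","items":{"type":"object","properties":{"dx":{"type":"number"},"dy":{"type":"number"},"dz":{"type":"number"},"rx":{"type":"number"},"ry":{"type":"number"},"rz":{"type":"number"}}}},"hand":{"type":"number"}},"required":["targets"]}

```bash
ls; mkdir -p pics; python3 - <<'E'
from bench import sense, imaging, env
import cv2,json
for n in ("scene","side"):
    im=imaging.capture(n); cv2.imwrite(f"pics/{n}0.png",cv2.resize(im[:,:,::-1],(800,600),interpolation=cv2.INTER_CUBIC))
    cv2.imwrite(f"pics/{n}0_raw.png",im[:,:,::-1])
    p=imaging.camera_params(n); print(n,p)
print(sense())
E
```

```text
pics
scene {'intrinsics': array([[429.22372515,   0.        , 248.50604714],
       [  0.        , 429.22372515, 188.36544113],
       [  0.        ,   0.        ,   1.        ]]), 'D': array([0.03143924, 0.        , 0.        , 0.        , 0.        ]), 'cam_to_world': array([[-3.17803331e-01,  7.56596952e-01, -5.71456119e-01,
         1.32098744e+03],
       [ 9.48033902e-01,  2.63261435e-01, -1.78676069e-01,
         2.46095639e+02],
       [ 1.52565890e-02, -5.98543624e-01, -8.00944921e-01,
         1.22768469e+03],
       [ 0.00000000e+00,  0.00000000e+00,  0.00000000e+00,
         1.00000000e+00]])}
side {'intrinsics': array([[363.35752788,   0.        , 254.70127356],
       [  0.        , 363.35752788, 193.8754997 ],
       [  0.        ,   0.        ,   1.        ]]), 'D': array([0.00756897, 0.        , 0.        , 0.        , 0.        ]), 'cam_to_world': array([[-7.18237160e-01, -4.65662116e-01,  5.17005005e-01,
        -1.32302416e+02],
       [-6.95767844e-01,  4.87619097e-01, -5.27384797e-01,
         6.24630534e+02],
       [-6.51839273e-03, -7.38502816e-01, -6.74218882e-01,
         9.31234143e+02],
       [ 0.00000000e+00,  0.00000000e+00,  0.00000000e+00,
         1.00000000e+00]])}
{'time_s': 0.1, 'joint_positions': array([-1.26132520e+00,  2.63481442e-01, -4.88552119e-02,  1.25940087e+00,
        2.21572003e-05,  1.41551810e+00]), 'joint_velocities': array([-0.00034989, -0.00082208,  0.00199335,  0.00066033, -0.00185149,
        0.00187062]), 'tau': array([ 2.63185560e-03, -6.38580608e+01,  3.85063970e+01,  1.00100652e-02,
       -1.49691923e-04,  4.60614501e-06]), 'ee_pos': array([ 235.24814355, -469.10022937,  252.87658477]), 'tool_rot': array([ 9.73122171e-01,  2.30288992e-01, -2.51998480e-05, -4.70053818e-04]), 'wrist_force': array([0.90210735, 0.68363601, 0.37673275]), 'wrist_torque': array([ 0.01949475,  0.00836188, -0.04923164]), 'grip_width': 84.97562864698322}
```

View pics/scene0.png

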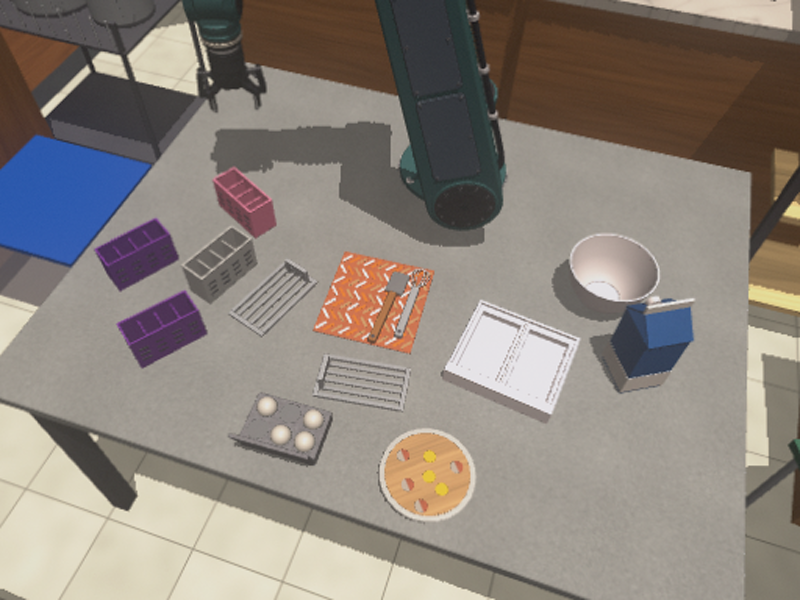

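View pics/side0.png

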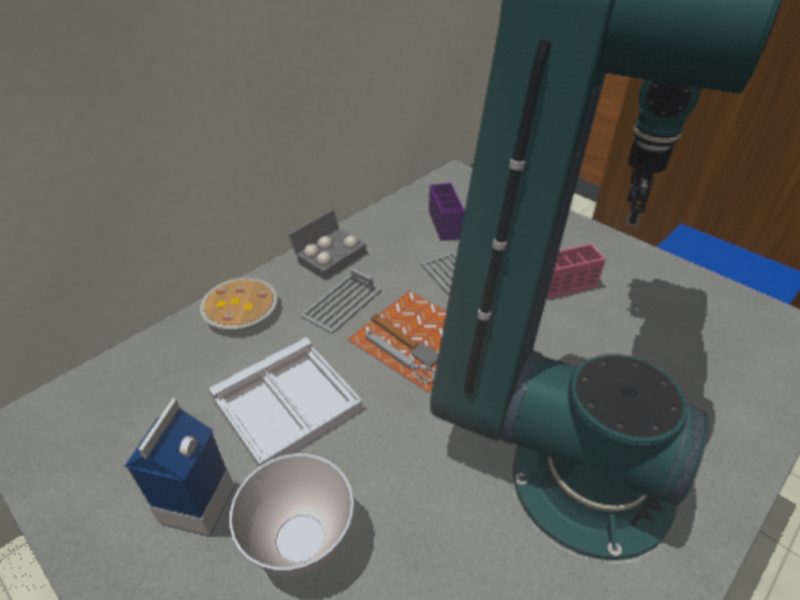

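Candidates for the cup (800-px picture): grey (220,265), pink (245,200), purple (138,252) and purple (162,328). I choose the grey one. Grid_a is at (273,297) and grid_b at (362,382). The mat holds a scraper (388,305) and a whisk (412,303). The tray is at (512,358).

```bash
cat > h.py <<'E'
import numpy as np, cv2
from bench import sense, imaging, env
from scipy.spatial.transform import Rotation as R
def p2w(name,px,z,P=None):
    """raw pixels -> world points on plane(s) z"""
    P=P or imaging.camera_params(name); px=np.array(px,float).reshape(-1,1,2)
    n=cv2.undistortPoints(px,P["intrinsics"],P["D"]).reshape(-1,2)
    T=P["cam_to_world"]; d=np.c_[n,np.ones(len(n))]@T[:3,:3].T; o=T[:3,3]
    return o+d*((np.asarray(z,float)-o[2])/d[:,2])[:,None]
def w2p(name,X,P=None):
    P=P or imaging.camera_params(name); T=np.linalg.inv(P["cam_to_world"])
    return cv2.projectPoints(np.array(X,float).reshape(-1,3),cv2.Rodrigues(T[:3,:3])[0],T[:3,3],P["intrinsics"],P["D"])[0].reshape(-1,2)
def crop(im,x0,y0,x1,y1,s,fn):
    c=cv2.resize(im[y0:y1,x0:x1],None,fx=s,fy=s,interpolation=cv2.INTER_CUBIC)[:,:,::-1].copy()
    for x in range((x0+9)//10*10,x1,10):
        cv2.line(c,(int((x-x0+.5)*s),0),(int((x-x0+.5)*s),6 if x%50 else 16),(0,255,255),1)
        if x%20==0: cv2.putText(c,str(x),(int((x-x0)*s)-8,24),0,.35,(0,255,255))
    for y in range((y0+9)//10*10,y1,10):
        cv2.line(c,(0,int((y-y0+.5)*s)),(6,int((y-y0+.5)*s)),(0,255,255),1)
        if y%20==0: cv2.putText(c,str(y),(10,int((y-y0)*s)+6),0,.35,(0,255,255))
    cv2.imwrite(fn,c)
E
python3 - <<'E'
from h import *
im=cv2.imread("pics/scene0_raw.png")[:,:,::-1]
crop(im,114,142,284,268,4.7,"pics/c1.png")
crop(im,275,185,385,272,6.5,"pics/c2.png")
E
```

```text
(no output)
```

View pics/c1.png

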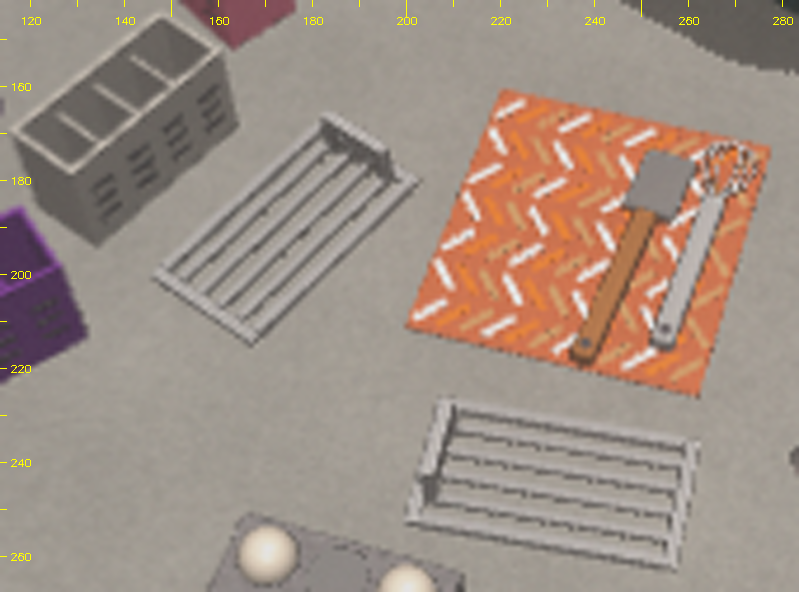

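View pics/c2.png

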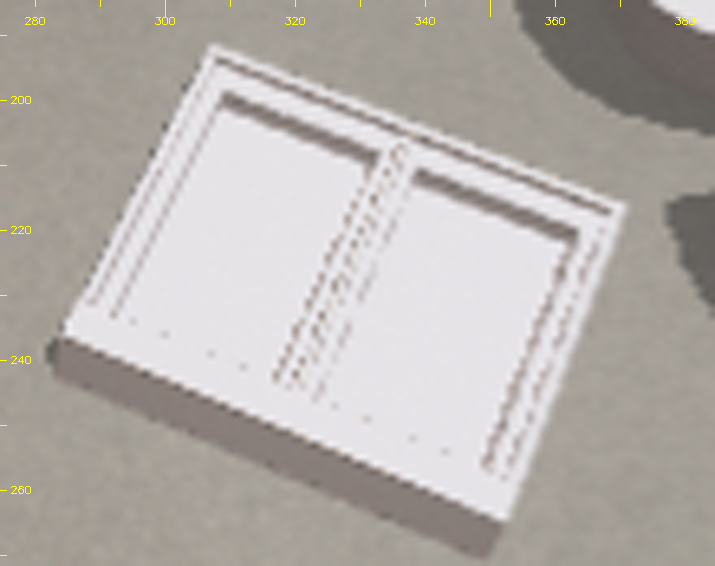

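```bash
python3 - <<'E'
from h import *
np.set_printoptions(precision=1,suppress=True)
c1=lambda *p:[(114+x/4.7-.5,142+y/4.7-.5) for x,y in p]
c2=lambda *p:[(275+x/6.5-.5,185+y/6.5-.5) for x,y in p]
def show(n,px,z):
    w=p2w("scene",px,z); print(n); print(w)
    print(" edges",[round(float(np.linalg.norm(w[i]-w[i-1])),1) for i in range(len(w))]); return w
show("tray fl,fr(topimg),rear near-left, near-right",c2((212,45),(626,205),(510,522),(62,338)),[30,30,43,43])
show("gridA rearL,rearR,front",c1((155,275),(252,345),(418,182)),[8,8,8])
show("gridA handle top ends",c1((325,115),(395,170)),[42,42])
show("gridB front near,rear near,rear far",c1((405,522),(672,568),(698,440)),[8,8,8])
show("gridB handle top",c1((445,398),(420,482)),[42,42])
show("cup top",c1((165,14),(222,48),(72,170),(15,132)),[90]*4)
show("scraper butt,neck,headend",c1((582,355),(640,210),(670,153)),[18,18,12])
show("whisk",c1((662,342),(712,198),(738,145)),[18,18,12])
E
```

```text
tray fl,fr(topimg),rear near-left, near-right
[[412.1 175.4  30. ]
 [441.7 400.5  30. ]
 [646.8 374.8  43. ]
 [619.9 149.4  43. ]]
 edges [209.8, 227.1, 207.1, 227.0]
gridA rearL,rearR,front
[[ 614.3 -343.1    8. ]
 [ 647.1 -250.     8. ]
 [ 470.5 -193.8    8. ]]
 edges [207.2, 98.7, 185.3]
gridA handle top ends
[[ 457.6 -272.6   42. ]
 [ 489.4 -202.    42. ]]
 edges [77.4, 77.4]
gridB front near,rear near,rear far
[[743.6 -91.7   8. ]
 [717.6  89.9   8. ]
 [617.8  76.7   8. ]]
 edges [210.3, 183.5, 100.7]
gridB handle top
[[662.3 -93.   42. ]
 [728.8 -84.3  42. ]]
 edges [67.0, 67.0]
cup top
[[ 441.3 -405.4   90. ]
 [ 458.2 -350.2   90. ]
 [ 598.5 -400.2   90. ]
 [ 580.8 -455.1   90. ]]
 edges [148.1, 57.8, 149.0, 57.7]
scraper butt,neck,headend
[[583.9 -21.   18. ]
 [447.4 -22.9  18. ]
 [383.2 -19.8  12. ]]
 edges [200.8, 136.4, 64.6]
whisk
[[554.7  29.4  18. ]
 [418.8  24.8  18. ]
 [358.3  27.5  12. ]]
 edges [196.5, 136.0, 60.8]
```

Sizes check out: tray 207x227, grids 185/184x99–101, cup 149x58, utensils 197–201 mm. The tray centre is about (530,275) with yaw -0.13. Next I move above grid_a.

```bash
cat >> h.py <<'E'
def down(phi,tilt=0):
    """tool down, tool x at world angle phi; then turned by tilt about tool x (rotvec in tool frame)"""
    c,s=np.cos(phi),np.sin(phi)
    return R.from_matrix(np.array([[c,s,0],[s,-c,0],[0,0,-1]]))*R.from_rotvec([tilt,0,0])
def go(p,Rt,cur=None):
    """print shift/turn in tool axes from the measured (or given) pose; returns new pose for chaining"""
    if cur is None:
        s=sense(); cur=(s["ee_pos"],R.from_quat(s["tool_rot"]))
    d=cur[1].inv().apply(np.array(p)-cur[0])/1000; r=(cur[1].inv()*Rt).as_rotvec()
    print("d",np.round(d,4),"r",np.round(r,4), "rows>=",int(np.ceil(max(np.linalg.norm(d)/.0417,np.linalg.norm(r)/.125))))
    return np.array(p,float),Rt
def st():
    s=sense(); print("t",round(s["time_s"],2),"ee",np.round(s["ee_pos"],1),"q",np.round(s["joint_positions"],2),"F",np.round(s["wrist_force"],1),"w",round(s["grip_width"],1)); return s
E
python3 - <<'E'
from h import *
go((467,-241,200),down(1.256))
P=imaging.camera_params("wrist"); s=sense()
T=np.eye(4);T[:3,:3]=R.from_quat(s["tool_rot"]).as_matrix();T[:3,3]=s["ee_pos"]
print(np.round(np.linalg.inv(T)@P["cam_to_world"],3)); print(P["intrinsics"],P["D"])
E
```

```text
d [ 0.3094 -0.1     0.053 ] r [-8.000e-04 -5.000e-04 -7.913e-01] rows>= 8
[[   0.      -0.952   -0.306   78.695]
 [   1.       0.       0.      -0.609]
 [  -0.      -0.306    0.952 -120.298]
 [   0.       0.       0.       1.   ]]
[[324.1243485    0.         253.1655167 ]
 [  0.         324.1243485  187.41508668]
 [  0.           0.           1.        ]] [-0.08745331  0.          0.          0.          0.        ]
```

Request:
move_arm(targets=[{"dx": 0.309, "dy": -0.1, "dz": 0.053, "rz": -0.791}, {"dx": 0.309, "dy": -0.1, "dz": 0.053, "rz": -0.791}, {"dx": 0.309, "dy": -0.1, "dz": 0.053, "rz": -0.791}, {"dx": 0.309, "dy": -0.1, "dz": 0.053, "rz": -0.791}, {"dx": 0.309, "dy": -0.1, "dz": 0.053, "rz": -0.791}, {"dx": 0.309, "dy": -0.1, "dz": 0.053, "rz": -0.791}, {"dx": 0.309, "dy": -0.1, "dz": 0.053, "rz": -0.791}, {"dx": 0.309, "dy": -0.1, "dz": 0.053, "rz": -0.791}, {"dx": 0.309, "dy": -0.1, "dz": 0.053, "rz": -0.791}, {"dx": 0.309, "dy": -0.1, "dz": 0.053, "rz": -0.791}, {"dx": 0.309, "dy": -0.1, "dz": 0.053, "rz": -0.791}])

```text
$.targets[0]: bad value
```

```bash
python3 - <<'E'
from h import *
st(); im=imaging.capture("wrist"); P=imaging.camera_params("wrist")
crop(im,0,0,512,384,1.55,"pics/w1.png")
np.save("w1.npy",P["cam_to_world"])
print(w2p("wrist",[[467,-241,42],[630,-296,8],[470.5,-193.8,8]]))
E
```

```text
t 0.1 ee [ 235.2 -469.1  252.9] q [-1.26  0.26 -0.05  1.26  0.    1.42] F [0.9 0.7 0.4] w 85.0
[[ 143.33418003 -167.44160541]
 [ 274.72808915 -232.53856335]
 [ 114.40708203 -164.0764636 ]]
```

View pics/w1.png

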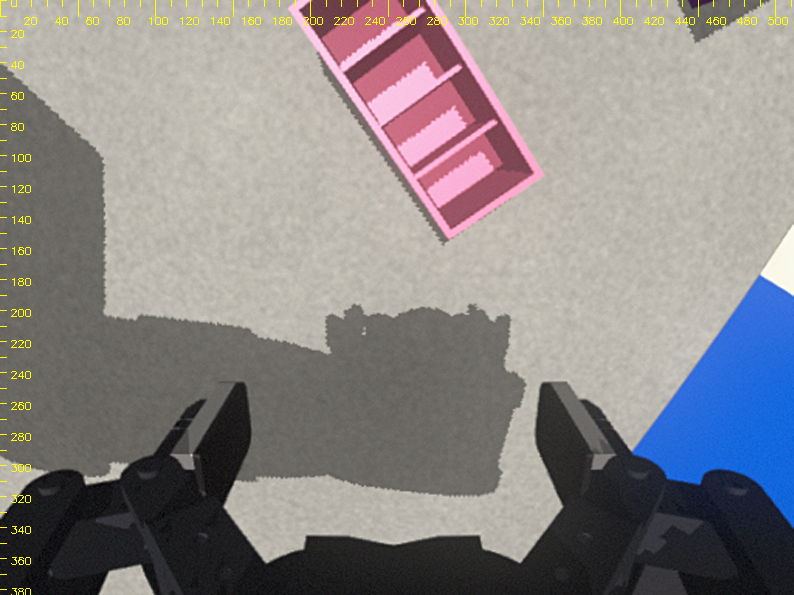

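The wrist view shows only the pink look-alike at (260,75), because the move was refused. I'll retry with all six fields in each row.

Request:
move_arm(targets=[{"dx": 0.309, "dy": -0.1, "dz": 0.053, "rx": 0, "ry": 0, "rz": -0.791}, {"dx": 0.309, "dy": -0.1, "dz": 0.053, "rx": 0, "ry": 0, "rz": -0.791}])

```text
time_s: 0.32
ee_pos: [293.7, -411.9, 239.4]
tool_rot: [0.937, 0.351, -0.0, 0.0]
wrist_force: [1.2, -0.4, -0.2]
grip_width: 85.3
```

```bash
python3 - <<'E'
from h import *
go((467,-241,200),down(1.256))
E
```

```text
d [ 0.2429 -0.0151  0.0394] r [ 1.000e-04  1.000e-04 -5.395e-01] rows>= 6
```

Request:
move_arm(targets=[{"dx": 0.243, "dy": -0.015, "dz": 0.039, "rx": 0, "ry": 0, "rz": -0.54}, {"dx": 0.243, "dy": -0.015, "dz": 0.039, "rx": 0, "ry": 0, "rz": -0.54}, {"dx": 0.243, "dy": -0.015, "dz": 0.039, "rx": 0, "ry": 0, "rz": -0.54}, {"dx": 0.243, "dy": -0.015, "dz": 0.039, "rx": 0, "ry": 0, "rz": -0.54}, {"dx": 0.243, "dy": -0.015, "dz": 0.039, "rx": 0, "ry": 0, "rz": -0.54}, {"dx": 0.243, "dy": -0.015, "dz": 0.039, "rx": 0, "ry": 0, "rz": -0.54}, {"dx": 0.243, "dy": -0.015, "dz": 0.039, "rx": 0, "ry": 0, "rz": -0.54}, {"dx": 0.243, "dy": -0.015, "dz": 0.039, "rx": 0, "ry": 0, "rz": -0.54}])

```text
time_s: 0.98
ee_pos: [468.3, -239.5, 200.3]
tool_rot: [0.809, 0.588, -0.0, -0.001]
wrist_force: [-0.1, -0.2, -0.1]
grip_width: 85.6
```

```bash
python3 - <<'E'
from h import *
st(); P=imaging.camera_params("wrist"); im=imaging.capture("wrist")
crop(im,0,0,512,384,1.55,"pics/w2.png")
np.save("w2.npy",P["cam_to_world"])
print(w2p("wrist",[[467,-241,42],[630,-296,8],[470.5,-193.8,8]]))
E
```

```text
t 0.98 ee [ 468.3 -239.5  200.3] q [-0.63  0.29 -0.16  1.12 -0.    1.26] F [-0.1 -0.2 -0.1] w 85.6
[[252.81093989 176.77602638]
 [421.29779841 169.73178951]
 [241.05542289 120.69722892]]
```

View pics/w2.png

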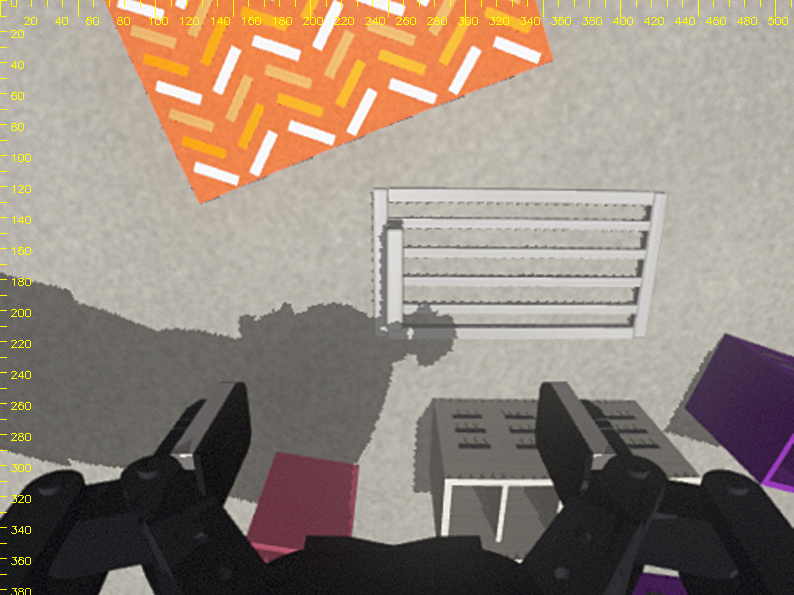

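The view shows grid_a's corners at view px (374,188), (665,192), (647,338), and its handle top at x 387–403, y 229–326.

```bash
python3 - <<'E'
from h import *
np.set_printoptions(precision=1,suppress=True)
P=imaging.camera_params("wrist"); P["cam_to_world"]=np.load("w2.npy")
v=lambda *p:np.array(p)/1.55-.5
w=p2w("wrist",v((374,188),(665,192),(647,338),(374,338),(387,229),(403,229),(403,326),(387,326)),[8]*4+[42]*4,P)
print(w); e=lambda a,b:w[b]-w[a]
for a,b in((0,1),(3,2),(3,0),(2,1),(4,7),(4,5)): d=e(a,b); print(a,b,round(float(np.linalg.norm(d)),1),np.round(np.arctan2(d[1],d[0]),3))
h=w[4:].mean(0); c=w[:4].mean(0); ax=c-h; print("handle",h,"centre",c,np.linalg.norm(ax[:2]),np.arctan2(ax[1],ax[0]))
E
```

```text
[[ 470.8 -192.6    8. ]
 [ 645.4 -249.8    8. ]
 [ 617.9 -345.8    8. ]
 [ 439.  -287.2    8. ]
 [ 472.9 -213.4   42. ]
 [ 481.4 -216.1   42. ]
 [ 463.8 -271.8   42. ]
 [ 454.7 -268.9   42. ]]
0 1 183.8 -0.316
3 2 188.2 -0.316
3 0 99.8 1.247
2 1 99.9 1.292
4 7 58.4 -1.887
4 5 9.0 -0.312
handle [ 468.2 -242.6   42. ] centre [ 543.3 -268.8    8. ] 79.56179108129552 -0.3367592968016353
```

Request:
move_arm(targets=[{"dx": -0.003, "dy": 0.001, "dz": 0.04, "rx": 0, "ry": 0, "rz": 0}, {"dx": -0.003, "dy": 0.001, "dz": 0.08, "rx": 0, "ry": 0, "rz": 0}, {"dx": -0.003, "dy": 0.001, "dz": 0.12, "rx": 0, "ry": 0, "rz": 0}, {"dx": -0.003, "dy": 0.001, "dz": 0.145, "rx": 0, "ry": 0, "rz": 0}, {"dx": -0.003, "dy": 0.001, "dz": 0.16, "rx": 0, "ry": 0, "rz": 0}, {"dx": -0.003, "dy": 0.001, "dz": 0.164, "rx": 0, "ry": 0, "rz": 0}, {"dx": -0.003, "dy": 0.001, "dz": 0.164, "rx": 0, "ry": 0, "rz": 0}])

```text
time_s: 1.62
ee_pos: [466.6, -244.9, 36.4]
tool_rot: [0.81, 0.586, -0.0, -0.001]
wrist_force: [-0.3, -0.0, 0.5]
grip_width: 85.4
```

Request:
move_arm(hand=0.0, targets=[{"dx": 0, "dy": 0, "dz": 0, "rx": 0, "ry": 0, "rz": 0}, {"dx": 0, "dy": 0, "dz": 0, "rx": 0, "ry": 0, "rz": 0}, {"dx": 0, "dy": 0, "dz": 0, "rx": 0, "ry": 0, "rz": 0}, {"dx": 0, "dy": 0, "dz": 0, "rx": 0, "ry": 0, "rz": 0}, {"dx": 0, "dy": 0, "dz": 0, "rx": 0, "ry": 0, "rz": 0}, {"dx": 0, "dy": 0, "dz": 0, "rx": 0, "ry": 0, "rz": 0}, {"dx": 0, "dy": 0, "dz": 0, "rx": 0, "ry": 0, "rz": 0}, {"dx": 0, "dy": 0, "dz": 0, "rx": 0, "ry": 0, "rz": 0}])

```text
time_s: 2.28
ee_pos: [467.8, -244.2, 37.3]
tool_rot: [0.81, 0.587, 0.0, 0.0]
wrist_force: [-1.4, 1.8, 6.5]
grip_width: 8.9
```

Request:
move_arm(targets=[{"dx": 0, "dy": 0, "dz": -0.015, "rx": 0, "ry": 0, "rz": 0}, {"dx": 0, "dy": 0, "dz": -0.035, "rx": 0, "ry": 0, "rz": 0}, {"dx": 0, "dy": 0, "dz": -0.065, "rx": 0, "ry": 0, "rz": 0}, {"dx": 0, "dy": 0, "dz": -0.095, "rx": 0, "ry": 0, "rz": 0}, {"dx": 0, "dy": 0, "dz": -0.115, "rx": 0, "ry": 0, "rz": 0}, {"dx": 0, "dy": 0, "dz": -0.12, "rx": 0, "ry": 0, "rz": 0}])

```text
time_s: 2.78
ee_pos: [468.6, -244.8, 159.9]
tool_rot: [0.81, 0.587, 0.001, 0.002]
wrist_force: [0.6, -0.4, -3.2]
grip_width: 8.8
```

```bash
cat >> h.py <<'E'
TRAY=np.array([530.1,275.0]); TYAW=-0.129
def tray2w(p):
    c,s=np.cos(TYAW),np.sin(TYAW); return np.array([TRAY[0]+c*p[0]-s*p[1],TRAY[1]+s*p[0]+c*p[1],p[2]])
def w2tray(p):
    c,s=np.cos(TYAW),np.sin(TYAW); d=np.array(p[:2])-TRAY; return np.array([c*d[0]+s*d[1],-s*d[0]+c*d[1],p[2]])
def gridtcp(rear,th,grip,yawoff=0,flip=1):
    """TCP pose with grid rear bottom at tray point `rear`, handle edge raised by th; grip = handle mid in the tool frame
    flip=1: tool y = grid x"""
    Rt=down(TYAW+yawoff+np.pi/2,th)
    return tray2w(rear)-Rt.apply([0,174,33])-Rt.apply(grip),Rt
E
python3 - <<'E'
from h import *
g=[1.7,0,4.3]
for rear,th in (([60,-55,130],.12),([60,-55,62],.12),):
    p,Rt=gridtcp(rear,th,g); print(p); cur=go(p,Rt,None if rear[2]==130 else cur)
E
```

```text
[415.42225564 232.70097231 187.86168619]
d [ 0.4373 -0.1987 -0.0293] r [ 0.1234 -0.0096 -0.1868] rows>= 12
[415.42225564 232.70097231 119.86168619]
d [0.     0.0081 0.0675] r [0. 0. 0.] rows>= 2
```

Request:
move_arm(targets=[{"dx": 0.437, "dy": -0.199, "dz": -0.03, "rx": 0.123, "ry": -0.01, "rz": -0.187}, {"dx": 0.437, "dy": -0.199, "dz": -0.03, "rx": 0.123, "ry": -0.01, "rz": -0.187}, {"dx": 0.437, "dy": -0.199, "dz": -0.03, "rx": 0.123, "ry": -0.01, "rz": -0.187}, {"dx": 0.437, "dy": -0.199, "dz": -0.03, "rx": 0.123, "ry": -0.01, "rz": -0.187}, {"dx": 0.437, "dy": -0.199, "dz": -0.03, "rx": 0.123, "ry": -0.01, "rz": -0.187}, {"dx": 0.437, "dy": -0.199, "dz": -0.03, "rx": 0.123, "ry": -0.01, "rz": -0.187}, {"dx": 0.437, "dy": -0.199, "dz": -0.03, "rx": 0.123, "ry": -0.01, "rz": -0.187}, {"dx": 0.437, "dy": -0.199, "dz": -0.03, "rx": 0.123, "ry": -0.01, "rz": -0.187}, {"dx": 0.437, "dy": -0.199, "dz": -0.03, "rx": 0.123, "ry": -0.01, "rz": -0.187}, {"dx": 0.437, "dy": -0.199, "dz": -0.03, "rx": 0.123, "ry": -0.01, "rz": -0.187}, {"dx": 0.437, "dy": -0.199, "dz": -0.03, "rx": 0.123, "ry": -0.01, "rz": -0.187}, {"dx": 0.437, "dy": -0.199, "dz": -0.03, "rx": 0.123, "ry": -0.01, "rz": -0.187}])

```text
time_s: 3.78
ee_pos: [412.9, 236.5, 186.1]
tool_rot: [0.749, 0.66, -0.04, -0.047]
wrist_force: [0.2, -1.2, -2.7]
grip_width: 9.1
```

```bash
python3 - <<'E'
from h import *
st()
p,Rt=gridtcp([60,-55,62],.12,[1.7,0,4.3]); go(p,Rt)
E
```

```text
t 3.78 ee [412.9 236.5 186.1] q [ 0.32  0.28 -0.22  1.18  0.06  2.01] F [ 0.2 -1.2 -2.7] w 9.1
d [-0.0036  0.0111  0.0653] r [-0.0044 -0.0016  0.0025] rows>= 2
```

Request:
move_arm(targets=[{"dx": -0.004, "dy": 0.011, "dz": 0.03, "rx": -0.004, "ry": -0.002, "rz": 0.002}, {"dx": -0.004, "dy": 0.011, "dz": 0.055, "rx": -0.004, "ry": -0.002, "rz": 0.002}, {"dx": -0.004, "dy": 0.011, "dz": 0.065, "rx": -0.004, "ry": -0.002, "rz": 0.002}, {"dx": -0.004, "dy": 0.011, "dz": 0.065, "rx": -0.004, "ry": -0.002, "rz": 0.002}, {"dx": -0.004, "dy": 0.011, "dz": 0.065, "rx": -0.004, "ry": -0.002, "rz": 0.002}])

```text
time_s: 4.2
ee_pos: [416.1, 228.7, 120.4]
tool_rot: [0.75, 0.658, -0.04, -0.045]
wrist_force: [0.3, -0.1, -1.2]
grip_width: 9.2
```

```bash
python3 - <<'E'
from h import *
s=st(); P=imaging.camera_params("wrist"); im=imaging.capture("wrist"); sc=imaging.capture("scene")
np.save("w3.npy",P["cam_to_world"]); cv2.imwrite("pics/w3raw.png",im[:,:,::-1]); cv2.imwrite("pics/s3raw.png",sc[:,:,::-1])
crop(im,0,0,512,384,1.55,"pics/w3.png")
crop(sc,250,175,400,285,5.3,"pics/s3.png")
E
```

```text
t 4.2 ee [416.1 228.7 120.4] q [ 0.3   0.33 -0.34  1.01  0.05  2.  ] F [ 0.3 -0.1 -1.2] w 9.2
```

View pics/w3.png

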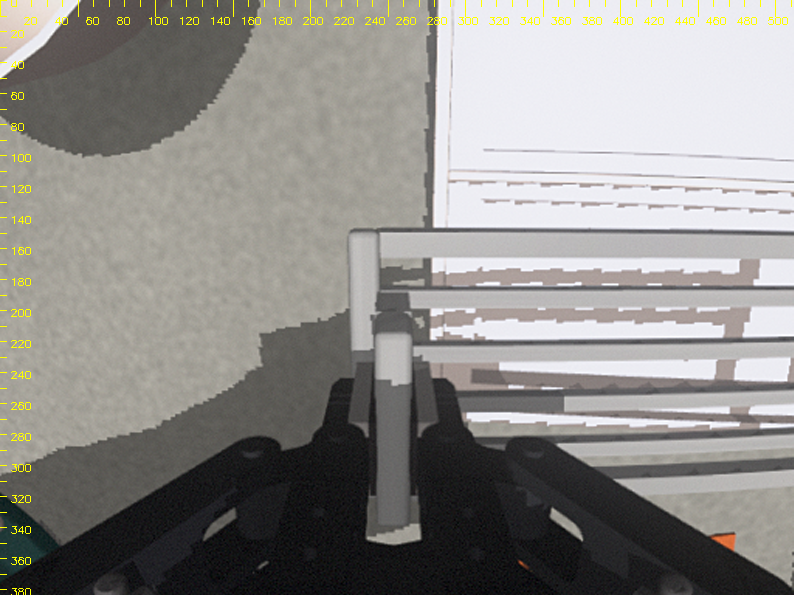

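View pics/s3.png

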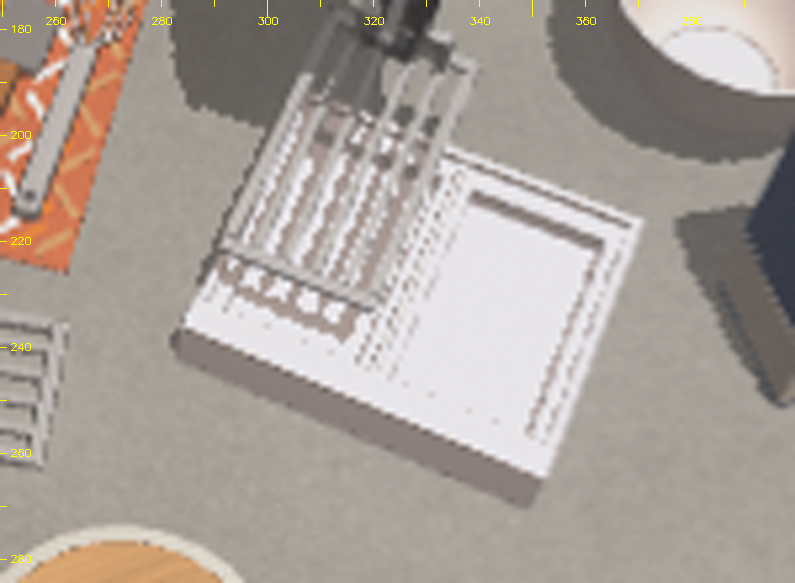

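```bash
python3 - <<'E'
from h import *
np.set_printoptions(precision=2,suppress=True)
s=sense(); Rt=R.from_quat(s["tool_rot"]); tp=np.array(s["ee_pos"]); g=np.array([1.7,0,4.3])
gp=lambda x,y,z: tp+Rt.apply(g+np.array([y,x,33-z]))   # grid frame: x from handle, z above underside
print("rear tray",w2tray(gp(174,0,0)),"front tray",w2tray(gp(-14,0,0)))
pr=w2p("scene",[gp(174,50,8),gp(174,-50,8),gp(-14,50,8)]); ob=np.array([(383,303),(220,248),(474,64)])/5.3+[250,175]-.5
print("scene pred-obs\n",pr-ob)
for q,n in((ob[0],"rearL"),(ob[1],"rearR"),(ob[2],"frontL")):
    i=["rearL","rearR","frontL"].index(n); z=[gp(174,50,8),gp(174,-50,8),gp(-14,50,8)][i][2]
    print(n,w2tray(p2w("scene",[q],[z])[0]))
im=cv2.imread("pics/w3raw.png"); P=imaging.camera_params("wrist"); P["cam_to_world"]=np.load("w3.npy")
S=1.55; c=cv2.resize(im,None,fx=S,fy=S,interpolation=cv2.INTER_CUBIC)
def ln(a,b,col):
    q=w2p("wrist",[a+(b-a)*t for t in np.linspace(0,1,15)],P); q=((q+.5)*S).astype(int); cv2.polylines(c,[q.reshape(-1,1,2)],False,col,1)
T=lambda *p:tray2w(np.array(p,float))
for y in(-2,2): ln(T(-98,y,30),T(40,y,30),(0,0,255))
for x in(-104,-98): ln(T(x,-20,30),T(x,110,30),(0,160,0))
ln(gp(-14,50,8),gp(100,50,8),(255,0,0)); ln(gp(-14,50,8),gp(-14,0,8),(255,0,0)); 
for x in(-5,5): ln(gp(x,31,42),gp(x,-31,42),(255,0,255))
ln(gp(-5,31,42),gp(5,31,42),(255,0,255))
cv2.imwrite("pics/w3o.png",c)
E
```

```text
rear tray [ 62.26 -58.92  63.89] front tray [-124.42  -58.59   86.12]
scene pred-obs
 [[-0.98  2.61]
 [ 0.13  0.79]
 [ 2.44  0.67]]
rearL [52.98 -9.43 71.81]
rearR [  60.55 -110.44   71.85]
frontL [-122.41  -16.74   94.05]
```

View pics/w3o.png

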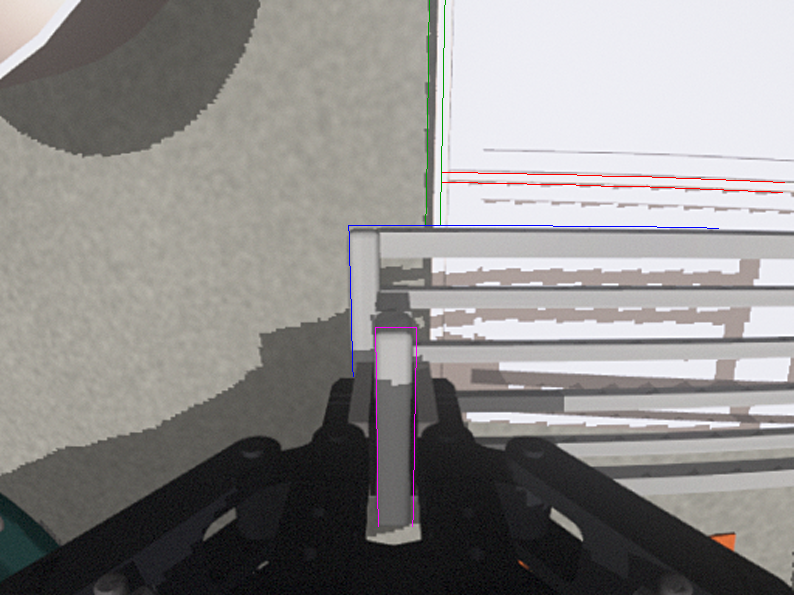

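The overlay matches. The grid sits about 1 mm lower in tool x than predicted, the tray is 2 mm further in +x, and the rib agrees. I'll update those values and insert grid_a.

```bash
sed -i 's/TRAY=np.array(\[530.1,275.0\])/TRAY=np.array([532.0,275.0])/' h.py; python3 - <<'E'
from h import *
g=[.6,0,4.3]; cur=None
st()
for rear,th in (([70,-55,58],.12),([70,-55,25],.12)):
    cur=go(*gridtcp(rear,th,g),cur)
E
```

```text
t 4.3 ee [417.1 228.8 121.5] q [ 0.3   0.33 -0.34  1.01  0.05  2.  ] F [ 0.8  0.8 -2.4] w 9.1
d [0.005  0.0103 0.0045] r [ 0.0015  0.0002 -0.0018] rows>= 1
d [0.     0.004  0.0328] r [0. 0. 0.] rows>= 1
```

Request:
move_arm(targets=[{"dx": 0.005, "dy": 0.01, "dz": 0.0045, "rx": 0.0015, "ry": 0, "rz": -0.002}, {"dx": 0.005, "dy": 0.01, "dz": 0.0045, "rx": 0.0015, "ry": 0, "rz": -0.002}, {"dx": 0.005, "dy": 0.012, "dz": 0.02, "rx": 0.0015, "ry": 0, "rz": -0.002}, {"dx": 0.005, "dy": 0.013, "dz": 0.028, "rx": 0.0015, "ry": 0, "rz": -0.002}, {"dx": 0.005, "dy": 0.013, "dz": 0.028, "rx": 0.0015, "ry": 0, "rz": -0.002}, {"dx": 0.005, "dy": 0.013, "dz": 0.028, "rx": 0.0015, "ry": 0, "rz": -0.002}])

```text
time_s: 4.8
ee_pos: [426.7, 232.4, 91.6]
tool_rot: [0.75, 0.659, -0.04, -0.045]
wrist_force: [0.1, -0.7, -1.6]
grip_width: 8.8
```

```bash
cat >> h.py <<'E'
def gridwhere(g):
    s=st(); Rt=R.from_quat(s["tool_rot"]); tp=np.array(s["ee_pos"]); f=lambda x:w2tray(tp+Rt.apply(np.array(g)+[0,x,33]))
    print("rear",np.round(f(174),1),"front",np.round(f(-14),1))
E
python3 - <<'E'
from h import *
g=[.6,0,4.3]; gridwhere(g); cur=None
for rear,th in (([70,-55,25],.12),([94,-55,25],.12),([94,-55,22.5],0.0)):
    cur=go(*gridtcp(rear,th,g),cur)
E
```

```text
t 4.8 ee [426.7 232.4  91.6] q [ 0.3   0.37 -0.36  0.95  0.05  2.  ] F [ 0.1 -0.7 -1.6] w 8.8
rear [ 69.2 -55.2  33.5] front [-117.4  -55.2   56.3]
d [0.0002 0.0017 0.0086] r [-0.0015  0.0008  0.0002] rows>= 1
d [ 0.      0.0238 -0.0029] r [0. 0. 0.] rows>= 1
d [ 0.     -0.0029  0.0236] r [-0.12 -0.   -0.  ] rows>= 1
```

Request:
move_arm(targets=[{"dx": 0, "dy": 0.002, "dz": 0.0086, "rx": -0.0015, "ry": 0.001, "rz": 0}, {"dx": 0, "dy": 0.002, "dz": 0.0086, "rx": -0.0015, "ry": 0.001, "rz": 0}, {"dx": 0, "dy": 0.002, "dz": 0.0086, "rx": -0.0015, "ry": 0.001, "rz": 0}, {"dx": 0, "dy": 0.008, "dz": 0.008, "rx": -0.0015, "ry": 0.001, "rz": 0}, {"dx": 0, "dy": 0.014, "dz": 0.007, "rx": -0.0015, "ry": 0.001, "rz": 0}, {"dx": 0, "dy": 0.02, "dz": 0.0064, "rx": -0.0015, "ry": 0.001, "rz": 0}, {"dx": 0, "dy": 0.0255, "dz": 0.0057, "rx": -0.0015, "ry": 0.001, "rz": 0}, {"dx": 0, "dy": 0.0255, "dz": 0.0057, "rx": -0.0015, "ry": 0.001, "rz": 0}, {"dx": 0, "dy": 0.0255, "dz": 0.0057, "rx": -0.0015, "ry": 0.001, "rz": 0}])

```text
time_s: 5.55
ee_pos: [451.6, 229.2, 82.8]
tool_rot: [0.75, 0.659, -0.039, -0.045]
wrist_force: [0.0, 0.5, -1.8]
grip_width: 8.8
```

```bash
python3 - <<'E'
from h import *
g=[.6,0,4.3]; gridwhere(g); cur=None
for rear,th in (([94,-55,25],.12),([94,-55,22.5],0.0)):
    cur=go(*gridtcp(rear,th,g),cur)
go(*gridtcp(rear,th,g))
E
```

```text
t 5.55 ee [451.6 229.2  82.8] q [ 0.28  0.41 -0.32  0.95  0.05  1.98] F [ 0.   0.5 -1.8] w 8.8
rear [ 94.5 -55.1  25.1] front [-92.2 -55.1  47.5]
d [ 0.0001 -0.0005  0.    ] r [ 0.0007 -0.0006 -0.0001] rows>= 1
d [ 0.     -0.0029  0.0236] r [-0.12 -0.   -0.  ] rows>= 1
d [ 0.0001 -0.0034  0.0236] r [-1.193e-01 -6.000e-04 -1.000e-04] rows>= 1
```

Request:
move_arm(targets=[{"dx": 0, "dy": -0.0009, "dz": 0.006, "rx": -0.03, "ry": 0, "rz": 0}, {"dx": 0, "dy": -0.0018, "dz": 0.012, "rx": -0.06, "ry": 0, "rz": 0}, {"dx": 0, "dy": -0.0026, "dz": 0.018, "rx": -0.09, "ry": 0, "rz": 0}, {"dx": 0, "dy": -0.0034, "dz": 0.0236, "rx": -0.119, "ry": 0, "rz": 0}, {"dx": 0, "dy": -0.0034, "dz": 0.0236, "rx": -0.119, "ry": 0, "rz": 0}, {"dx": 0, "dy": -0.0034, "dz": 0.0236, "rx": -0.119, "ry": 0, "rz": 0}])

```text
time_s: 6.05
ee_pos: [444.5, 230.2, 60.0]
tool_rot: [0.751, 0.66, -0.0, -0.0]
wrist_force: [0.9, 0.0, -1.6]
grip_width: 8.8
```

```bash
python3 - <<'E'
from h import *
gridwhere([.6,0,4.3])
E
```

```text
t 6.05 ee [444.5 230.2  60. ] q [ 0.31  0.37 -0.47  0.74  0.    2.01] F [ 0.9  0.  -1.6] w 8.8
rear [ 92.9 -54.9  22.6] front [-95.1 -55.1  22.7]
```

Request:
move_arm(hand=0.035, targets=[{"dx": 0, "dy": 0, "dz": 0, "rx": 0, "ry": 0, "rz": 0}, {"dx": 0, "dy": 0, "dz": 0, "rx": 0, "ry": 0, "rz": 0}, {"dx": 0, "dy": 0, "dz": 0, "rx": 0, "ry": 0, "rz": 0}, {"dx": 0, "dy": 0, "dz": -0.02, "rx": 0, "ry": 0, "rz": 0}, {"dx": 0, "dy": 0, "dz": -0.06, "rx": 0, "ry": 0, "rz": 0}, {"dx": 0, "dy": 0, "dz": -0.1, "rx": 0, "ry": 0, "rz": 0}, {"dx": 0, "dy": 0, "dz": -0.14, "rx": 0, "ry": 0, "rz": 0}, {"dx": 0, "dy": 0, "dz": -0.14, "rx": 0, "ry": 0, "rz": 0}])

```text
time_s: 6.72
ee_pos: [447.6, 230.8, 206.7]
tool_rot: [0.751, 0.66, 0.004, 0.001]
wrist_force: [0.9, -0.5, 0.1]
grip_width: 35.0
```

```bash
python3 - <<'E'
from h import *
sc=imaging.capture("scene"); cv2.imwrite("pics/s4raw.png",sc[:,:,::-1]); st()
go((692,-89,200),down(3.276))
E
```

```text
t 6.77 ee [447.  230.6 203.5] q [ 0.31  0.24 -0.21  1.11  0.    2.01] F [ 0.2 -0.5 -0.4] w 34.8
d [-0.2855  0.284   0.0041] r [ 0.0069  0.0027 -1.8341] rows>= 15
```

```bash
python3 - <<'E'
from h import *
c=go((570,71,210),down(2.36)); go((692,-89,200),down(3.276),c)
E
```

```text
d [-0.1424  0.1425 -0.0062] r [ 6.600e-03 -6.000e-04 -9.181e-01] rows>= 8
d [-0.1993 -0.0276  0.01  ] r [ 0.     0.    -0.916] rows>= 8
```

Request:
move_arm(hand=0.085, targets=[{"dx": -0.142, "dy": 0.1425, "dz": -0.006, "rx": 0.0066, "ry": 0, "rz": -0.918}, {"dx": -0.142, "dy": 0.1425, "dz": -0.006, "rx": 0.0066, "ry": 0, "rz": -0.918}, {"dx": -0.142, "dy": 0.1425, "dz": -0.006, "rx": 0.0066, "ry": 0, "rz": -0.918}, {"dx": -0.142, "dy": 0.1425, "dz": -0.006, "rx": 0.0066, "ry": 0, "rz": -0.918}, {"dx": -0.142, "dy": 0.1425, "dz": -0.006, "rx": 0.0066, "ry": 0, "rz": -0.918}, {"dx": -0.142, "dy": 0.1425, "dz": -0.006, "rx": 0.0066, "ry": 0, "rz": -0.918}, {"dx": -0.142, "dy": 0.1425, "dz": -0.006, "rx": 0.0066, "ry": 0, "rz": -0.918}, {"dx": -0.142, "dy": 0.1425, "dz": -0.006, "rx": 0.0066, "ry": 0, "rz": -0.918}, {"dx": -0.142, "dy": 0.1425, "dz": -0.006, "rx": 0.0066, "ry": 0, "rz": -0.918}])

```text
time_s: 7.52
ee_pos: [568.2, 70.5, 204.7]
tool_rot: [0.38, 0.925, -0.002, -0.003]
wrist_force: [0.3, 0.4, 0.6]
grip_width: 85.0
```

Request:
move_arm(targets=[{"dx": -0.199, "dy": -0.0276, "dz": 0.01, "rx": 0, "ry": 0, "rz": -0.916}, {"dx": -0.199, "dy": -0.0276, "dz": 0.01, "rx": 0, "ry": 0, "rz": -0.916}, {"dx": -0.199, "dy": -0.0276, "dz": 0.01, "rx": 0, "ry": 0, "rz": -0.916}, {"dx": -0.199, "dy": -0.0276, "dz": 0.01, "rx": 0, "ry": 0, "rz": -0.916}, {"dx": -0.199, "dy": -0.0276, "dz": 0.01, "rx": 0, "ry": 0, "rz": -0.916}, {"dx": -0.199, "dy": -0.0276, "dz": 0.01, "rx": 0, "ry": 0, "rz": -0.916}, {"dx": -0.199, "dy": -0.0276, "dz": 0.01, "rx": 0, "ry": 0, "rz": -0.916}, {"dx": -0.199, "dy": -0.0276, "dz": 0.01, "rx": 0, "ry": 0, "rz": -0.916}, {"dx": -0.199, "dy": -0.0276, "dz": 0.01, "rx": 0, "ry": 0, "rz": -0.916}, {"dx": -0.199, "dy": -0.0276, "dz": 0.01, "rx": 0, "ry": 0, "rz": -0.916}])

```text
time_s: 8.35
ee_pos: [689.9, -88.7, 194.7]
tool_rot: [-0.065, 0.998, -0.0, -0.003]
wrist_force: [-0.3, -0.6, 0.9]
grip_width: 84.6
```

```bash
python3 - <<'E'
from h import *
st(); P=imaging.camera_params("wrist"); im=imaging.capture("wrist")
np.save("w4.npy",P["cam_to_world"]); cv2.imwrite("pics/w4raw.png",im[:,:,::-1])
a=cv2.resize(im,(620,465))[:, :, ::-1]
crop(im,0,0,512,384,1.2,"pics/t.png"); a=cv2.imread("pics/t.png")
sc=cv2.imread("pics/s4raw.png"); c=cv2.resize(sc[185:275,275:385],(176,144),interpolation=cv2.INTER_CUBIC)
a=np.hstack([a,np.zeros((a.shape[0],180,3),np.uint8)]); a[:144,616:792]=c[:, :176]; cv2.imwrite("pics/w4.png",a)
E
```

```text
t 8.35 ee [689.9 -88.7 194.7] q [-0.24  0.59  0.33  1.32 -0.   -0.37] F [-0.3 -0.6  0.9] w 84.6
```

View pics/w4.png

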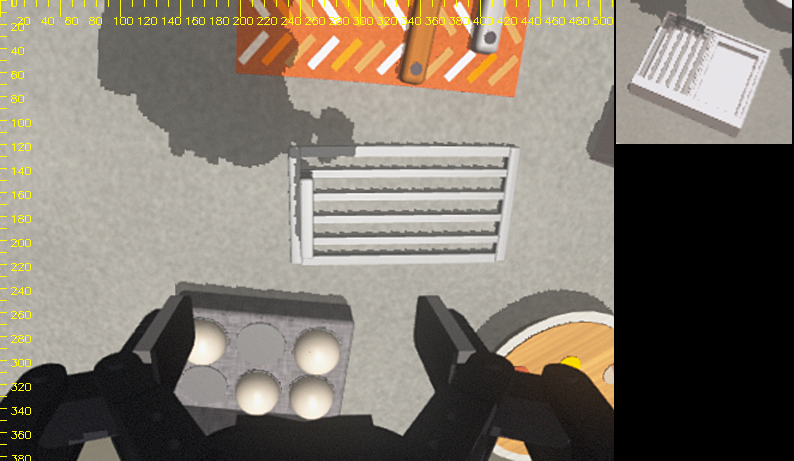

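Grid_a looks home (inset), with one dark ring at the handle only. Grid_b in view: corners (290,145), (519,148), (508,260), (290,263), and handle top x 301–313, y 179–259.

```bash
python3 - <<'E'
from h import *
np.set_printoptions(precision=1,suppress=True)
P=imaging.camera_params("wrist"); P["cam_to_world"]=np.load("w4.npy")
v=lambda *p:np.array(p)/1.2-.5
w=p2w("wrist",v((290,145),(519,148),(508,260),(290,264),(301,179),(313,179),(313,259),(301,259)),[8]*4+[42]*4,P)
print(w); e=lambda a,b:w[b]-w[a]
for a,b in((0,1),(3,2),(3,0),(2,1),(4,7),(4,5)): d=e(a,b); print(a,b,round(float(np.linalg.norm(d)),1),np.round(np.arctan2(d[1],d[0]),3))
h=w[4:].mean(0); c=w[:4].mean(0); ax=c-h; print("handle",h,"centre",c,np.linalg.norm(ax[:2]),np.arctan2(ax[1],ax[0]))
st(); go((h[0],h[1],37),down(1.705+np.pi/2))
E
```

```text
[[ 644.9 -105.4    8. ]
 [ 621.4   76.9    8. ]
 [ 716.8   95.2    8. ]
 [ 744.6  -93.3    8. ]
 [ 664.1  -93.9   42. ]
 [ 663.   -85.5   42. ]
 [ 723.7  -77.1   42. ]
 [ 724.9  -86.1   42. ]]
0 1 183.8 1.699
3 2 190.6 1.717
3 0 100.4 -3.021
2 1 97.1 -2.952
4 7 61.3 0.128
4 5 8.5 1.702
handle [693.9 -85.6  42. ] centre [681.9  -6.7   8. ] 79.88116010276157 1.7216698059638549
t 8.4 ee [689.9 -88.6 194.9] q [-0.2  0.6  0.3  1.3 -0.  -0.4] F [ 0.6 -0.1  0.3] w 85.2
d [-0.   0.   0.2] r [-0. -0. -0.] rows>= 4
```

Request:
move_arm(targets=[{"dx": -0.0044, "dy": 0.0024, "dz": 0.04, "rx": 0, "ry": 0, "rz": 0}, {"dx": -0.0044, "dy": 0.0024, "dz": 0.08, "rx": 0, "ry": 0, "rz": 0}, {"dx": -0.0044, "dy": 0.0024, "dz": 0.12, "rx": 0, "ry": 0, "rz": 0}, {"dx": -0.0044, "dy": 0.0024, "dz": 0.145, "rx": 0, "ry": 0, "rz": 0}, {"dx": -0.0044, "dy": 0.0024, "dz": 0.158, "rx": 0, "ry": 0, "rz": 0}, {"dx": -0.0044, "dy": 0.0024, "dz": 0.158, "rx": 0, "ry": 0, "rz": 0}, {"dx": -0.0044, "dy": 0.0024, "dz": 0.158, "rx": 0, "ry": 0, "rz": 0}])

```text
time_s: 8.98
ee_pos: [692.9, -85.9, 37.2]
tool_rot: [-0.066, 0.998, -0.0, -0.004]
wrist_force: [-0.1, -0.2, -0.1]
grip_width: 85.2
```

Request:
move_arm(hand=0.0, targets=[{"dx": 0, "dy": 0, "dz": 0, "rx": 0, "ry": 0, "rz": 0}, {"dx": 0, "dy": 0, "dz": 0, "rx": 0, "ry": 0, "rz": 0}, {"dx": 0, "dy": 0, "dz": 0, "rx": 0, "ry": 0, "rz": 0}, {"dx": 0, "dy": 0, "dz": 0, "rx": 0, "ry": 0, "rz": 0}, {"dx": 0, "dy": 0, "dz": 0, "rx": 0, "ry": 0, "rz": 0}, {"dx": 0, "dy": 0, "dz": 0, "rx": 0, "ry": 0, "rz": 0}, {"dx": 0, "dy": 0, "dz": 0, "rx": 0, "ry": 0, "rz": 0}, {"dx": 0, "dy": 0, "dz": 0, "rx": 0, "ry": 0, "rz": 0}])

```text
time_s: 9.65
ee_pos: [693.2, -86.1, 37.7]
tool_rot: [-0.067, 0.998, -0.001, -0.003]
wrist_force: [0.0, 0.3, 6.3]
grip_width: 8.3
```

Request:
move_arm(targets=[{"dx": 0, "dy": 0, "dz": -0.015, "rx": 0, "ry": 0, "rz": 0}, {"dx": 0, "dy": 0, "dz": -0.035, "rx": 0, "ry": 0, "rz": 0}, {"dx": 0, "dy": 0, "dz": -0.065, "rx": 0, "ry": 0, "rz": 0}, {"dx": 0, "dy": 0, "dz": -0.095, "rx": 0, "ry": 0, "rz": 0}, {"dx": 0, "dy": 0, "dz": -0.125, "rx": 0, "ry": 0, "rz": 0}, {"dx": 0, "dy": 0, "dz": -0.14, "rx": 0, "ry": 0, "rz": 0}, {"dx": 0, "dy": 0, "dz": -0.14, "rx": 0, "ry": 0, "rz": 0}])

```text
time_s: 10.23
ee_pos: [695.1, -86.2, 180.7]
tool_rot: [-0.067, 0.998, -0.001, -0.001]
wrist_force: [1.7, -0.0, -1.6]
grip_width: 9.0
```

```bash
python3 - <<'E'
from h import *
st()
p,Rt=gridtcp([60,55,110],.12,[0,0,4]); print(p)
m=np.array([560,60,190.]); c=go(m,down(2.35)); go(p,Rt,c)
E
```

```text
t 10.23 ee [695.1 -86.2 180.7] q [-0.24  0.6   0.31  1.28 -0.   -0.37] F [ 1.7 -0.  -1.6] w 9.0
[431.65600943 343.47748061 167.56384359]
d [ 0.1143  0.163  -0.0095] r [-3.20e-03 -3.00e-04  9.26e-01] rows>= 8
d [0.2919 0.1079 0.0224] r [0.1116 0.0545 0.9071] rows>= 8
```

```bash
python3 - <<'E'
from h import *
q=np.array([(606,345),(625,392),(668,383),(600,290),(614,236)])*.64-.5
print(np.round(p2w("scene",q,[0,0,0,0,110]),0))
E
```

```text
[[418. 460.   0.]
 [522. 512.   0.]
 [471. 594.   0.]
 [271. 427.   0.]
 [202. 419. 110.]]
```

```bash
python3 - <<'E'
from h import *
q=np.array([(614,270),(568,270),(660,270),(614,234),(614,307)])*.64-.5
print(np.round(p2w("scene",q,[110]*5),0))
E
```

```text
[[301. 432. 110.]
 [334. 338. 110.]
 [269. 525. 110.]
 [196. 418. 110.]
 [400. 444. 110.]]
```

Request:
move_arm(targets=[{"dx": 0.114, "dy": 0.163, "dz": -0.01, "rx": -0.003, "ry": 0, "rz": 0.926}, {"dx": 0.114, "dy": 0.163, "dz": -0.01, "rx": -0.003, "ry": 0, "rz": 0.926}, {"dx": 0.114, "dy": 0.163, "dz": -0.01, "rx": -0.003, "ry": 0, "rz": 0.926}, {"dx": 0.114, "dy": 0.163, "dz": -0.01, "rx": -0.003, "ry": 0, "rz": 0.926}, {"dx": 0.114, "dy": 0.163, "dz": -0.01, "rx": -0.003, "ry": 0, "rz": 0.926}, {"dx": 0.114, "dy": 0.163, "dz": -0.01, "rx": -0.003, "ry": 0, "rz": 0.926}, {"dx": 0.114, "dy": 0.163, "dz": -0.01, "rx": -0.003, "ry": 0, "rz": 0.926}, {"dx": 0.114, "dy": 0.163, "dz": -0.01, "rx": -0.003, "ry": 0, "rz": 0.926}, {"dx": 0.114, "dy": 0.163, "dz": -0.01, "rx": -0.003, "ry": 0, "rz": 0.926}])

```text
time_s: 10.98
ee_pos: [558.4, 60.6, 186.5]
tool_rot: [0.387, 0.922, -0.001, -0.004]
wrist_force: [-0.4, -0.3, -1.8]
grip_width: 9.0
```

Request:
move_arm(targets=[{"dx": 0.292, "dy": 0.108, "dz": 0.022, "rx": 0.112, "ry": 0.054, "rz": 0.907}, {"dx": 0.292, "dy": 0.108, "dz": 0.022, "rx": 0.112, "ry": 0.054, "rz": 0.907}, {"dx": 0.292, "dy": 0.108, "dz": 0.022, "rx": 0.112, "ry": 0.054, "rz": 0.907}, {"dx": 0.292, "dy": 0.108, "dz": 0.022, "rx": 0.112, "ry": 0.054, "rz": 0.907}, {"dx": 0.292, "dy": 0.108, "dz": 0.022, "rx": 0.112, "ry": 0.054, "rz": 0.907}, {"dx": 0.292, "dy": 0.108, "dz": 0.022, "rx": 0.112, "ry": 0.054, "rz": 0.907}, {"dx": 0.292, "dy": 0.108, "dz": 0.022, "rx": 0.112, "ry": 0.054, "rz": 0.907}, {"dx": 0.292, "dy": 0.108, "dz": 0.022, "rx": 0.112, "ry": 0.054, "rz": 0.907}, {"dx": 0.292, "dy": 0.108, "dz": 0.022, "rx": 0.112, "ry": 0.054, "rz": 0.907}, {"dx": 0.292, "dy": 0.108, "dz": 0.022, "rx": 0.112, "ry": 0.054, "rz": 0.907}, {"dx": 0.292, "dy": 0.108, "dz": 0.022, "rx": 0.112, "ry": 0.054, "rz": 0.907}])

```text
time_s: 11.9
ee_pos: [430.5, 343.7, 166.1]
tool_rot: [0.749, 0.66, -0.042, -0.047]
wrist_force: [0.2, -0.2, -2.5]
grip_width: 8.3
```

```bash
python3 - <<'E'
from h import *
gridwhere([-.7,0,4.7]); 
go(*gridtcp([70,55,58],.12,[-.7,0,4.7]))
E
```

```text
t 11.9 ee [430.5 343.7 166.1] q [ 0.49  0.41 -0.07  1.19  0.07  2.18] F [ 0.2 -0.2 -2.5] w 8.3
rear [ 58.4  54.9 106.8] front [-128.1   54.3  130.5]
d [0.0006 0.0174 0.048 ] r [-0.0062  0.001   0.0029] rows>= 2
```

Request:
move_arm(targets=[{"dx": 0.0006, "dy": 0.0174, "dz": 0.02, "rx": -0.006, "ry": 0.001, "rz": 0.003}, {"dx": 0.0006, "dy": 0.0174, "dz": 0.04, "rx": -0.006, "ry": 0.001, "rz": 0.003}, {"dx": 0.0006, "dy": 0.0174, "dz": 0.048, "rx": -0.006, "ry": 0.001, "rz": 0.003}, {"dx": 0.0006, "dy": 0.0174, "dz": 0.048, "rx": -0.006, "ry": 0.001, "rz": 0.003}, {"dx": 0.0006, "dy": 0.0174, "dz": 0.048, "rx": -0.006, "ry": 0.001, "rz": 0.003}])

```text
time_s: 12.32
ee_pos: [442.0, 342.5, 117.3]
tool_rot: [0.751, 0.658, -0.039, -0.045]
wrist_force: [-0.9, 0.2, -1.8]
grip_width: 8.9
```

```bash
cat > ov.py <<'E'
from h import *
def overlay(g,fn,bay):
    s=sense(); P=imaging.camera_params("wrist"); im=imaging.capture("wrist")[:,:,::-1]; sc=imaging.capture("scene"); cv2.imwrite(fn.replace(".png","_s.png"),sc[:,:,::-1])
    Rt=R.from_quat(s["tool_rot"]); tp=np.array(s["ee_pos"]); g=np.array(g)
    gp=lambda x,y,z: tp+Rt.apply(g+np.array([y,x,33-z])); S=1.55; c=cv2.resize(im,None,fx=S,fy=S,interpolation=cv2.INTER_CUBIC)
    def ln(a,b,col):
        q=w2p("wrist",[a+(b-a)*t for t in np.linspace(0,1,15)],P); q=((q+.5)*S).astype(int); cv2.polylines(c,[q.reshape(-1,1,2)],False,col,1)
    T=lambda *p:tray2w(np.array(p,float))
    for y in(-2,2): ln(T(-98,y,30),T(60,y,30),(0,0,255))
    for y in(108,114): ln(T(-98,y,30),T(60,y,30),(0,0,255))
    for x in(-104,-98): ln(T(x,-110,30),T(x,110,30),(0,160,0))
    ln(gp(-14,50,8),gp(120,50,8),(255,0,0)); ln(gp(-14,50,8),gp(-14,0,8),(255,0,0))
    for x in(-5,5): ln(gp(x,31,42),gp(x,-31,42),(255,0,255))
    ln(gp(-5,31,42),gp(5,31,42),(255,0,255)); cv2.imwrite(fn,c)
E
python3 - <<'E'
from ov import *
g=[-.7,0,4.7]; gridwhere(g); overlay(g,"pics/w5o.png",55)
E
```

```text
t 12.32 ee [442.  342.5 117.3] q [ 0.48  0.45 -0.14  1.08  0.07  2.18] F [-0.9  0.2 -1.8] w 8.9
rear [70.3 54.2 59.1] front [-116.4   54.7   81.6]
```

View pics/w5o.png

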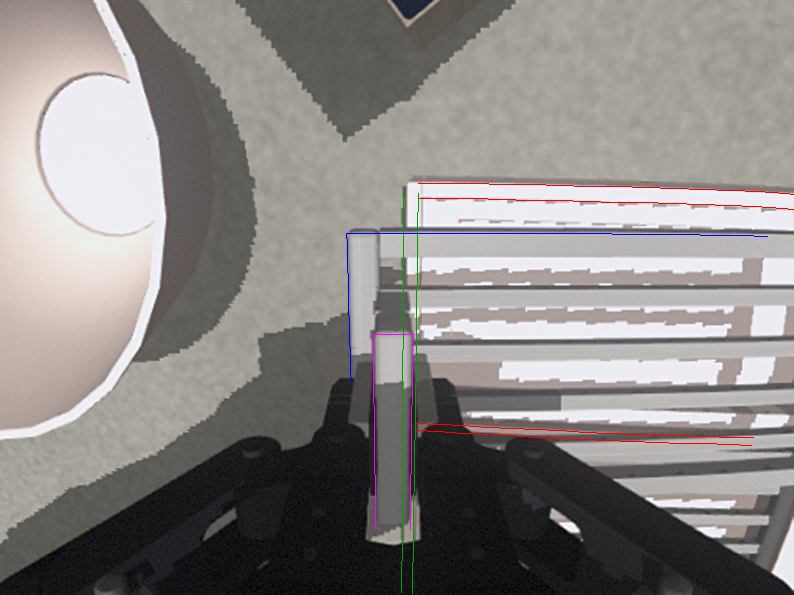

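The overlay agrees within about 0.5 mm. Now I insert grid_b.

```bash
python3 - <<'E'
from h import *
g=[-.4,0,4.7]; gridwhere(g); cur=None
for rear,th in (([70,55,25],.12),([94,55,25],.12)):
    cur=go(*gridtcp(rear,th,g),cur)
E
```

```text
t 12.42 ee [442.5 343.1 118.1] q [ 0.48  0.45 -0.14  1.08  0.07  2.18] F [-0.7  0.3 -2.6] w 8.6
rear [70.8 55.2 60.2] front [-115.9   55.7   82.4]
d [-0.0007  0.0034  0.0347] r [ 0.0017 -0.0018 -0.0027] rows>= 1
d [ 0.      0.0238 -0.0029] r [0. 0. 0.] rows>= 1
```

Request:
move_arm(targets=[{"dx": -0.0007, "dy": 0.002, "dz": 0.02, "rx": 0.0017, "ry": -0.0018, "rz": -0.0027}, {"dx": -0.0007, "dy": 0.0034, "dz": 0.03, "rx": 0.0017, "ry": -0.0018, "rz": -0.0027}, {"dx": -0.0007, "dy": 0.0034, "dz": 0.0347, "rx": 0.0017, "ry": -0.0018, "rz": -0.0027}, {"dx": -0.0007, "dy": 0.0034, "dz": 0.0347, "rx": 0.0017, "ry": -0.0018, "rz": -0.0027}, {"dx": -0.0007, "dy": 0.0034, "dz": 0.0347, "rx": 0.0017, "ry": -0.0018, "rz": -0.0027}])

```text
time_s: 12.83
ee_pos: [441.1, 342.7, 82.6]
tool_rot: [0.75, 0.659, -0.04, -0.045]
wrist_force: [0.9, -1.1, -2.1]
grip_width: 8.7
```

```bash
python3 - <<'E'
from h import *
g=[-.4,0,4.7]; gridwhere(g); cur=None
for rear,th in (([70,55,25],.12),([94,55,25],.12)):
    go(*gridtcp(rear,th,g))
E
```

```text
t 12.83 ee [441.1 342.7  82.6] q [ 0.48  0.48 -0.19  0.99  0.07  2.18] F [ 0.9 -1.1 -2.1] w 8.7
rear [69.3 55.  24.2] front [-117.3   55.    46.9]
d [-0.      0.0005 -0.0007] r [-0.0011  0.0008 -0.    ] rows>= 1
d [-0.      0.0243 -0.0036] r [-0.0011  0.0008 -0.    ] rows>= 1
```

Request:
move_arm(targets=[{"dx": 0, "dy": 0.006, "dz": -0.001, "rx": -0.001, "ry": 0.001, "rz": 0}, {"dx": 0, "dy": 0.012, "dz": -0.002, "rx": -0.001, "ry": 0.001, "rz": 0}, {"dx": 0, "dy": 0.018, "dz": -0.003, "rx": -0.001, "ry": 0.001, "rz": 0}, {"dx": 0, "dy": 0.0243, "dz": -0.0036, "rx": -0.001, "ry": 0.001, "rz": 0}, {"dx": 0, "dy": 0.0243, "dz": -0.0036, "rx": -0.001, "ry": 0.001, "rz": 0}, {"dx": 0, "dy": 0.0243, "dz": -0.0036, "rx": -0.001, "ry": 0.001, "rz": 0}])

```text
time_s: 13.33
ee_pos: [465.9, 339.3, 82.7]
tool_rot: [0.75, 0.659, -0.04, -0.045]
wrist_force: [0.6, -0.1, -2.3]
grip_width: 9.0
```

```bash
python3 - <<'E'
from h import *
g=[-.4,0,4.7]; gridwhere(g)
go(*gridtcp([94,55,22.5],0,g))
E
```

```text
t 13.33 ee [465.9 339.3  82.7] q [ 0.46  0.51 -0.14  1.02  0.07  2.15] F [ 0.6 -0.1 -2.3] w 9.0
rear [94.4 54.8 24.4] front [-92.3  54.9  47. ]
d [ 0.0001 -0.0034  0.0231] r [-0.1202 -0.0002 -0.0007] rows>= 1
```

Request:
move_arm(targets=[{"dx": 0, "dy": -0.0009, "dz": 0.006, "rx": -0.03, "ry": 0, "rz": 0}, {"dx": 0, "dy": -0.0018, "dz": 0.012, "rx": -0.06, "ry": 0, "rz": 0}, {"dx": 0, "dy": -0.0026, "dz": 0.018, "rx": -0.09, "ry": 0, "rz": 0}, {"dx": 0, "dy": -0.0034, "dz": 0.0235, "rx": -0.12, "ry": 0, "rz": 0}, {"dx": 0, "dy": -0.0034, "dz": 0.0235, "rx": -0.12, "ry": 0, "rz": 0}, {"dx": 0, "dy": -0.0034, "dz": 0.0235, "rx": -0.12, "ry": 0, "rz": 0}])

```text
time_s: 13.83
ee_pos: [458.7, 340.3, 60.2]
tool_rot: [0.751, 0.66, 0.0, -0.0]
wrist_force: [-0.0, -0.5, -1.5]
grip_width: 8.5
```

Request:
move_arm(hand=0.035, targets=[{"dx": 0, "dy": 0, "dz": 0, "rx": 0, "ry": 0, "rz": 0}, {"dx": 0, "dy": 0, "dz": 0, "rx": 0, "ry": 0, "rz": 0}, {"dx": 0, "dy": 0, "dz": 0, "rx": 0, "ry": 0, "rz": 0}, {"dx": 0, "dy": 0, "dz": -0.02, "rx": 0, "ry": 0, "rz": 0}, {"dx": 0, "dy": 0, "dz": -0.06, "rx": 0, "ry": 0, "rz": 0}, {"dx": 0, "dy": 0, "dz": -0.1, "rx": 0, "ry": 0, "rz": 0}, {"dx": 0, "dy": 0, "dz": -0.14, "rx": 0, "ry": 0, "rz": 0}, {"dx": 0, "dy": 0, "dz": -0.18, "rx": 0, "ry": 0, "rz": 0}, {"dx": 0, "dy": 0, "dz": -0.18, "rx": 0, "ry": 0, "rz": 0}])

```text
time_s: 14.58
ee_pos: [461.3, 341.2, 247.3]
tool_rot: [0.751, 0.66, 0.005, 0.001]
wrist_force: [0.8, 0.4, 0.3]
grip_width: 35.4
```

```bash
python3 - <<'E'
from h import *
st(); P=imaging.camera_params("wrist"); im=imaging.capture("wrist"); sc=imaging.capture("scene")
crop(im,0,0,512,384,0.9,"pics/t.png"); a=cv2.imread("pics/t.png"); crop(sc,265,180,390,280,3.2,"pics/t2.png"); b=cv2.imread("pics/t2.png")[:, :338]
o=np.zeros((max(a.shape[0],b.shape[0]),a.shape[1]+b.shape[1],3),np.uint8); o[:a.shape[0],:a.shape[1]]=a; o[:b.shape[0],a.shape[1]:]=b; cv2.imwrite("pics/w6.png",o); print(o.shape)
cv2.imwrite("pics/s6raw.png",sc[:,:,::-1])
T=lambda *p:tray2w(np.array(p,float))
print((w2p("wrist",[T(94,55,30),T(94,-55,30),T(-80,55,64),T(-80,-55,64)],P)*.9).round())
c=go((490,20,290),down(2.1)); c=go((505,-250,250),down(2.8),c); go((519.7,-402.7,200),down(2.8),c)
E
```

```text
t 14.58 ee [461.3 341.2 247.3] q [0.49 0.34 0.05 1.27 0.   2.19] F [0.8 0.4 0.3] w 35.4
(346, 799, 3)
[[368. 148.]
 [356. 228.]
 [225. 155.]
 [226. 244.]]
d [-0.3139  0.0711 -0.0491] r [ 0.0027 -0.0011 -0.6585] rows>= 8
d [-0.2406 -0.1234  0.04  ] r [ 0.   0.  -0.7] rows>= 7
d [-0.065 -0.139  0.05 ] r [0. 0. 0.] rows>= 4
```

View pics/w6.png

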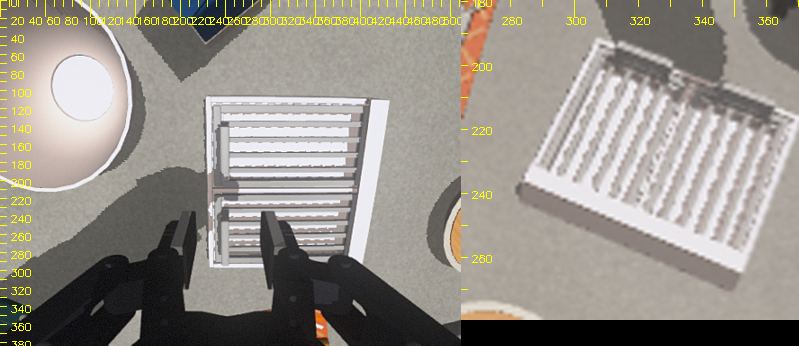

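Both grids lie flat side by side, with their back edges hidden under the lip. Next is the cup.

Request:
move_arm(hand=0.0854, targets=[{"dx": -0.314, "dy": 0.071, "dz": -0.049, "rx": 0.0027, "ry": -0.001, "rz": -0.658}, {"dx": -0.314, "dy": 0.071, "dz": -0.049, "rx": 0.0027, "ry": -0.001, "rz": -0.658}, {"dx": -0.314, "dy": 0.071, "dz": -0.049, "rx": 0.0027, "ry": -0.001, "rz": -0.658}, {"dx": -0.314, "dy": 0.071, "dz": -0.049, "rx": 0.0027, "ry": -0.001, "rz": -0.658}, {"dx": -0.314, "dy": 0.071, "dz": -0.049, "rx": 0.0027, "ry": -0.001, "rz": -0.658}, {"dx": -0.314, "dy": 0.071, "dz": -0.049, "rx": 0.0027, "ry": -0.001, "rz": -0.658}, {"dx": -0.314, "dy": 0.071, "dz": -0.049, "rx": 0.0027, "ry": -0.001, "rz": -0.658}, {"dx": -0.314, "dy": 0.071, "dz": -0.049, "rx": 0.0027, "ry": -0.001, "rz": -0.658}, {"dx": -0.314, "dy": 0.071, "dz": -0.049, "rx": 0.0027, "ry": -0.001, "rz": -0.658}, {"dx": -0.314, "dy": 0.071, "dz": -0.049, "rx": 0.0027, "ry": -0.001, "rz": -0.658}])

```text
time_s: 15.52
ee_pos: [489.4, 17.1, 288.0]
tool_rot: [0.499, 0.866, -0.002, -0.001]
wrist_force: [1.2, 0.1, -0.8]
grip_width: 85.4
```

Request:
move_arm(targets=[{"dx": -0.241, "dy": -0.123, "dz": 0.04, "rx": 0, "ry": 0, "rz": -0.7}, {"dx": -0.241, "dy": -0.123, "dz": 0.04, "rx": 0, "ry": 0, "rz": -0.7}, {"dx": -0.241, "dy": -0.123, "dz": 0.04, "rx": 0, "ry": 0, "rz": -0.7}, {"dx": -0.241, "dy": -0.123, "dz": 0.04, "rx": 0, "ry": 0, "rz": -0.7}, {"dx": -0.241, "dy": -0.123, "dz": 0.04, "rx": 0, "ry": 0, "rz": -0.7}, {"dx": -0.241, "dy": -0.123, "dz": 0.04, "rx": 0, "ry": 0, "rz": -0.7}, {"dx": -0.241, "dy": -0.123, "dz": 0.04, "rx": 0, "ry": 0, "rz": -0.7}, {"dx": -0.241, "dy": -0.123, "dz": 0.04, "rx": 0, "ry": 0, "rz": -0.7}, {"dx": -0.241, "dy": -0.123, "dz": 0.04, "rx": 0, "ry": 0, "rz": -0.7}])

```text
time_s: 16.27
ee_pos: [504.4, -251.3, 247.2]
tool_rot: [0.171, 0.985, -0.0, -0.002]
wrist_force: [0.2, 0.4, 0.1]
grip_width: 85.6
```

Request:
move_arm(targets=[{"dx": -0.065, "dy": -0.139, "dz": 0.05, "rx": 0, "ry": 0, "rz": 0}, {"dx": -0.065, "dy": -0.139, "dz": 0.05, "rx": 0, "ry": 0, "rz": 0}, {"dx": -0.065, "dy": -0.139, "dz": 0.05, "rx": 0, "ry": 0, "rz": 0}, {"dx": -0.065, "dy": -0.139, "dz": 0.05, "rx": 0, "ry": 0, "rz": 0}, {"dx": -0.065, "dy": -0.139, "dz": 0.05, "rx": 0, "ry": 0, "rz": 0}, {"dx": -0.065, "dy": -0.139, "dz": 0.05, "rx": 0, "ry": 0, "rz": 0}])

```text
time_s: 16.77
ee_pos: [519.4, -402.5, 197.7]
tool_rot: [0.17, 0.985, 0.0, -0.002]
wrist_force: [0.1, 1.2, 0.0]
grip_width: 85.2
```

```bash
python3 - <<'E'
from h import *
st(); P=imaging.camera_params("wrist"); im=imaging.capture("wrist")
np.save("w7.npy",P["cam_to_world"]); cv2.imwrite("pics/w7raw.png",im[:,:,::-1]); crop(im,0,0,512,384,1.55,"pics/w7.png")
E
```

```text
t 16.77 ee [ 519.4 -402.5  197.7] q [-0.78  0.51  0.2   1.26 -0.   -0.44] F [0.1 1.2 0. ] w 85.2
```

View pics/w7.png

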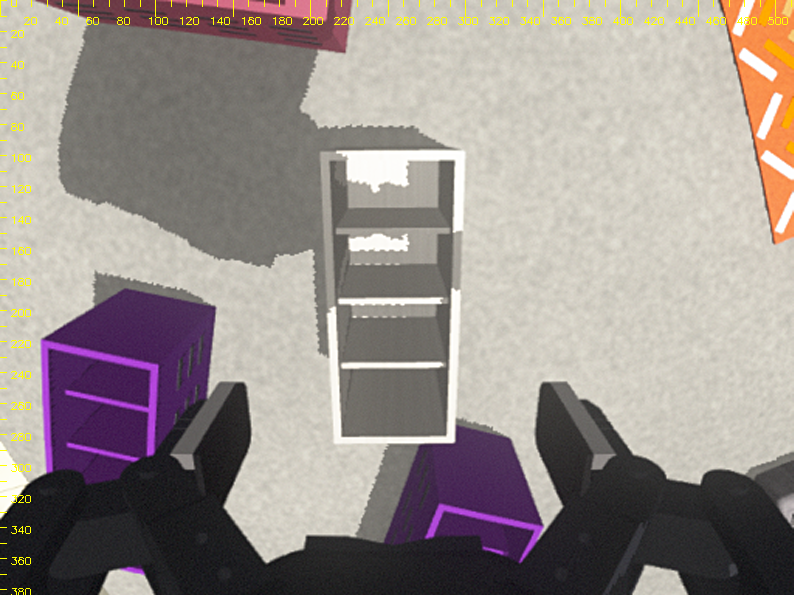

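The grey cup's rim corners are (320,152), (464,150), (454,441), (334,441). The purple look-alikes are clear of the jaws.

```bash
python3 - <<'E'
from h import *
np.set_printoptions(suppress=True)
P=imaging.camera_params("wrist"); P["cam_to_world"]=np.load("w7.npy")
w=p2w("wrist",np.array([(320,152),(464,150),(454,441),(334,441)])/1.55-.5,[90]*4,P)
print(w.round(1)); 
for a,b in((0,1),(3,2),(3,0),(2,1)): d=w[b]-w[a]; print(round(float(np.linalg.norm(d)),1),round(float(np.arctan2(d[1],d[0])),3))
c=w.mean(0); print(c.round(1)); go((c[0],c[1],72),down(2.803))
E
```

```text
[[ 442.6 -408.8   90. ]
 [ 463.1 -348.6   90. ]
 [ 603.7 -397.6   90. ]
 [ 582.3 -457.7   90. ]]
63.6 1.242
63.8 1.229
148.0 2.805
148.9 2.807
[ 522.9 -403.2   90. ]
d [-0.0041 -0.0002  0.1267] r [-0.001  -0.0033 -0.0028] rows>= 4
```

Request:
move_arm(targets=[{"dx": -0.004, "dy": 0, "dz": 0.04, "rx": -0.001, "ry": -0.003, "rz": -0.003}, {"dx": -0.004, "dy": 0, "dz": 0.08, "rx": -0.001, "ry": -0.003, "rz": -0.003}, {"dx": -0.004, "dy": 0, "dz": 0.11, "rx": -0.001, "ry": -0.003, "rz": -0.003}, {"dx": -0.004, "dy": 0, "dz": 0.127, "rx": -0.001, "ry": -0.003, "rz": -0.003}, {"dx": -0.004, "dy": 0, "dz": 0.127, "rx": -0.001, "ry": -0.003, "rz": -0.003}, {"dx": -0.004, "dy": 0, "dz": 0.127, "rx": -0.001, "ry": -0.003, "rz": -0.003}])

```text
time_s: 17.32
ee_pos: [523.0, -403.0, 73.1]
tool_rot: [0.168, 0.986, -0.0, 0.0]
wrist_force: [0.1, 0.0, 0.6]
grip_width: 85.1
```

Request:
move_arm(hand=0.04, targets=[{"dx": 0, "dy": 0, "dz": 0, "rx": 0, "ry": 0, "rz": 0}, {"dx": 0, "dy": 0, "dz": 0, "rx": 0, "ry": 0, "rz": 0}, {"dx": 0, "dy": 0, "dz": 0, "rx": 0, "ry": 0, "rz": 0}, {"dx": 0, "dy": 0, "dz": 0, "rx": 0, "ry": 0, "rz": 0}, {"dx": 0, "dy": 0, "dz": 0, "rx": 0, "ry": 0, "rz": 0}, {"dx": 0, "dy": 0, "dz": 0, "rx": 0, "ry": 0, "rz": 0}])

```text
time_s: 17.82
ee_pos: [523.6, -404.8, 74.7]
tool_rot: [0.168, 0.986, -0.001, 0.002]
wrist_force: [0.9, 5.1, 9.9]
grip_width: 63.1
```

```bash
python3 - <<'E'
from h import *
s=st(); z=s["ee_pos"][2]
c=go((*s["ee_pos"][:2],250),down(2.803))
c=go((490,-100,250),down(2.5),c); c=go((500,100,250),down(2.0),c)
t=tray2w([15,0,32+z]); print(t); go((t[0],t[1],210),down(TYAW+np.pi/2),c)
E
```

```text
t 17.82 ee [ 523.6 -404.8   74.7] q [-0.78  0.59 -0.01  0.97  0.   -0.44] F [0.9 5.1 9.9] w 63.1
d [-0.0007 -0.0003 -0.1753] r [-0.0015  0.0042  0.0002] rows>= 5
d [0.1329 0.2764 0.    ] r [0.    0.    0.303] rows>= 8
d [0.1117 0.1662 0.    ] r [0.  0.  0.5] rows>= 5
[546.87536548 273.07036226 106.71033011]
d [0.1379 0.1146 0.04  ] r [0.     0.     0.5582] rows>= 5
```

Request:
move_arm(targets=[{"dx": 0, "dy": 0, "dz": -0.02, "rx": -0.0015, "ry": 0.004, "rz": 0}, {"dx": 0, "dy": 0, "dz": -0.05, "rx": -0.0015, "ry": 0.004, "rz": 0}, {"dx": 0, "dy": 0, "dz": -0.085, "rx": -0.0015, "ry": 0.004, "rz": 0}, {"dx": 0, "dy": 0, "dz": -0.115, "rx": -0.0015, "ry": 0.004, "rz": 0}, {"dx": 0, "dy": 0, "dz": -0.115, "rx": -0.0015, "ry": 0.004, "rz": 0}])

```text
time_s: 18.23
ee_pos: [524.0, -405.9, 194.5]
tool_rot: [0.169, 0.986, -0.002, 0.002]
wrist_force: [1.6, -0.7, -4.0]
grip_width: 62.9
```

Request:
move_arm(targets=[{"dx": 0.013, "dy": 0.028, "dz": 0, "rx": 0, "ry": 0, "rz": 0.03}, {"dx": 0.026, "dy": 0.055, "dz": 0, "rx": 0, "ry": 0, "rz": 0.06}, {"dx": 0.04, "dy": 0.083, "dz": 0, "rx": 0, "ry": 0, "rz": 0.09}, {"dx": 0.053, "dy": 0.11, "dz": 0, "rx": 0, "ry": 0, "rz": 0.12}, {"dx": 0.066, "dy": 0.138, "dz": 0, "rx": 0, "ry": 0, "rz": 0.15}, {"dx": 0.08, "dy": 0.166, "dz": 0, "rx": 0, "ry": 0, "rz": 0.18}, {"dx": 0.093, "dy": 0.194, "dz": 0, "rx": 0, "ry": 0, "rz": 0.21}, {"dx": 0.106, "dy": 0.221, "dz": 0, "rx": 0, "ry": 0, "rz": 0.24}, {"dx": 0.12, "dy": 0.249, "dz": 0, "rx": 0, "ry": 0, "rz": 0.27}, {"dx": 0.133, "dy": 0.276, "dz": 0, "rx": 0, "ry": 0, "rz": 0.303}])

```text
time_s: 19.07
ee_pos: [488.0, -98.5, 187.8]
tool_rot: [0.316, 0.949, 0.0, -0.001]
wrist_force: [-0.1, -0.1, -5.6]
grip_width: 63.4
```

Request:
move_arm(targets=[{"dx": 0.016, "dy": 0.024, "dz": 0, "rx": 0, "ry": 0, "rz": 0.07}, {"dx": 0.032, "dy": 0.048, "dz": 0, "rx": 0, "ry": 0, "rz": 0.14}, {"dx": 0.048, "dy": 0.071, "dz": 0, "rx": 0, "ry": 0, "rz": 0.21}, {"dx": 0.064, "dy": 0.095, "dz": 0, "rx": 0, "ry": 0, "rz": 0.28}, {"dx": 0.08, "dy": 0.119, "dz": 0, "rx": 0, "ry": 0, "rz": 0.35}, {"dx": 0.096, "dy": 0.143, "dz": 0, "rx": 0, "ry": 0, "rz": 0.43}, {"dx": 0.112, "dy": 0.166, "dz": 0, "rx": 0, "ry": 0, "rz": 0.5}, {"dx": 0.112, "dy": 0.166, "dz": 0, "rx": 0, "ry": 0, "rz": 0.5}])

```text
time_s: 19.73
ee_pos: [498.0, 103.8, 188.1]
tool_rot: [0.541, 0.841, 0.001, -0.002]
wrist_force: [-1.4, -0.8, -5.8]
grip_width: 63.0
```

```bash
python3 - <<'E'
from h import *
s=st(); t=tray2w([15,0,32]); go((t[0],t[1],190),down(TYAW+np.pi/2))
E
```

```text
t 19.73 ee [498.  103.8 188.1] q [ 0.04  0.27 -0.22  1.08  0.    1.19] F [-1.4 -0.8 -5.8] w 63.0
d [ 0.1338  0.1147 -0.0016] r [-0.0021 -0.0033  0.5562] rows>= 5
```

Request:
move_arm(targets=[{"dx": 0.022, "dy": 0.019, "dz": 0, "rx": 0, "ry": 0, "rz": 0.09}, {"dx": 0.045, "dy": 0.038, "dz": 0, "rx": 0, "ry": 0, "rz": 0.18}, {"dx": 0.067, "dy": 0.057, "dz": 0, "rx": 0, "ry": 0, "rz": 0.27}, {"dx": 0.089, "dy": 0.076, "dz": 0, "rx": 0, "ry": 0, "rz": 0.37}, {"dx": 0.111, "dy": 0.095, "dz": 0, "rx": -0.002, "ry": -0.003, "rz": 0.46}, {"dx": 0.134, "dy": 0.115, "dz": -0.002, "rx": -0.002, "ry": -0.003, "rz": 0.556}, {"dx": 0.134, "dy": 0.115, "dz": -0.002, "rx": -0.002, "ry": -0.003, "rz": 0.556}, {"dx": 0.134, "dy": 0.115, "dz": -0.002, "rx": -0.002, "ry": -0.003, "rz": 0.556}])

```text
time_s: 20.4
ee_pos: [547.2, 270.7, 189.7]
tool_rot: [0.75, 0.662, -0.001, 0.0]
wrist_force: [-0.6, 0.7, -5.7]
grip_width: 63.0
```

```bash
python3 - <<'E'
from h import *
s=st(); t=tray2w([15,0,32]); go((t[0],t[1],106),down(TYAW+np.pi/2))
P=imaging.camera_params("wrist"); im=imaging.capture("wrist"); cv2.imwrite("pics/w8raw.png",im[:,:,::-1]); np.save("w8.npy",P["cam_to_world"])
E
```

```text
t 20.4 ee [547.2 270.7 189.7] q [ 0.33  0.43  0.04  1.18 -0.    2.02] F [-0.6  0.7 -5.7] w 63.0
d [ 0.0025 -0.0006  0.0837] r [-0.0005  0.0015  0.0041] rows>= 3
```

Request:
move_arm(targets=[{"dx": 0.0025, "dy": -0.0006, "dz": 0.025, "rx": 0, "ry": 0.001, "rz": 0.004}, {"dx": 0.0025, "dy": -0.0006, "dz": 0.05, "rx": 0, "ry": 0.001, "rz": 0.004}, {"dx": 0.0025, "dy": -0.0006, "dz": 0.07, "rx": 0, "ry": 0.001, "rz": 0.004}, {"dx": 0.0025, "dy": -0.0006, "dz": 0.078, "rx": 0, "ry": 0.001, "rz": 0.004}, {"dx": 0.0025, "dy": -0.0006, "dz": 0.082, "rx": 0, "ry": 0.001, "rz": 0.004}, {"dx": 0.0025, "dy": -0.0006, "dz": 0.084, "rx": 0, "ry": 0.001, "rz": 0.004}, {"dx": 0.0025, "dy": -0.0006, "dz": 0.084, "rx": 0, "ry": 0.001, "rz": 0.004}])

```text
time_s: 21.03
ee_pos: [547.4, 271.7, 106.9]
tool_rot: [0.752, 0.659, 0.0, 0.0]
wrist_force: [-0.1, -0.3, -4.9]
grip_width: 63.1
```

Request:
move_arm(targets=[{"dx": 0, "dy": 0, "dz": 0.001, "rx": 0, "ry": 0, "rz": 0}, {"dx": 0, "dy": 0, "dz": 0.002, "rx": 0, "ry": 0, "rz": 0}, {"dx": 0, "dy": 0, "dz": 0.0025, "rx": 0, "ry": 0, "rz": 0}, {"dx": 0, "dy": 0, "dz": 0.0025, "rx": 0, "ry": 0, "rz": 0}])

```text
time_s: 21.37
ee_pos: [547.7, 272.6, 104.9]
tool_rot: [0.752, 0.659, 0.001, 0.0]
wrist_force: [0.4, 3.2, 4.9]
grip_width: 63.2
```

Request:
move_arm(hand=0.0854, targets=[{"dx": 0, "dy": 0, "dz": 0, "rx": 0, "ry": 0, "rz": 0}, {"dx": 0, "dy": 0, "dz": 0, "rx": 0, "ry": 0, "rz": 0}, {"dx": 0, "dy": 0, "dz": 0, "rx": 0, "ry": 0, "rz": 0}, {"dx": 0, "dy": 0, "dz": -0.01, "rx": 0, "ry": 0, "rz": 0}, {"dx": 0, "dy": 0, "dz": -0.03, "rx": 0, "ry": 0, "rz": 0}, {"dx": 0, "dy": 0, "dz": -0.06, "rx": 0, "ry": 0, "rz": 0}, {"dx": 0, "dy": 0, "dz": -0.1, "rx": 0, "ry": 0, "rz": 0}, {"dx": 0, "dy": 0, "dz": -0.14, "rx": 0, "ry": 0, "rz": 0}, {"dx": 0, "dy": 0, "dz": -0.17, "rx": 0, "ry": 0, "rz": 0}, {"dx": 0, "dy": 0, "dz": -0.17, "rx": 0, "ry": 0, "rz": 0}])

```text
time_s: 22.2
ee_pos: [548.4, 272.5, 280.8]
tool_rot: [0.752, 0.659, 0.004, 0.002]
wrist_force: [1.9, -0.2, -0.0]
grip_width: 85.7
```

```bash
python3 - <<'E'
from h import *
st(); P=imaging.camera_params("wrist"); im=imaging.capture("wrist"); sc=imaging.capture("scene")
np.save("w9.npy",P["cam_to_world"]); cv2.imwrite("pics/w9raw.png",im[:,:,::-1]); cv2.imwrite("pics/s9raw.png",sc[:,:,::-1])
crop(im,60,80,512,384,0.98,"pics/t.png"); a=cv2.imread("pics/t.png")
crop(sc,195,150,345,262,2.3,"pics/t2.png"); b=cv2.imread("pics/t2.png")
crop(sc,265,165,390,280,2.6,"pics/t3.png"); d=cv2.imread("pics/t3.png")
o=np.zeros((560,800,3),np.uint8); o[:a.shape[0],:a.shape[1]]=a; o[:b.shape[0],450:450+b.shape[1]]=b[:, :350]; o[260:260+d.shape[0],455:455+d.shape[1]]=d; cv2.imwrite("pics/w9.png",o)
T=lambda *p:tray2w(np.array(p,float))
print(a.shape,b.shape,d.shape)
print(((w2p("wrist",[T(15+sx*32,sy*75,120) for sx,sy in((-1,1),(1,1),(1,-1),(-1,-1))],P)-[60,80])*.98).round())
E
```

```text
t 22.2 ee [548.4 272.5 280.8] q [ 0.33  0.41  0.24  1.4  -0.    2.03] F [ 1.9 -0.2 -0. ] w 85.7
(298, 443, 3) (258, 345, 3) (299, 325, 3)
[[148.   9.]
 [223.   9.]
 [219. 166.]
 [154. 167.]]
```

View pics/w9.png

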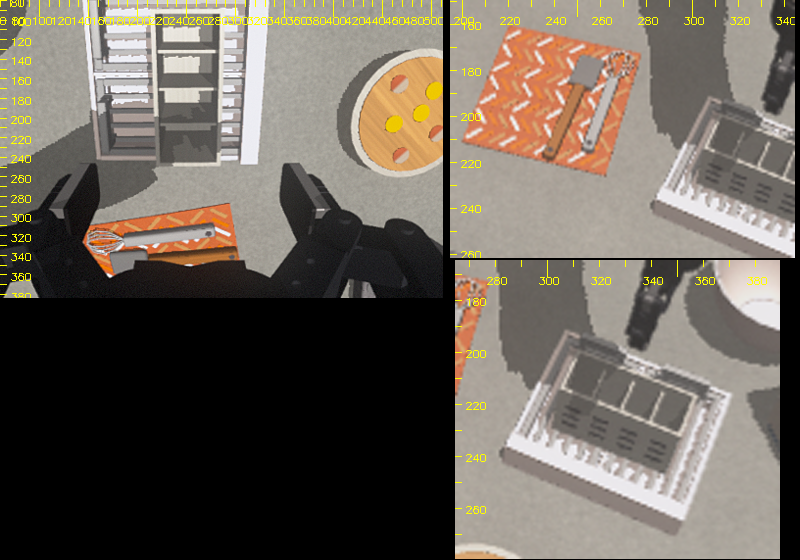

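The cup stands where predicted: near corners observed (221,165) and (157,163) against predicted (219,166) and (154,167). The scraper and whisk are unmoved. Next I look at the utensils up close.

```bash
python3 - <<'E'
from h import *
c=go((490,130,270),down(2.3)); go((455,-10,180),down(3.136),c)
E
```

```text
d [-0.1484 -0.0384  0.0052] r [ 2.600e-03  2.000e-04 -8.604e-01] rows>= 7
d [-0.0811 -0.1194  0.09  ] r [ 0.     0.    -0.836] rows>= 7
```

Request:
move_arm(targets=[{"dx": -0.148, "dy": -0.038, "dz": 0.005, "rx": 0.0026, "ry": 0, "rz": -0.86}, {"dx": -0.148, "dy": -0.038, "dz": 0.005, "rx": 0.0026, "ry": 0, "rz": -0.86}, {"dx": -0.148, "dy": -0.038, "dz": 0.005, "rx": 0.0026, "ry": 0, "rz": -0.86}, {"dx": -0.148, "dy": -0.038, "dz": 0.005, "rx": 0.0026, "ry": 0, "rz": -0.86}, {"dx": -0.148, "dy": -0.038, "dz": 0.005, "rx": 0.0026, "ry": 0, "rz": -0.86}, {"dx": -0.148, "dy": -0.038, "dz": 0.005, "rx": 0.0026, "ry": 0, "rz": -0.86}, {"dx": -0.148, "dy": -0.038, "dz": 0.005, "rx": 0.0026, "ry": 0, "rz": -0.86}, {"dx": -0.148, "dy": -0.038, "dz": 0.005, "rx": 0.0026, "ry": 0, "rz": -0.86}, {"dx": -0.148, "dy": -0.038, "dz": 0.005, "rx": 0.0026, "ry": 0, "rz": -0.86}])

```text
time_s: 23.05
ee_pos: [489.6, 130.2, 268.2]
tool_rot: [0.41, 0.912, -0.001, -0.002]
wrist_force: [-0.6, 0.3, -0.7]
grip_width: 85.4
```

Request:
move_arm(hand=0.032, targets=[{"dx": -0.081, "dy": -0.119, "dz": 0.09, "rx": 0, "ry": 0, "rz": -0.836}, {"dx": -0.081, "dy": -0.119, "dz": 0.09, "rx": 0, "ry": 0, "rz": -0.836}, {"dx": -0.081, "dy": -0.119, "dz": 0.09, "rx": 0, "ry": 0, "rz": -0.836}, {"dx": -0.081, "dy": -0.119, "dz": 0.09, "rx": 0, "ry": 0, "rz": -0.836}, {"dx": -0.081, "dy": -0.119, "dz": 0.09, "rx": 0, "ry": 0, "rz": -0.836}, {"dx": -0.081, "dy": -0.119, "dz": 0.09, "rx": 0, "ry": 0, "rz": -0.836}, {"dx": -0.081, "dy": -0.119, "dz": 0.09, "rx": 0, "ry": 0, "rz": -0.836}, {"dx": -0.081, "dy": -0.119, "dz": 0.09, "rx": 0, "ry": 0, "rz": -0.836}, {"dx": -0.081, "dy": -0.119, "dz": 0.09, "rx": 0, "ry": 0, "rz": -0.836}])

```text
time_s: 23.8
ee_pos: [454.9, -9.4, 178.8]
tool_rot: [0.006, 1.0, -0.0, -0.001]
wrist_force: [0.0, -0.2, -0.0]
grip_width: 31.7
```

```bash
python3 - <<'E'
from h import *
np.set_printoptions(suppress=True)
st(); P=imaging.camera_params("wrist"); im=imaging.capture("wrist")
np.save("w10.npy",P["cam_to_world"]); cv2.imwrite("pics/w10raw.png",im[:,:,::-1]); crop(im,0,0,512,384,1.55,"pics/w10.png")
print((w2p("wrist",[[584,-21,18],[447,-23,18],[383,-20,12],[555,29.4,18],[419,24.8,18],[358,27.5,12]],P)*1.55).round())
E
```

```text
t 23.8 ee [454.9  -9.4 178.8] q [-0.2   0.19 -0.36  1.02 -0.   -0.19] F [ 0.  -0.2 -0. ] w 31.7
[[377. 459.]
 [368. 259.]
 [371. 144.]
 [454. 421.]
 [452. 209.]
 [457.  96.]]
```

View pics/w10.png

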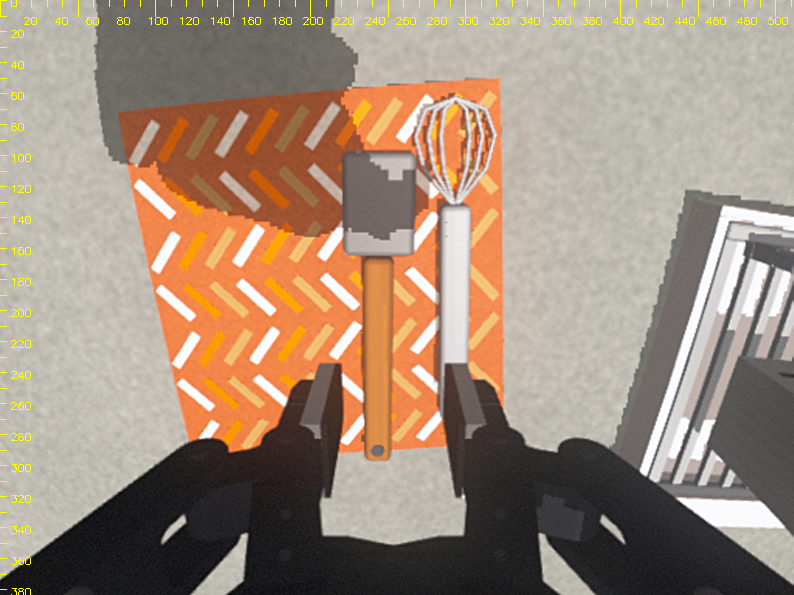

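The scraper spans butt (377,458), neck (378,258) and head end (379,152). The whisk neck is (455,207) and its head top (456,97). All are close to prediction.

```bash
python3 - <<'E'
from h import *
np.set_printoptions(suppress=True)
P=imaging.camera_params("wrist"); P["cam_to_world"]=np.load("w10.npy")
w=p2w("wrist",np.array([(377,459),(378,258),(379,152),(455,300),(455,207),(456,97)])/1.55-.5,[18,18,14,18,18,10],P); print(w.round(1))
d=w[1]-w[0]; print(np.arctan2(d[1],d[0])); d=w[4]-w[3]; print(np.arctan2(d[1],d[0]))
E
```

```text
[[583.3 -21.2  18. ]
 [446.2 -17.5  18. ]
 [387.1 -15.9  14. ]
 [472.3  27.5  18. ]
 [417.3  26.2  18. ]
 [358.2  26.5  10. ]]
3.114669626259626
-3.118066141480655
```

```bash
python3 - <<'E'
from h import *
st(); go((457.3,-17.8,26),down(3.117))
E
```

```text
t 23.85 ee [455.   -9.3 178.9] q [-0.2   0.18 -0.36  1.02 -0.   -0.19] F [ 0.4 -1.1 -0.6] w 32.1
d [-0.0029 -0.0083  0.1529] r [-0.001  -0.0028  0.0124] rows>= 4
```

Request:
move_arm(hand=0.028, targets=[{"dx": -0.003, "dy": -0.0083, "dz": 0.03, "rx": -0.001, "ry": -0.003, "rz": 0.012}, {"dx": -0.003, "dy": -0.0083, "dz": 0.065, "rx": -0.001, "ry": -0.003, "rz": 0.012}, {"dx": -0.003, "dy": -0.0083, "dz": 0.1, "rx": -0.001, "ry": -0.003, "rz": 0.012}, {"dx": -0.003, "dy": -0.0083, "dz": 0.13, "rx": -0.001, "ry": -0.003, "rz": 0.012}, {"dx": -0.003, "dy": -0.0083, "dz": 0.146, "rx": -0.001, "ry": -0.003, "rz": 0.012}, {"dx": -0.003, "dy": -0.0083, "dz": 0.152, "rx": -0.001, "ry": -0.003, "rz": 0.012}, {"dx": -0.003, "dy": -0.0083, "dz": 0.152, "rx": -0.001, "ry": -0.003, "rz": 0.012}])

```text
time_s: 24.43
ee_pos: [456.9, -17.6, 26.1]
tool_rot: [0.01, 1.0, 0.0, -0.001]
wrist_force: [0.3, 0.7, 0.2]
grip_width: 28.0
```

Request:
move_arm(hand=0.0, targets=[{"dx": 0, "dy": 0, "dz": 0, "rx": 0, "ry": 0, "rz": 0}, {"dx": 0, "dy": 0, "dz": 0, "rx": 0, "ry": 0, "rz": 0}, {"dx": 0, "dy": 0, "dz": 0, "rx": 0, "ry": 0, "rz": 0}, {"dx": 0, "dy": 0, "dz": 0, "rx": 0, "ry": 0, "rz": 0}, {"dx": 0, "dy": 0, "dz": 0, "rx": 0, "ry": 0, "rz": 0}])

```text
time_s: 24.85
ee_pos: [458.0, -18.0, 27.6]
tool_rot: [0.009, 1.0, -0.0, 0.001]
wrist_force: [-1.5, 0.7, 7.3]
grip_width: 16.1
```

Request:
move_arm(targets=[{"dx": 0, "dy": 0, "dz": -0.02, "rx": 0, "ry": 0, "rz": 0}, {"dx": 0, "dy": 0, "dz": -0.06, "rx": 0, "ry": 0, "rz": 0}, {"dx": 0, "dy": 0, "dz": -0.1, "rx": 0, "ry": 0, "rz": 0}, {"dx": 0, "dy": 0, "dz": -0.14, "rx": 0, "ry": 0, "rz": 0}, {"dx": 0, "dy": 0, "dz": -0.18, "rx": 0, "ry": 0, "rz": 0}, {"dx": 0, "dy": 0, "dz": -0.22, "rx": 0, "ry": 0, "rz": 0}, {"dx": 0, "dy": 0, "dz": -0.22, "rx": 0, "ry": 0, "rz": 0}])

```text
time_s: 25.43
ee_pos: [459.4, -18.4, 253.9]
tool_rot: [0.009, 1.0, -0.001, 0.005]
wrist_force: [-0.1, -0.2, -0.0]
grip_width: 16.3
```

```bash
cat >> h.py <<'E'
def horiz(az,lean=0.):
    """tool z horizontal at azimuth az, tool x up; lean = turn about tool z"""
    z=np.array([np.cos(az),np.sin(az),0]); x=np.array([0,0,1.]); y=np.cross(z,x)
    return R.from_matrix(np.c_[x,y,z])*R.from_rotvec([0,0,lean])
E
python3 - <<'E'
from h import *
s=st(); p=s["ee_pos"]; q1=s["joint_positions"][0]
# spin about vertical so that tool x points outward: stages of -1.45
c=go((p[0],p[1]+30,p[2]+20),down(3.117+1.43)); c=go((p[0]-30,p[1]+60,p[2]+20),down(3.117+2.86),c)
c=go((430,150,270),R.from_euler("z",0.0)*horiz(.05,.0)*R.from_rotvec([0,-np.pi/4,0]),c)
print((down(q1)).as_matrix().round(2)); print((horiz(q1)*R.from_rotvec([0,-np.pi/2,0])).as_matrix().round(2))
E
```

```text
t 25.43 ee [459.4 -18.4 253.9] q [-0.22  0.14 -0.2   1.21  0.   -0.2 ] F [-0.1 -0.2 -0. ] w 16.3
d [ 0.0003  0.03   -0.0201] r [-0.0085  0.0066 -1.4235] rows>= 12
d [-0.0247  0.0345  0.    ] r [-0.    0.   -1.43] rows>= 12
d [-0.0321 -0.1035  0.0039] r [ 0.1398  0.7769 -0.3376] rows>= 7
[[ 0.98 -0.22  0.  ]
 [-0.22 -0.98 -0.  ]
 [ 0.    0.   -1.  ]]
[[ 0.98 -0.22  0.  ]
 [-0.22 -0.98 -0.  ]
 [ 0.    0.   -1.  ]]
```

```bash
python3 - <<'E'
from h import *
s=st(); p=np.array(s["ee_pos"])
c=go(p+[50,-11,20],down(3.117+1.42)); c=go(p+[100,-22,30],down(3.117+2.85),c)
c=go(p+[105,-23,30],horiz(-.22,.09)*R.from_rotvec([0,0,-.09])*R.from_rotvec([0,-np.pi/4,0])*R.from_rotvec([0,0,.09]),c)
go(p+[110,-24,30],horiz(-.22,.09),c)
E
```

```text
t 25.43 ee [459.4 -18.4 253.9] q [-0.22  0.14 -0.2   1.21  0.   -0.2 ] F [-0.1 -0.2 -0. ] w 16.3
d [-0.0504 -0.0101 -0.0195] r [-0.0084  0.0066 -1.4135] rows>= 12
d [ 0.0021 -0.0512 -0.01  ] r [-0.    0.   -1.43] rows>= 12
d [ 0.0051 -0.0006  0.    ] r [ 0.073   0.782  -0.0059] rows>= 7
d [ 0.0036 -0.0004  0.0036] r [0.0706 0.7822 0.    ] rows>= 7
```

Request:
move_arm(targets=[{"dx": -0.05, "dy": -0.01, "dz": -0.02, "rx": -0.008, "ry": 0.006, "rz": -1.413}, {"dx": -0.05, "dy": -0.01, "dz": -0.02, "rx": -0.008, "ry": 0.006, "rz": -1.413}, {"dx": -0.05, "dy": -0.01, "dz": -0.02, "rx": -0.008, "ry": 0.006, "rz": -1.413}, {"dx": -0.05, "dy": -0.01, "dz": -0.02, "rx": -0.008, "ry": 0.006, "rz": -1.413}, {"dx": -0.05, "dy": -0.01, "dz": -0.02, "rx": -0.008, "ry": 0.006, "rz": -1.413}, {"dx": -0.05, "dy": -0.01, "dz": -0.02, "rx": -0.008, "ry": 0.006, "rz": -1.413}, {"dx": -0.05, "dy": -0.01, "dz": -0.02, "rx": -0.008, "ry": 0.006, "rz": -1.413}, {"dx": -0.05, "dy": -0.01, "dz": -0.02, "rx": -0.008, "ry": 0.006, "rz": -1.413}, {"dx": -0.05, "dy": -0.01, "dz": -0.02, "rx": -0.008, "ry": 0.006, "rz": -1.413}, {"dx": -0.05, "dy": -0.01, "dz": -0.02, "rx": -0.008, "ry": 0.006, "rz": -1.413}, {"dx": -0.05, "dy": -0.01, "dz": -0.02, "rx": -0.008, "ry": 0.006, "rz": -1.413}, {"dx": -0.05, "dy": -0.01, "dz": -0.02, "rx": -0.008, "ry": 0.006, "rz": -1.413}])

```text
time_s: 26.43
ee_pos: [507.1, -28.8, 267.1]
tool_rot: [-0.645, 0.764, 0.004, -0.003]
wrist_force: [-0.6, 0.2, -1.4]
grip_width: 16.2
```

Request:
move_arm(targets=[{"dx": 0.002, "dy": -0.051, "dz": -0.01, "rx": 0, "ry": 0, "rz": -1.43}, {"dx": 0.002, "dy": -0.051, "dz": -0.01, "rx": 0, "ry": 0, "rz": -1.43}, {"dx": 0.002, "dy": -0.051, "dz": -0.01, "rx": 0, "ry": 0, "rz": -1.43}, {"dx": 0.002, "dy": -0.051, "dz": -0.01, "rx": 0, "ry": 0, "rz": -1.43}, {"dx": 0.002, "dy": -0.051, "dz": -0.01, "rx": 0, "ry": 0, "rz": -1.43}, {"dx": 0.002, "dy": -0.051, "dz": -0.01, "rx": 0, "ry": 0, "rz": -1.43}, {"dx": 0.002, "dy": -0.051, "dz": -0.01, "rx": 0, "ry": 0, "rz": -1.43}, {"dx": 0.002, "dy": -0.051, "dz": -0.01, "rx": 0, "ry": 0, "rz": -1.43}, {"dx": 0.002, "dy": -0.051, "dz": -0.01, "rx": 0, "ry": 0, "rz": -1.43}, {"dx": 0.002, "dy": -0.051, "dz": -0.01, "rx": 0, "ry": 0, "rz": -1.43}, {"dx": 0.002, "dy": -0.051, "dz": -0.01, "rx": 0, "ry": 0, "rz": -1.43}, {"dx": 0.002, "dy": -0.051, "dz": -0.01, "rx": 0, "ry": 0, "rz": -1.43}])

```text
time_s: 27.43
ee_pos: [557.1, -39.8, 276.6]
tool_rot: [0.988, -0.154, -0.004, -0.0]
wrist_force: [0.8, -0.4, -0.9]
grip_width: 16.4
```

```bash
python3 - <<'E'
from h import *
s=st(); p=np.array(s["ee_pos"]); print(R.from_quat(s["tool_rot"]).as_matrix().round(2))
q=s["joint_positions"]; az=q[0]; L=q[5]+np.pi
c=go(p+[5,-1,0],horiz(az)*R.from_rotvec([0,-np.pi/4,0])*R.from_rotvec([0,0,L]))
go(p+[10,-2,0],horiz(az,L),c)
E
```

```text
t 27.43 ee [557.1 -39.8 276.6] q [-0.22  0.32  0.1   1.36  0.   -3.05] F [ 0.8 -0.4 -0.9] w 16.4
[[ 0.95 -0.3  -0.01]
 [-0.3  -0.95  0.  ]
 [-0.01  0.   -1.  ]]
d [ 0.0051 -0.0006 -0.    ] r [ 7.300e-02  7.907e-01 -1.000e-04] rows>= 7
d [ 0.0036 -0.0004  0.0036] r [ 0.0724  0.7821 -0.    ] rows>= 7
```

Request:
move_arm(targets=[{"dx": 0.005, "dy": 0, "dz": 0, "rx": 0.073, "ry": 0.79, "rz": 0}, {"dx": 0.005, "dy": 0, "dz": 0, "rx": 0.073, "ry": 0.79, "rz": 0}, {"dx": 0.005, "dy": 0, "dz": 0, "rx": 0.073, "ry": 0.79, "rz": 0}, {"dx": 0.005, "dy": 0, "dz": 0, "rx": 0.073, "ry": 0.79, "rz": 0}, {"dx": 0.005, "dy": 0, "dz": 0, "rx": 0.073, "ry": 0.79, "rz": 0}, {"dx": 0.005, "dy": 0, "dz": 0, "rx": 0.073, "ry": 0.79, "rz": 0}, {"dx": 0.005, "dy": 0, "dz": 0, "rx": 0.073, "ry": 0.79, "rz": 0}, {"dx": 0.005, "dy": 0, "dz": 0, "rx": 0.073, "ry": 0.79, "rz": 0}])

```text
time_s: 28.1
ee_pos: [559.7, -40.7, 275.5]
tool_rot: [0.912, -0.146, 0.383, 0.025]
wrist_force: [0.4, 0.3, -1.4]
grip_width: 16.3
```

Request:
move_arm(targets=[{"dx": 0.0036, "dy": 0, "dz": 0.0036, "rx": 0.072, "ry": 0.782, "rz": 0}, {"dx": 0.0036, "dy": 0, "dz": 0.0036, "rx": 0.072, "ry": 0.782, "rz": 0}, {"dx": 0.0036, "dy": 0, "dz": 0.0036, "rx": 0.072, "ry": 0.782, "rz": 0}, {"dx": 0.0036, "dy": 0, "dz": 0.0036, "rx": 0.072, "ry": 0.782, "rz": 0}, {"dx": 0.0036, "dy": 0, "dz": 0.0036, "rx": 0.072, "ry": 0.782, "rz": 0}, {"dx": 0.0036, "dy": 0, "dz": 0.0036, "rx": 0.072, "ry": 0.782, "rz": 0}, {"dx": 0.0036, "dy": 0, "dz": 0.0036, "rx": 0.072, "ry": 0.782, "rz": 0}, {"dx": 0.0036, "dy": 0, "dz": 0.0036, "rx": 0.072, "ry": 0.782, "rz": 0}, {"dx": 0.0036, "dy": 0, "dz": 0.0036, "rx": 0.072, "ry": 0.782, "rz": 0}])

```text
time_s: 28.85
ee_pos: [627.0, -38.6, 339.0]
tool_rot: [0.738, -0.123, 0.662, 0.049]
wrist_force: [0.9, 0.2, -0.6]
grip_width: 16.2
```

```bash
python3 - <<'E'
from h import *
s=st(); print(R.from_quat(s["tool_rot"]).as_matrix().round(3))
CUP=np.array([547.8,273.7]); u=np.array([np.cos(TYAW+np.pi/2),np.sin(TYAW+np.pi/2)])
for y in(-54,54): print(y,(CUP+u*y).round(1))
c=go((550,100,282),horiz(-.17,.06)); t=CUP+u*54; go((*t,282),horiz(TYAW,.05),c)
E
```

```text
t 28.85 ee [627.  -38.6 339. ] q [-0.16  0.15 -1.18 -1.21 -0.08 -3.04] F [ 0.9  0.2 -0.6] w 16.2
[[ 0.093 -0.247  0.964]
 [-0.117 -0.965 -0.236]
 [ 0.989 -0.091 -0.119]]
-54 [540.9 220.1]
54 [554.7 327.3]
d [-0.0798 -0.1095 -0.1002] r [ 0.0786  0.1135 -0.0354] rows>= 5
d [-0.0135 -0.2244 -0.0338] r [ 0.0409 -0.0023 -0.01  ] rows>= 6
```

```bash
cat > kin.py <<'E'
import numpy as np
from scipy.optimize import least_squares
D=[(.2635,-.0489,1.2594,235.2,-469.1,252.9),(.29,-.16,1.12,468.3,-239.5,200.3),(.28,-.22,1.18-.12*0,412.9,236.5,186.1),(.37,-.47,.74,444.5,230.2,60.0),(.24,-.21,1.11,447.,230.6,203.5),(.59,.33,1.32,689.9,-88.7,194.7),(.60,.31,1.28,695.1,-86.2,180.7),(.34,.05,1.27,461.3,341.2,247.3),(.51,.2,1.26,519.4,-402.5,197.7),(.59,-.01,.97,523.6,-404.8,74.7),(.27,-.22,1.08,498,103.8,188.1),(.43,.04,1.18,547.2,270.7,189.7),(.41,.24,1.4,548.4,272.5,280.8),(.19,-.36,1.02,454.9,-9.4,178.8),(.14,-.2,1.21,459.4,-18.4,253.9),(.32,.10,1.36,557.1,-39.8,276.6),(.15,-1.18,-1.21,627,-38.6,339)]
D=np.array(D); rad=np.sqrt(D[:,3]**2+D[:,4]**2-83**2)
def fk(P,q2,q3,p):
    r0,z0,a,b,be,l,lo=P; f=q2-q3+be
    return r0+a*np.sin(q2)+b*np.cos(f)+l*np.cos(p)-lo*np.sin(p)*0, z0+a*np.cos(q2)-b*np.sin(f)-l*np.sin(p)
def res(P):
    r,z=fk(P,D[:,0],D[:,1],D[:,0]-D[:,1]+D[:,2]); return np.r_[r-rad,z-D[:,5]]
S=least_squares(res,[0,300,400,400,0,200,0]); PAR=S.x
def solve(r,z,p):
    s=min((least_squares(lambda q:np.array(fk(PAR,q[0],q[1],p))-[r,z],g) for g in([.3,-.2],[.3,-1.],[.8,-.5],[1.,.2])),key=lambda s:s.cost)
    q2,q3=s.x; return q2,q3,p-q2+q3,s.cost
E
python3 - <<'E'
from kin import *
print(PAR.round(3)); r=res(PAR); n=len(D); print(r[:n].round(1),r[n:].round(1))
for R_ in (606,):
  for z in (165,200,250,285,330):
    for p in (0,.2,.35,.5): print(z,p,np.round(solve(R_,z,p),2))
E
```

```text
[ 2.32900e+00  1.54172e+02  5.83516e+02  3.69686e+02 -1.35000e-01
  3.99621e+02  0.00000e+00]
[-0.4  1.6 -3.2 -2.5  0.7 -0.5  1.9 -1.3 -0.3  1.1  3.  -1.2 -2.   3.8
  1.8 -1.8 -0.8] [-0.3 -1.2 -0.4 -1.   3.3 -1.4 -1.7  0.3  1.7 -1.1  0.3  1.9 -4.1 -0.3
  3.2  0.4  0.4]
165 0 [ 1.52 -1.71 -3.22 45.07]
165 0.2 [ 0.87 -1.52 -2.19  0.  ]
165 0.35 [ 0.49 -1.34 -1.48  0.  ]
165 0.5 [ 0.28 -1.18 -0.96  0.  ]
200 0 [ 1.35 -1.71 -3.06 11.04]
200 0.2 [ 0.64 -1.44 -1.88  0.  ]
200 0.35 [ 0.34 -1.27 -1.26  0.  ]
200 0.5 [ 0.17 -1.11 -0.78  0.  ]
250 0 [ 0.88 -1.55 -2.43  0.  ]
250 0.2 [ 0.37 -1.33 -1.5   0.  ]
250 0.35 [ 0.16 -1.17 -0.98  0.  ]
250 0.5 [ 0.05 -1.01 -0.56  0.  ]
285 0 [ 0.62 -1.46 -2.08  0.  ]
285 0.2 [ 0.22 -1.25 -1.27  0.  ]
285 0.35 [ 0.06 -1.09 -0.8   0.  ]
285 0.5 [-0.02 -0.93 -0.42  0.  ]
330 0 [ 0.36 -1.35 -1.71  0.  ]
330 0.2 [ 0.07 -1.15 -1.02  0.  ]
330 0.35 [-0.04 -1.   -0.6   0.  ]
330 0.5 [-0.08 -0.84 -0.25  0.  ]
```

```bash
cat >> kin.py <<'E'
def fk5(q,e):
    r0,z0,a,b,be,l,_=PAR; q1,q2,q3,q4,q5=q; f=q2-q3+be; p=q2-q3+q4
    w=np.array([r0+a*np.sin(q2)+b*np.cos(f),83,z0+a*np.cos(q2)-b*np.sin(f)]); d=np.array([np.cos(p),0,-np.sin(p)])
    t=np.cos(q5)*d+np.sin(q5)*np.array([0,1,0]); c,s=np.cos(q1),np.sin(q1); M=np.array([[c,-s,0],[s,c,0],[0,0,1]])
    return M@(w+e*d+(l-e)*t),M@t
def ik5(p,t,e):
    def f(q):
        a,b=fk5(q,e); return np.r_[(a-p)/100,(b-t)*3]
    best=min((least_squares(f,g) for g in([.3,.3,-.9,-.7,-.4],[.3,0,-1.1,-.7,0],[.3,.6,-.6,0,-.4])),key=lambda s:s.cost); return best.x,best.cost
E
python3 - <<'E'
from kin import *
az=-.129; ux=np.array([np.cos(az),np.sin(az)]); uy=np.array([-ux[1],ux[0]]); CUP=np.array([547.8,273.7])
for y in(54,-54):
 for th in(.3,.4,.45):
  for zb in(20,90):
   xi=-28+9+max(0,(zb-20))*np.tan(th)   # slide along the axis
   g=np.r_[CUP+uy*y+ux*(xi+125*np.sin(th)),35+zb+125*np.cos(th)]
   t=np.array([*(ux*np.cos(th)),-np.sin(th)])
   print(y,th,zb,g.round(),*[(lambda s:(s[0].round(2).tolist(),round(s[1],3)))(ik5(g-3*t,t,e)) for e in(0,150)])
E
```

```text
54 0.3 20 [573. 325. 174.] ([0.9, 0.56, -0.87, -0.89, -0.96], np.float64(0.0)) ([0.65, 0.48, -1.03, -1.1, -0.73], np.float64(0.0))
54 0.3 90 [594. 322. 244.] ([0.86, 0.42, -0.78, -0.69, -0.92], np.float64(0.0)) ([0.62, 0.32, -0.91, -0.84, -0.71], np.float64(0.0))
54 0.4 20 [584. 323. 170.] ([0.85, 0.49, -0.82, -0.66, -0.87], np.float64(0.0)) ([0.62, 0.41, -0.94, -0.83, -0.68], np.float64(0.0))
54 0.4 90 [614. 320. 240.] ([0.79, 0.38, -0.7, -0.47, -0.82], np.float64(0.0)) ([0.58, 0.29, -0.8, -0.58, -0.64], np.float64(0.0))
54 0.45 20 [590. 323. 168.] ([0.82, 0.47, -0.78, -0.56, -0.82], np.float64(0.0)) ([0.6, 0.38, -0.89, -0.7, -0.65], np.float64(0.0))
54 0.45 90 [623. 318. 238.] ([0.76, 0.36, -0.66, -0.37, -0.77], np.float64(0.0)) ([0.56, 0.28, -0.75, -0.47, -0.61], np.float64(0.0))
-54 0.3 20 [559. 218. 174.] ([0.72, 0.51, -1.14, -1.21, -0.8], np.float64(0.0)) ([0.46, 0.48, -1.27, -1.4, -0.56], np.float64(0.0))
-54 0.3 90 [580. 215. 244.] ([0.67, 0.32, -1.01, -0.92, -0.76], np.float64(0.0)) ([0.43, 0.25, -1.11, -1.02, -0.53], np.float64(0.0))
-54 0.4 20 [570. 216. 170.] ([0.66, 0.42, -1.06, -0.94, -0.72], np.float64(0.0)) ([0.43, 0.37, -1.16, -1.06, -0.51], np.float64(0.0))
-54 0.4 90 [600. 213. 240.] ([0.6, 0.26, -0.92, -0.67, -0.66], np.float64(0.0)) ([0.39, 0.2, -0.99, -0.74, -0.48], np.float64(0.0))
-54 0.45 20 [576. 216. 168.] ([0.63, 0.38, -1.02, -0.81, -0.67], np.float64(0.0)) ([0.41, 0.33, -1.11, -0.92, -0.48], np.float64(0.0))
-54 0.45 90 [609. 211. 238.] ([0.57, 0.25, -0.87, -0.56, -0.62], np.float64(0.0)) ([0.38, 0.18, -0.93, -0.61, -0.45], np.float64(0.0))
```

```bash
cat >> h.py <<'E'
def lean(az,th):
    z=np.array([np.cos(az)*np.cos(th),np.sin(az)*np.cos(th),-np.sin(th)]); x=np.array([0,0,1])+z*np.sin(th); x/=np.linalg.norm(x)
    return R.from_matrix(np.c_[x,np.cross(z,x),z])
CUP=np.array([547.8,273.7])
def ins(y,zb,th,L=125.,xi=-19):
    """TCP pose with handle end zb above cup floor, leaning th, in compartment y"""
    ux=np.array([np.cos(TYAW),np.sin(TYAW)]); uy=np.array([-ux[1],ux[0]]); Rt=lean(TYAW,th)
    xi=xi+max(0,zb-20)*np.tan(th); b=np.r_[CUP+uy*y+ux*xi,35+zb]
    return b+Rt.apply([L,0,-3]),Rt
E
python3 - <<'E'
from h import *; from kin import ik5
th=.38; c=None
for p,Rt in (((640,60,340),lean(-.2,.3)),((630,200,310),lean(-.16,.38)),ins(54,100,th),ins(54,20,th)):
    for e in(0,150):
        print(np.round(ik5(np.array(p),Rt.as_matrix()[:,2],e)[0],2),end=" ")
    c=go(p,Rt,c); print(np.round(p))
E
```

```text
[ 0.19  0.07 -0.92 -0.66 -0.37] [ 0.06  0.04 -0.95 -0.68 -0.25] d [-0.0093 -0.0984 -0.0109] r [ 0.0308 -0.1825 -0.0994] rows>= 3
[640  60 340]
[ 0.55  0.18 -0.77 -0.47 -0.65] [ 0.35  0.11 -0.84 -0.52 -0.47] d [-0.0398 -0.1352 -0.0271] r [ 0.0377 -0.08   -0.0133] rows>= 4
[630 200 310]
[ 0.8   0.37 -0.7  -0.48 -0.84] [ 0.58  0.28 -0.81 -0.6  -0.65] d [-0.0678 -0.1154 -0.0139] r [ 0.0288 -0.     -0.0115] rows>= 4
[611. 320. 252.]
[ 0.86  0.51 -0.83 -0.71 -0.89] [ 0.62  0.42 -0.96 -0.88 -0.69] d [-0.0861  0.     -0.    ] r [0. 0. 0.] rows>= 3
[579. 324. 172.]
```

Request:
move_arm(targets=[{"dx": -0.0093, "dy": -0.098, "dz": -0.011, "rx": 0.031, "ry": -0.182, "rz": -0.099}, {"dx": -0.0093, "dy": -0.098, "dz": -0.011, "rx": 0.031, "ry": -0.182, "rz": -0.099}, {"dx": -0.0093, "dy": -0.098, "dz": -0.011, "rx": 0.031, "ry": -0.182, "rz": -0.099}, {"dx": -0.0093, "dy": -0.098, "dz": -0.011, "rx": 0.031, "ry": -0.182, "rz": -0.099}, {"dx": -0.0093, "dy": -0.098, "dz": -0.011, "rx": 0.031, "ry": -0.182, "rz": -0.099}, {"dx": -0.0093, "dy": -0.098, "dz": -0.011, "rx": 0.031, "ry": -0.182, "rz": -0.099}])

```text
time_s: 29.35
ee_pos: [639.3, 60.7, 339.0]
tool_rot: [0.802, -0.08, 0.589, 0.058]
wrist_force: [-0.3, 0.0, -1.0]
grip_width: 16.0
```

```bash
python3 - <<'E'
from h import *
s=st(); print(R.from_quat(s["tool_rot"]).as_matrix().round(3)); print(lean(-.2,.3).as_matrix().round(3))
c=go((630,200,310),lean(-.16,.38)); c=go(*ins(54,100,.38),c)
E
```

```text
t 29.35 ee [639.3  60.7 339. ] q [ 0.07  0.04 -0.95 -0.67 -0.26 -3.06] F [-0.3  0.  -1. ] w 16.0
[[ 0.293 -0.196  0.936]
 [-0.059 -0.981 -0.187]
 [ 0.954 -0.001 -0.298]]
[[ 0.29  -0.199  0.936]
 [-0.059 -0.98  -0.19 ]
 [ 0.955  0.    -0.296]]
d [-0.0387 -0.1348 -0.0261] r [ 0.0351 -0.077  -0.0131] rows>= 4
d [-0.0678 -0.1154 -0.0139] r [ 0.0288 -0.     -0.0115] rows>= 4
```

Request:
move_arm(targets=[{"dx": -0.0387, "dy": -0.135, "dz": -0.026, "rx": 0.035, "ry": -0.077, "rz": -0.013}, {"dx": -0.0387, "dy": -0.135, "dz": -0.026, "rx": 0.035, "ry": -0.077, "rz": -0.013}, {"dx": -0.0387, "dy": -0.135, "dz": -0.026, "rx": 0.035, "ry": -0.077, "rz": -0.013}, {"dx": -0.0387, "dy": -0.135, "dz": -0.026, "rx": 0.035, "ry": -0.077, "rz": -0.013}, {"dx": -0.0387, "dy": -0.135, "dz": -0.026, "rx": 0.035, "ry": -0.077, "rz": -0.013}])

```text
time_s: 29.77
ee_pos: [630.0, 201.4, 307.2]
tool_rot: [0.826, -0.066, 0.558, 0.045]
wrist_force: [-0.4, -0.8, -1.3]
grip_width: 16.6
```

Request:
move_arm(targets=[{"dx": -0.068, "dy": -0.115, "dz": -0.014, "rx": 0.029, "ry": 0, "rz": -0.0115}, {"dx": -0.068, "dy": -0.115, "dz": -0.014, "rx": 0.029, "ry": 0, "rz": -0.0115}, {"dx": -0.068, "dy": -0.115, "dz": -0.014, "rx": 0.029, "ry": 0, "rz": -0.0115}, {"dx": -0.068, "dy": -0.115, "dz": -0.014, "rx": 0.029, "ry": 0, "rz": -0.0115}, {"dx": -0.068, "dy": -0.115, "dz": -0.014, "rx": 0.029, "ry": 0, "rz": -0.0115}, {"dx": -0.068, "dy": -0.115, "dz": -0.014, "rx": 0.029, "ry": 0, "rz": -0.0115}])

```text
time_s: 30.27
ee_pos: [611.4, 317.7, 250.5]
tool_rot: [0.827, -0.054, 0.559, 0.037]
wrist_force: [0.2, -0.2, -0.7]
grip_width: 16.3
```

```bash
python3 - <<'E'
from h import *
s=st(); go(*ins(54,100,.38)); go(*ins(54,20,.38))
sc=imaging.capture("scene"); sd=imaging.capture("side"); cv2.imwrite("pics/s10raw.png",sc[:,:,::-1])
# where the scraper axis should project vs. wooden-colour pixels in scene
Rt=R.from_quat(s["tool_rot"]); tp=np.array(s["ee_pos"])
ax=[tp+Rt.apply([x-125,0,3]) for x in(0,30,60,90)]; pr=w2p("scene",ax); print("pred axis px",pr.round(1).tolist())
hsv=cv2.cvtColor(sc,cv2.COLOR_RGB2HSV); m=(hsv[...,0]>8)&(hsv[...,0]<22)&(hsv[...,1]>110)
for (u,v) in pr:
    y=int(round(v)); xs=[x for x in range(int(u)-25,int(u)+25) if m[y,x]]; print(y,xs[:1],xs[-1:],len(xs))
ys,xs=np.nonzero(m[170:260,260:390]); print("wood px",len(ys), (ys.min()+170,ys.max()+170,xs.min()+260,xs.max()+260) if len(ys) else "")
E
```

```text
t 30.27 ee [611.4 317.7 250.5] q [ 0.6   0.28 -0.8  -0.59 -0.67 -2.82] F [ 0.2 -0.2 -0.7] w 16.3
d [ 0.0012 -0.0022 -0.0014] r [0.0025 0.0022 0.0001] rows>= 1
d [-0.0849 -0.0022 -0.0013] r [0.0025 0.0022 0.0001] rows>= 3
pred axis px [[346.9, 223.5], [347.6, 221.3], [348.3, 219.1], [349.1, 216.7]]
223 [] [] 0
221 [] [] 0
219 [] [] 0
217 [] [] 0
wood px 285 (np.int64(170), np.int64(225), np.int64(260), np.int64(277))
```

```bash
cat > chk.py <<'E'
from h import *
def chk(L=125,name="side",save=None):
    s=st(); im=imaging.capture(name)
    if save: cv2.imwrite(save,im[:,:,::-1])
    Rt=R.from_quat(s["tool_rot"]); tp=np.array(s["ee_pos"])
    pr=w2p(name,[tp+Rt.apply([x-L,0,3]) for x in(0,20,40,60,80,100,160,200)]); print("pred",pr.round(0).tolist())
    print([im[int(v),int(u)].tolist() for u,v in pr if 0<=v<384 and 0<=u<512]); return im,pr
E
python3 - <<'E'
from chk import *
im,pr=chk(save="pics/sd10raw.png")
hsv=cv2.cvtColor(im,cv2.COLOR_RGB2HSV); m=((hsv[...,0]>8)&(hsv[...,0]<24)&(hsv[...,1]>100)).astype(np.uint8)
n,l,stt,ce=cv2.connectedComponentsWithStats(m)
for i in range(1,n):
    if stt[i,4]>15: print(stt[i],ce[i].round())
E
```

```text
t 30.37 ee [611.7 316.9 251.7] q [ 0.6   0.28 -0.8  -0.59 -0.67 -2.82] F [ 0.4 -0.9 -0.7] w 16.3
pred [[156.0, 233.0], [153.0, 228.0], [151.0, 222.0], [148.0, 216.0], [146.0, 210.0], [143.0, 203.0], [135.0, 184.0], [130.0, 171.0]]
[[108, 105, 99], [71, 66, 60], [72, 105, 105], [149, 146, 133], [60, 60, 61], [64, 64, 65], [89, 89, 89], [129, 130, 128]]
[  325     0   187   172 11919] [465.  63.]
[142 180  32  13 215] [157. 185.]
[135 189   7   6  26] [139. 192.]
[507 188   5   9  23] [510. 193.]
[256 201  56  50 989] [284. 223.]
```

```bash
python3 - <<'E'
from h import *
sd=cv2.imread("pics/sd10raw.png")[:,:,::-1]; sc=cv2.imread("pics/s10raw.png")[:,:,::-1]; w=imaging.capture("wrist"); cv2.imwrite("pics/w11raw.png",w[:,:,::-1])
crop(sd,80,120,230,300,2.6,"pics/a.png"); crop(sc,180,130,400,280,1.8,"pics/b.png"); crop(w,0,0,512,384,0.75,"pics/c.png")
o=np.zeros((600,800,3),np.uint8)
a,b,c=[cv2.imread(f"pics/{n}.png") for n in "abc"]; print(a.shape,b.shape,c.shape)
o[:a.shape[0],:a.shape[1]]=a; o[:b.shape[0],400:400+b.shape[1]]=b; o[290:290+c.shape[0],400:784]=c
cv2.imwrite("pics/m16.png",o)
E
```

```text
(468, 390, 3) (270, 396, 3) (288, 384, 3)
```

View pics/m16.png

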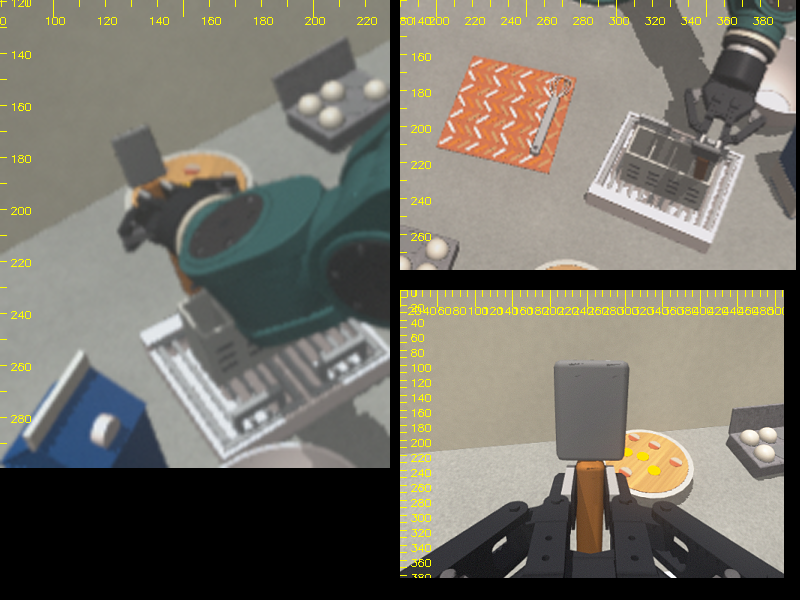

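The scraper is gripped straight, head up, with its handle end over the cup. I lower it in.

Request:
move_arm(targets=[{"dx": 0, "dy": -0.0022, "dz": -0.0013, "rx": 0.0025, "ry": 0.002, "rz": 0}, {"dx": -0.015, "dy": -0.0022, "dz": -0.0013, "rx": 0.0025, "ry": 0.002, "rz": 0}, {"dx": -0.03, "dy": -0.0022, "dz": -0.0013, "rx": 0.0025, "ry": 0.002, "rz": 0}, {"dx": -0.042, "dy": -0.0022, "dz": -0.0013, "rx": 0.0025, "ry": 0.002, "rz": 0}, {"dx": -0.042, "dy": -0.0022, "dz": -0.0013, "rx": 0.0025, "ry": 0.002, "rz": 0}])

```text
time_s: 30.88
ee_pos: [599.0, 324.1, 221.7]
tool_rot: [0.821, -0.059, 0.567, 0.033]
wrist_force: [5.8, -3.6, 41.2]
grip_width: 16.4
```

```bash
python3 - <<'E'
from h import *
s=st(); go(*ins(54,20,.38))
E
```

```text
t 30.88 ee [599.  324.1 221.7] q [ 0.62  0.34 -0.87 -0.73 -0.69 -2.81] F [ 5.8 -3.6 41.2] w 16.4
d [-0.0533  0.0033 -0.0008] r [-0.0004 -0.0174 -0.0137] rows>= 2
```

The wrist reads 41 N, so the handle end has met an edge. I back off and check the geometry.

Request:
move_arm(targets=[{"dx": 0.012, "dy": 0, "dz": 0, "rx": 0, "ry": 0, "rz": 0}, {"dx": 0.03, "dy": 0, "dz": 0, "rx": 0, "ry": 0, "rz": 0}, {"dx": 0.03, "dy": 0, "dz": 0, "rx": 0, "ry": 0, "rz": 0}])

```text
time_s: 31.13
ee_pos: [607.3, 321.5, 244.5]
tool_rot: [0.825, -0.055, 0.562, 0.035]
wrist_force: [0.8, 0.8, 1.2]
grip_width: 16.5
```

```bash
python3 - <<'E'
from h import *
np.set_printoptions(suppress=True)
s=st(); Rt=R.from_quat(s["tool_rot"]); tp=np.array(s["ee_pos"])
P=imaging.camera_params("wrist"); im=imaging.capture("wrist"); cv2.imwrite("pics/w12raw.png",im[:,:,::-1])
# L: where does the head start (grey->wood along the tool axis column)?
for L in(105,115,125): print(L,"neck(upper face) px",w2p("wrist",[tp+Rt.apply([140-L,0,-5])],P).round(1), "head end",w2p("wrist",[tp+Rt.apply([200-L,0,0])],P).round(1))
col=im[:,250:257].mean(1).astype(int); print([(y,col[y].tolist()) for y in range(76,320,8)])
# cup rim in the picture before the scraper came (s9)
ux=np.array([np.cos(TYAW),np.sin(TYAW)]); uy=np.array([-ux[1],ux[0]])
cor=[np.r_[CUP+ux*a*32+uy*b*75,120] for a,b in((-1,-1),(1,-1),(1,1),(-1,1))]; print("cup rim scene px",w2p("scene",cor).round(1).tolist())
Pw=dict(P); Pw["cam_to_world"]=np.load("w9.npy"); print("cup rim w9 px",w2p("wrist",cor,Pw).round(1).tolist())
div=[np.r_[CUP+uy*y,105] for y in(-36,0,36)]; print("div w9",w2p("wrist",div,Pw).round(1).tolist())
b=tp+Rt.apply([-125,0,3]); print("butt tray",w2tray(b), "cup tray",w2tray([*CUP,0]))
g=cv2.cvtColor(cv2.imread("pics/w9raw.png"),cv2.COLOR_BGR2GRAY); u=int(w2p("wrist",div,Pw)[:,0].mean()); print(u,[(y,int(g[y,u-12:u-6].mean())) for y in range(60,262,2)])
E
```

```text
t 31.13 ee [607.3 321.5 244.5] q [ 0.61  0.29 -0.82 -0.63 -0.68 -2.82] F [0.8 0.8 1.2] w 16.5
105 neck(upper face) px [[255.1 202.3]] head end [[255.4  33.8]]
115 neck(upper face) px [[255.  226.4]] head end [[255.3  63.9]]
125 neck(upper face) px [[255.  249.2]] head end [[255.2  93. ]]
[(76, [104, 103, 102]), (84, [104, 101, 100]), (92, [103, 101, 100]), (100, [102, 100, 99]), (108, [100, 99, 99]), (116, [101, 99, 99]), (124, [100, 98, 98]), (132, [100, 98, 97]), (140, [99, 97, 95]), (148, [101, 98, 97]), (156, [100, 97, 95]), (164, [100, 97, 95]), (172, [101, 97, 97]), (180, [153, 99, 54]), (188, [194, 124, 64]), (196, [136, 90, 52]), (204, [136, 90, 52]), (212, [136, 91, 51]), (220, [137, 91, 53]), (228, [137, 90, 52]), (236, [135, 89, 50]), (244, [137, 90, 53]), (252, [135, 90, 51]), (260, [134, 89, 50]), (268, [132, 87, 48]), (276, [133, 87, 49]), (284, [132, 85, 48]), (292, [130, 84, 45]), (300, [129, 82, 44]), (308, [122, 79, 44]), (316, [116, 76, 40])]
cup rim scene px [[312.1, 199.6], [304.7, 214.7], [351.5, 233.5], [357.9, 217.4]]
cup rim w9 px [[218.3, 249.4], [284.0, 249
[... 658 characters left out ...]
, 224), (142, 222), (144, 222), (146, 222), (148, 221), (150, 221), (152, 224), (154, 160), (156, 100), (158, 102), (160, 103), (162, 102), (164, 102), (166, 100), (168, 98), (170, 224), (172, 218), (174, 218), (176, 217), (178, 218), (180, 217), (182, 219), (184, 183), (186, 94), (188, 98), (190, 99), (192, 98), (194, 97), (196, 96), (198, 81), (200, 80), (202, 82), (204, 79), (206, 124), (208, 124), (210, 124), (212, 122), (214, 79), (216, 80), (218, 82), (220, 79), (222, 80), (224, 81), (226, 79), (228, 92), (230, 96), (232, 95), (234, 96), (236, 97), (238, 96), (240, 95), (242, 95), (244, 93), (246, 192), (248, 212), (250, 160), (252, 161), (254, 161), (256, 158), (258, 159), (260, 165)]
```

```bash
python3 - <<'E'
from h import *
np.set_printoptions(suppress=True)
s=sense(); Rt=R.from_quat(s["tool_rot"]); tp=np.array(s["ee_pos"]); P=imaging.camera_params("wrist")
for L in(85,95,105,115,125): print(L,w2p("wrist",[tp+Rt.apply([140-L,0,9.6]),tp+Rt.apply([200-L,0,14])],P).round(1).tolist())
for f in("w11","w12"):
    im=cv2.imread(f"pics/{f}raw.png"); 
    hs=[cv2.cvtColor(im,cv2.COLOR_BGR2HSV)[y,250:257,1].mean() for y in range(0,330)]; print(f,"neck",next(y for y in range(90,330) if hs[y]>90), "left/right edges of wood at y=240,300:",[(np.nonzero(cv2.cvtColor(im,cv2.COLOR_BGR2HSV)[y,225:285,1]>110)[0]+225)[[0,-1]].tolist() for y in(240,270,300)])
    g=im[:,253].astype(int); print("head end row",next(y for y in range(5,200) if abs(g[y]-g[0]).sum()>60))
E
```

```text
85 [[255.0, 143.3], [255.2, -16.5]]
95 [[254.9, 167.3], [255.1, 11.7]]
105 [[254.9, 190.3], [255.1, 39.3]]
115 [[254.8, 212.2], [255.1, 66.1]]
125 [[254.8, 233.2], [255.0, 92.1]]
w11 neck 228 left/right edges of wood at y=240,300: [[236, 271], [236, 270], [235, 269]]
head end row 100
w12 neck 179 left/right edges of wood at y=240,300: [[234, 273], [236, 270], [236, 270]]
head end row 35
```

```bash
sed -i 's/return b+Rt.apply(\[L,0,-3\]),Rt/return b+Rt.apply([L,0,-17.6]),Rt/' h.py; python3 - <<'E'
from h import *; from kin import ik5
for th in(.36,.4):
  for zb in(100,60,22):
    p,Rt=ins(54,zb,th,102,-17); print(th,zb,p.round(),np.round(ik5(p,Rt.as_matrix()[:,2],150)[0],2))
st(); c=go(*ins(54,97,.38,102,-17)); c=go(*ins(54,22,.38,102,-17),c)
E
```

```text
0.36 100 [587. 323. 237.] [ 0.62  0.3  -0.88 -0.7  -0.69]
0.36 60 [572. 325. 197.] [ 0.64  0.37 -0.95 -0.85 -0.71]
0.36 22 [558. 327. 159.] [ 0.66  0.46 -1.02 -0.99 -0.72]
0.4 100 [595. 322. 236.] [ 0.6   0.28 -0.83 -0.6  -0.66]
0.4 60 [578. 324. 196.] [ 0.62  0.35 -0.91 -0.74 -0.68]
0.4 22 [562. 326. 158.] [ 0.65  0.43 -0.98 -0.88 -0.7 ]
t 31.18 ee [606.6 321.3 242.8] q [ 0.61  0.3  -0.82 -0.63 -0.68 -2.82] F [ 0.3  0.2 -0.8] w 16.4
d [-0.0151  0.0008 -0.0122] r [-0.0008 -0.0036 -0.0031] rows>= 1
d [-0.0808 -0.     -0.    ] r [0. 0. 0.] rows>= 2
```

Request:
move_arm(targets=[{"dx": -0.0001, "dy": 0.001, "dz": -0.0122, "rx": -0.001, "ry": -0.004, "rz": -0.003}, {"dx": -0.015, "dy": 0.001, "dz": -0.0122, "rx": -0.001, "ry": -0.004, "rz": -0.003}, {"dx": -0.025, "dy": 0.001, "dz": -0.0122, "rx": -0.001, "ry": -0.004, "rz": -0.003}, {"dx": -0.035, "dy": 0.001, "dz": -0.0122, "rx": -0.001, "ry": -0.004, "rz": -0.003}, {"dx": -0.045, "dy": 0.001, "dz": -0.0122, "rx": -0.001, "ry": -0.004, "rz": -0.003}, {"dx": -0.045, "dy": 0.001, "dz": -0.0122, "rx": -0.001, "ry": -0.004, "rz": -0.003}])

```text
time_s: 31.68
ee_pos: [576.6, 323.5, 200.4]
tool_rot: [0.828, -0.052, 0.557, 0.038]
wrist_force: [0.5, -0.2, -1.3]
grip_width: 16.2
```

```bash
python3 - <<'E'
from h import *
st(); go(*ins(54,22,.38,102,-17))
E
```

```text
t 31.68 ee [576.6 323.5 200.4] q [ 0.65  0.35 -0.91 -0.74 -0.71 -2.79] F [ 0.5 -0.2 -1.3] w 16.2
d [-0.0454 -0.0012  0.0003] r [0.0013 0.0062 0.0052] rows>= 2
```

Request:
move_arm(targets=[{"dx": -0.01, "dy": -0.001, "dz": 0, "rx": 0.001, "ry": 0.006, "rz": 0.005}, {"dx": -0.02, "dy": -0.001, "dz": 0, "rx": 0.001, "ry": 0.006, "rz": 0.005}, {"dx": -0.028, "dy": -0.001, "dz": 0, "rx": 0.001, "ry": 0.006, "rz": 0.005}, {"dx": -0.028, "dy": -0.001, "dz": 0, "rx": 0.001, "ry": 0.006, "rz": 0.005}])

```text
time_s: 32.02
ee_pos: [567.0, 326.0, 175.6]
tool_rot: [0.826, -0.054, 0.56, 0.036]
wrist_force: [-0.9, -1.1, -0.5]
grip_width: 16.5
```

Request:
move_arm(targets=[{"dx": -0.008, "dy": 0, "dz": 0, "rx": 0, "ry": 0, "rz": 0}, {"dx": -0.015, "dy": 0, "dz": 0, "rx": 0, "ry": 0, "rz": 0}, {"dx": -0.015, "dy": 0, "dz": 0, "rx": 0, "ry": 0, "rz": 0}])

```text
time_s: 32.27
ee_pos: [561.8, 327.0, 162.3]
tool_rot: [0.826, -0.054, 0.56, 0.036]
wrist_force: [-0.6, 0.0, -1.4]
grip_width: 16.2
```

```bash
python3 - <<'E'
from h import *
st(); go(*ins(54,22,.38,102,-17))
E
```

```text
t 32.27 ee [561.8 327.  162.3] q [ 0.67  0.44 -0.98 -0.9  -0.73 -2.78] F [-0.6  0.  -1.4] w 16.2
d [-0.0044  0.0006 -0.0001] r [-0.0003 -0.0015 -0.0014] rows>= 1
```

Request:
move_arm(hand=0.032, targets=[{"dx": 0, "dy": 0, "dz": 0, "rx": 0, "ry": 0, "rz": 0}, {"dx": 0, "dy": 0, "dz": 0, "rx": 0, "ry": 0, "rz": 0}, {"dx": 0, "dy": 0, "dz": 0, "rx": 0, "ry": 0, "rz": 0}, {"dx": 0, "dy": 0, "dz": -0.01, "rx": 0, "ry": 0, "rz": 0}, {"dx": 0, "dy": 0, "dz": -0.025, "rx": 0, "ry": 0, "rz": 0}, {"dx": 0, "dy": 0, "dz": -0.045, "rx": 0, "ry": 0, "rz": 0}, {"dx": 0, "dy": 0, "dz": -0.065, "rx": 0, "ry": 0, "rz": 0}, {"dx": 0, "dy": 0, "dz": -0.065, "rx": 0, "ry": 0, "rz": 0}])

```text
time_s: 32.93
ee_pos: [499.0, 335.2, 188.8]
tool_rot: [0.825, -0.053, 0.561, 0.035]
wrist_force: [0.4, 1.2, -0.2]
grip_width: 31.7
```

```bash
python3 - <<'E'
from h import *
st()
for n in("side","scene","wrist"):
    im=imaging.capture(n); cv2.imwrite(f"pics/r_{n}.png",im[:,:,::-1])
# side view: wood/grey of scraper: blobs differing from the earlier state
im=cv2.imread("pics/r_side.png"); hsv=cv2.cvtColor(im,cv2.COLOR_BGR2HSV)
m=((hsv[...,0]>8)&(hsv[...,0]<24)&(hsv[...,1]>100)).astype(np.uint8); n,l,S,c=cv2.connectedComponentsWithStats(m)
print([ (S[i].tolist(),c[i].round().tolist()) for i in range(1,n) if S[i,4]>12])
ux=np.array([np.cos(TYAW),np.sin(TYAW)]); uy=np.array([-ux[1],ux[0]])
for th in(.42,.3): print("side pred axis",w2p("side",[np.r_[CUP+uy*54+ux*(-19+l*np.sin(th)),35+l*np.cos(th)] for l in(100,140,200)]).round().tolist(),"wrist pred",w2p("wrist",[np.r_[CUP+uy*54+ux*(-19+l*np.sin(th)),35+l*np.cos(th)] for l in(100,140,200)]).round().tolist())
w=cv2.cvtColor(cv2.imread("pics/r_wrist.png"),cv2.COLOR_BGR2HSV); m=((w[...,0]>8)&(w[...,0]<24)&(w[...,1]>100)).astype(np.uint8); n,l,S,c=cv2.connectedComponentsWithStats(m)
print("wrist",[ (S[i].tolist(),c[i].round().tolist()) for i in range(1,n) if S[i,4]>40])
E
```

```text
t 32.93 ee [499.  335.2 188.8] q [ 0.78  0.33 -1.01 -0.77 -0.82 -2.7 ] F [ 0.4  1.2 -0.2] w 31.7
[([329, 0, 183, 172, 12215], [456.0, 50.0]), ([131, 180, 43, 27, 767], [153.0, 193.0]), ([223, 186, 44, 41, 437], [244.0, 207.0]), ([507, 188, 5, 9, 23], [510.0, 193.0]), ([147, 221, 10, 13, 63], [151.0, 227.0])]
side pred axis [[154.0, 234.0], [149.0, 222.0], [141.0, 204.0]] wrist pred [[256.0, 239.0], [256.0, 186.0], [256.0, 97.0]]
side pred axis [[156.0, 235.0], [151.0, 224.0], [144.0, 206.0]] wrist pred [[256.0, 247.0], [256.0, 194.0], [256.0, 99.0]]
wrist [([284, 123, 93, 55, 3448], [329.0, 151.0]), ([242, 181, 25, 123, 2878], [254.0, 241.0]), ([483, 276, 29, 46, 715], [501.0, 293.0])]
```

The scraper is in. The side camera sees wood at (147–157, 221–233) and the wrist camera sees the neck at row 181, both matching the handle end at the cup floor. Now I go back for the whisk.

```bash
python3 - <<'E'
from h import *; from kin import ik5
c=go((500,300,330),lean(-.15,.5)); c=go((530,120,330),lean(-.25,1.1),c); c=go((500,40,290),down(-.3),c); c=go((480,30,270),down(4.55),c); go((440,27,180),down(3.153),c)
for p,a,t in(((500,300,330),-.15,.5),((530,120,330),-.25,1.1)): print(ik5(np.array(p),lean(a,t).as_matrix()[:,2],150)[0].round(2))
# whisk unmoved? compare mat region now with the first picture
a=cv2.imread("pics/r_scene.png").astype(int); b=cv2.imread("pics/w9raw.png"); s9=cv2.imread("pics/s9raw.png").astype(int)
d=abs(a-s9).sum(2); print("whisk region change",(d[170:220,252:275]>90).sum(),"scraper region",(d[170:222,232:252]>90).sum())
E
```

```text
d [ 0.1332  0.0348 -0.0498] r [-0.021  -0.1234  0.0062] rows>= 4
d [0.0271 0.1735 0.0496] r [-0.0707 -0.5995  0.0728] rows>= 5
d [-0.0264  0.0849  0.0314] r [-0.0118 -0.4707  0.0491] rows>= 4
d [-0.0162  0.0155  0.02  ] r [-0.     -0.      1.4332] rows>= 12
d [0.0094 0.039  0.09  ] r [0.    0.    1.397] rows>= 12
[ 0.67 -0.01 -0.7  -0.01 -0.7 ]
[ 0.15  0.01 -0.26  0.86 -0.18]
whisk region change 170 scraper region 107
```

Request:
move_arm(targets=[{"dx": 0.133, "dy": 0.035, "dz": -0.05, "rx": -0.021, "ry": -0.123, "rz": 0.006}, {"dx": 0.133, "dy": 0.035, "dz": -0.05, "rx": -0.021, "ry": -0.123, "rz": 0.006}, {"dx": 0.133, "dy": 0.035, "dz": -0.05, "rx": -0.021, "ry": -0.123, "rz": 0.006}, {"dx": 0.133, "dy": 0.035, "dz": -0.05, "rx": -0.021, "ry": -0.123, "rz": 0.006}, {"dx": 0.133, "dy": 0.035, "dz": -0.05, "rx": -0.021, "ry": -0.123, "rz": 0.006}])

```text
time_s: 33.5
ee_pos: [500.7, 300.7, 323.9]
tool_rot: [0.858, -0.065, 0.508, 0.039]
wrist_force: [1.0, 0.3, 0.6]
grip_width: 32.4
```

Request:
move_arm(targets=[{"dx": 0.027, "dy": 0.173, "dz": 0.05, "rx": -0.071, "ry": -0.6, "rz": 0.073}, {"dx": 0.027, "dy": 0.173, "dz": 0.05, "rx": -0.071, "ry": -0.6, "rz": 0.073}, {"dx": 0.027, "dy": 0.173, "dz": 0.05, "rx": -0.071, "ry": -0.6, "rz": 0.073}, {"dx": 0.027, "dy": 0.173, "dz": 0.05, "rx": -0.071, "ry": -0.6, "rz": 0.073}, {"dx": 0.027, "dy": 0.173, "dz": 0.05, "rx": -0.071, "ry": -0.6, "rz": 0.073}, {"dx": 0.027, "dy": 0.173, "dz": 0.05, "rx": -0.071, "ry": -0.6, "rz": 0.073}, {"dx": 0.027, "dy": 0.173, "dz": 0.05, "rx": -0.071, "ry": -0.6, "rz": 0.073}])

```text
time_s: 34.08
ee_pos: [533.2, 118.9, 322.9]
tool_rot: [0.965, -0.125, 0.23, 0.03]
wrist_force: [-0.4, 0.1, -0.5]
grip_width: 32.2
```

Request:
move_arm(targets=[{"dx": -0.026, "dy": 0.085, "dz": 0.031, "rx": -0.012, "ry": -0.471, "rz": 0.049}, {"dx": -0.026, "dy": 0.085, "dz": 0.031, "rx": -0.012, "ry": -0.471, "rz": 0.049}, {"dx": -0.026, "dy": 0.085, "dz": 0.031, "rx": -0.012, "ry": -0.471, "rz": 0.049}, {"dx": -0.026, "dy": 0.085, "dz": 0.031, "rx": -0.012, "ry": -0.471, "rz": 0.049}, {"dx": -0.026, "dy": 0.085, "dz": 0.031, "rx": -0.012, "ry": -0.471, "rz": 0.049}, {"dx": -0.026, "dy": 0.085, "dz": 0.031, "rx": -0.012, "ry": -0.471, "rz": 0.049}])

```text
time_s: 34.58
ee_pos: [501.8, 42.1, 281.4]
tool_rot: [0.989, -0.149, 0.0, 0.001]
wrist_force: [0.8, -0.4, 0.3]
grip_width: 32.2
```

Request:
move_arm(targets=[{"dx": -0.016, "dy": 0.0155, "dz": 0.02, "rx": 0, "ry": 0, "rz": 1.433}, {"dx": -0.016, "dy": 0.0155, "dz": 0.02, "rx": 0, "ry": 0, "rz": 1.433}, {"dx": -0.016, "dy": 0.0155, "dz": 0.02, "rx": 0, "ry": 0, "rz": 1.433}, {"dx": -0.016, "dy": 0.0155, "dz": 0.02, "rx": 0, "ry": 0, "rz": 1.433}, {"dx": -0.016, "dy": 0.0155, "dz": 0.02, "rx": 0, "ry": 0, "rz": 1.433}, {"dx": -0.016, "dy": 0.0155, "dz": 0.02, "rx": 0, "ry": 0, "rz": 1.433}, {"dx": -0.016, "dy": 0.0155, "dz": 0.02, "rx": 0, "ry": 0, "rz": 1.433}, {"dx": -0.016, "dy": 0.0155, "dz": 0.02, "rx": 0, "ry": 0, "rz": 1.433}, {"dx": -0.016, "dy": 0.0155, "dz": 0.02, "rx": 0, "ry": 0, "rz": 1.433}, {"dx": -0.016, "dy": 0.0155, "dz": 0.02, "rx": 0, "ry": 0, "rz": 1.433}, {"dx": -0.016, "dy": 0.0155, "dz": 0.02, "rx": 0, "ry": 0, "rz": 1.433}, {"dx": -0.016, "dy": 0.0155, "dz": 0.02, "rx": 0, "ry": 0, "rz": 1.433}])

```text
time_s: 35.58
ee_pos: [480.3, 33.0, 263.2]
tool_rot: [-0.645, 0.764, -0.002, 0.001]
wrist_force: [0.4, 0.5, 0.3]
grip_width: 32.4
```

```bash
python3 - <<'E'
from h import *
st(); go((440,27,210),down(3.153))
E
```

```text
t 35.58 ee [480.3  33.  263.2] q [-0.1   0.18 -0.13  1.25 -0.   -1.5 ] F [0.4 0.5 0.3] w 32.4
d [0.0125 0.039  0.0531] r [-0.0054  0.0014  1.3918] rows>= 12
```

Request:
move_arm(targets=[{"dx": 0.0125, "dy": 0.039, "dz": 0.053, "rx": -0.005, "ry": 0.001, "rz": 1.392}, {"dx": 0.0125, "dy": 0.039, "dz": 0.053, "rx": -0.005, "ry": 0.001, "rz": 1.392}, {"dx": 0.0125, "dy": 0.039, "dz": 0.053, "rx": -0.005, "ry": 0.001, "rz": 1.392}, {"dx": 0.0125, "dy": 0.039, "dz": 0.053, "rx": -0.005, "ry": 0.001, "rz": 1.392}, {"dx": 0.0125, "dy": 0.039, "dz": 0.053, "rx": -0.005, "ry": 0.001, "rz": 1.392}, {"dx": 0.0125, "dy": 0.039, "dz": 0.053, "rx": -0.005, "ry": 0.001, "rz": 1.392}, {"dx": 0.0125, "dy": 0.039, "dz": 0.053, "rx": -0.005, "ry": 0.001, "rz": 1.392}, {"dx": 0.0125, "dy": 0.039, "dz": 0.053, "rx": -0.005, "ry": 0.001, "rz": 1.392}, {"dx": 0.0125, "dy": 0.039, "dz": 0.053, "rx": -0.005, "ry": 0.001, "rz": 1.392}, {"dx": 0.0125, "dy": 0.039, "dz": 0.053, "rx": -0.005, "ry": 0.001, "rz": 1.392}, {"dx": 0.0125, "dy": 0.039, "dz": 0.053, "rx": -0.005, "ry": 0.001, "rz": 1.392}, {"dx": 0.0125, "dy": 0.039, "dz": 0.053, "rx": -0.005, "ry": 0.001, "rz": 1.392}])

```text
time_s: 36.58
ee_pos: [439.7, 26.8, 210.2]
tool_rot: [-0.006, 1.0, 0.0, -0.0]
wrist_force: [-0.1, 0.0, 0.4]
grip_width: 31.9
```

```bash
python3 - <<'E'
from h import *
np.set_printoptions(suppress=True,precision=1)
st(); P=imaging.camera_params("wrist"); im=imaging.capture("wrist"); np.save("w13.npy",P["cam_to_world"]); cv2.imwrite("pics/w13raw.png",im[:,:,::-1])
sc=imaging.capture("scene"); cv2.imwrite("pics/s13raw.png",sc[:,:,::-1])
# handle = elongated grey blob after opening away thin patterns
def blobs(im,name,P,k):
    hsv=cv2.cvtColor(im,cv2.COLOR_RGB2HSV); m=((hsv[...,1]<45)&(hsv[...,2]>70)).astype(np.uint8)
    orange=((hsv[...,1]>110)&(hsv[...,0]<20)).astype(np.uint8); mat=cv2.morphologyEx(orange,cv2.MORPH_CLOSE,np.ones((k*3,k*3),np.uint8))
    m&=mat; m=cv2.morphologyEx(m,cv2.MORPH_OPEN,np.ones((3,3),np.uint8)); n,l,S,c=cv2.connectedComponentsWithStats(m)
    for i in np.argsort(-S[:,4])[:6]:
        if i==0: continue
        pts=np.argwhere(l==i)[:,::-1].astype(np.float32); r=cv2.minAreaRect(pts); b=cv2.boxPoints(r); o=np.argsort([np.linalg.norm(b[0]-b[j]) for j in range(4)])
        e1=(b[0]+b[o[1]])/2; e2=(b[o[2]]+b[o[3]])/2; w=p2w(name,[e1,e2],[18,18],P); print(name,S[i].tolist(),"rect",np.round(r[1],1),"ends",e1,e2,w[:,:2].ravel(),"len",np.linalg.norm(w[1]-w[0]))
blobs(im,"wrist",P,9); blobs(sc,"scene",imaging.camera_params("scene"),5)
E
```

```text
t 36.58 ee [439.7  26.8 210.2] q [-0.1  0.1 -0.3  1.1  0.  -0.1] F [-0.1  0.   0.4] w 31.9
wrist [231, 133, 32, 146, 2381] rect [ 30.2 145.4] ends [245.2 278.2] [247.7 132.8] [568.7  20.1 406.5  21.7] len 162.17710827149727
wrist [68, 91, 16, 25, 165] rect [ 6.4 26.8] ends [ 69.1 114.5] [82.1 91. ] [ 389.2 -153.   367.2 -136.8] len 27.33194412461401
wrist [222, 80, 19, 24, 158] rect [ 7.8 28. ] ends [224.3 104.5] [239.8  81.2] [380.1  -0.5 358.8  14.1] len 25.844376071638557
wrist [120, 121, 22, 22, 158] rect [28.3  4.9] ends [120.3 121.8] [140.3 141.8] [ 396.6 -101.8  416.1  -83.6] len 26.669645989680554
wrist [226, 147, 18, 23, 155] rect [ 6.  26.4] ends [227.1 168.8] [243.  147.7] [442.7   1.6 421.2  17.3] len 26.588749678018427
scene [253, 184, 15, 32, 169] rect [ 5.1 33.9] ends [253.8 215.3] [265.7 183.5] [559.2  28.9 417.4  27. ] len 141.79345279014592
```

```bash
python3 - <<'E'
from h import *
P=imaging.camera_params("wrist"); P["cam_to_world"]=np.load("w13.npy"); im=cv2.imread("pics/w13raw.png"); hsv=cv2.cvtColor(im,cv2.COLOR_BGR2HSV)
print(w2p("wrist",[[429,26.5,18],[417,26.2,18],[555,29,18]],P).round(1).tolist())
for y in(142,150,158,166,174,182,190,200,240,260):
    xs=np.nonzero(hsv[y,225:285,1]<45)[0]+225
    runs=np.split(xs,np.nonzero(np.diff(xs)>1)[0]+1); r=max(runs,key=len); 
    w=p2w("wrist",[(r[0],y),(r[-1],y)],[18,18],P); print(y,r[0],r[-1],w[:,:2].round(1).tolist())
go((430,27,27.6),down(3.153))
E
```

```text
[[252.3, 155.7], [252.2, 143.6], [253.3, 267.7]]
142 251 257 [[415.5, 25.0], [415.4, 30.9]]
150 246 262 [[423.4, 20.2], [423.2, 35.9]]
158 246 262 [[431.4, 20.3], [431.2, 36.0]]
166 246 262 [[439.5, 20.3], [439.3, 36.2]]
174 246 262 [[447.8, 20.4], [447.6, 36.4]]
182 246 261 [[456.1, 20.4], [455.9, 35.5]]
190 246 261 [[464.6, 20.5], [464.4, 35.7]]
200 246 261 [[475.4, 20.5], [475.2, 35.9]]
240 246 260 [[521.0, 20.8], [520.8, 35.8]]
260 246 260 [[545.4, 20.9], [545.2, 36.2]]
d [0.0095 0.0006 0.1827] r [ 0.0007 -0.0017  0.0092] rows>= 5
```

```bash
python3 - <<'E'
from h import *
go((434,28.1,26),down(3.146))
E
```

```text
d [0.0054 0.0016 0.1843] r [ 0.0007 -0.0017  0.0162] rows>= 5
```

Request:
move_arm(targets=[{"dx": 0.005, "dy": 0.0016, "dz": 0.03, "rx": 0, "ry": -0.002, "rz": 0.016}, {"dx": 0.005, "dy": 0.0016, "dz": 0.07, "rx": 0, "ry": -0.002, "rz": 0.016}, {"dx": 0.005, "dy": 0.0016, "dz": 0.11, "rx": 0, "ry": -0.002, "rz": 0.016}, {"dx": 0.005, "dy": 0.0016, "dz": 0.15, "rx": 0, "ry": -0.002, "rz": 0.016}, {"dx": 0.005, "dy": 0.0016, "dz": 0.174, "rx": 0, "ry": -0.002, "rz": 0.016}, {"dx": 0.005, "dy": 0.0016, "dz": 0.184, "rx": 0, "ry": -0.002, "rz": 0.016}, {"dx": 0.005, "dy": 0.0016, "dz": 0.184, "rx": 0, "ry": -0.002, "rz": 0.016}])

```text
time_s: 37.27
ee_pos: [432.7, 28.1, 24.6]
tool_rot: [-0.002, 1.0, 0.001, -0.002]
wrist_force: [-0.9, 1.0, 0.4]
grip_width: 31.8
```

Request:
move_arm(hand=0.0, targets=[{"dx": 0, "dy": 0, "dz": 0, "rx": 0, "ry": 0, "rz": 0}, {"dx": 0, "dy": 0, "dz": 0, "rx": 0, "ry": 0, "rz": 0}, {"dx": 0, "dy": 0, "dz": 0, "rx": 0, "ry": 0, "rz": 0}, {"dx": 0, "dy": 0, "dz": 0, "rx": 0, "ry": 0, "rz": 0}, {"dx": 0, "dy": 0, "dz": 0, "rx": 0, "ry": 0, "rz": 0}])

```text
time_s: 37.68
ee_pos: [434.5, 27.6, 26.3]
tool_rot: [-0.0, 1.0, 0.001, -0.001]
wrist_force: [0.3, 0.7, -1.3]
grip_width: 16.0
```

```bash
python3 - <<'E'
from h import *
st()
E
```

```text
t 37.68 ee [434.5  27.6  26.3] q [-0.12  0.32 -0.67  0.58  0.   -0.13] F [ 0.3  0.7 -1.3] w 16.0
```

Request:
move_arm(targets=[{"dx": 0, "dy": 0, "dz": -0.02, "rx": 0, "ry": 0, "rz": 0}, {"dx": 0, "dy": 0, "dz": -0.06, "rx": 0, "ry": 0, "rz": 0}, {"dx": 0, "dy": 0, "dz": -0.1, "rx": 0, "ry": 0, "rz": 0}, {"dx": 0, "dy": 0, "dz": -0.14, "rx": 0, "ry": 0, "rz": 0}, {"dx": 0, "dy": 0, "dz": -0.18, "rx": 0, "ry": 0, "rz": 0}, {"dx": 0, "dy": 0, "dz": -0.22, "rx": 0, "ry": 0, "rz": 0}, {"dx": 0, "dy": 0, "dz": -0.22, "rx": 0, "ry": 0, "rz": 0}])

```text
time_s: 38.27
ee_pos: [437.1, 26.9, 252.6]
tool_rot: [-0.0, 1.0, 0.0, 0.003]
wrist_force: [-0.3, 1.0, -0.9]
grip_width: 16.5
```

```bash
python3 - <<'E'
from h import *
s=st(); p=np.array(s["ee_pos"])
c=go(p+[50,-5,20],down(3.146+1.42)); c=go(p+[100,-10,40],down(3.146+2.8),c)
c=go((580,40,320),lean(-.25,1.),c); c=go((640,70,340),lean(-.2,.4),c)
E
```

```text
t 38.27 ee [437.1  26.9 252.6] q [-0.13  0.11 -0.25  1.21  0.   -0.13] F [-0.3  1.  -0.9] w 16.5
d [-0.0501 -0.005  -0.0197] r [-0.0041  0.0055 -1.4242] rows>= 12
d [-0.0023 -0.0502 -0.02  ] r [-0.    0.   -1.38] rows>= 12
d [ 0.0328 -0.036  -0.0274] r [ 0.0249  0.5704 -0.0848] rows>= 5
d [ 0.0535 -0.0439  0.0106] r [ 0.0388  0.5999 -0.0327] rows>= 5
```

Request:
move_arm(targets=[{"dx": -0.05, "dy": -0.005, "dz": -0.02, "rx": -0.004, "ry": 0.0055, "rz": -1.424}, {"dx": -0.05, "dy": -0.005, "dz": -0.02, "rx": -0.004, "ry": 0.0055, "rz": -1.424}, {"dx": -0.05, "dy": -0.005, "dz": -0.02, "rx": -0.004, "ry": 0.0055, "rz": -1.424}, {"dx": -0.05, "dy": -0.005, "dz": -0.02, "rx": -0.004, "ry": 0.0055, "rz": -1.424}, {"dx": -0.05, "dy": -0.005, "dz": -0.02, "rx": -0.004, "ry": 0.0055, "rz": -1.424}, {"dx": -0.05, "dy": -0.005, "dz": -0.02, "rx": -0.004, "ry": 0.0055, "rz": -1.424}, {"dx": -0.05, "dy": -0.005, "dz": -0.02, "rx": -0.004, "ry": 0.0055, "rz": -1.424}, {"dx": -0.05, "dy": -0.005, "dz": -0.02, "rx": -0.004, "ry": 0.0055, "rz": -1.424}, {"dx": -0.05, "dy": -0.005, "dz": -0.02, "rx": -0.004, "ry": 0.0055, "rz": -1.424}, {"dx": -0.05, "dy": -0.005, "dz": -0.02, "rx": -0.004, "ry": 0.0055, "rz": -1.424}, {"dx": -0.05, "dy": -0.005, "dz": -0.02, "rx": -0.004, "ry": 0.0055, "rz": -1.424}, {"dx": -0.05, "dy": -0.005, "dz": -0.02, "rx": -0.004, "ry": 0.0055, "rz": -1.424}])

```text
time_s: 39.27
ee_pos: [485.1, 22.1, 265.8]
tool_rot: [-0.656, 0.755, 0.003, -0.003]
wrist_force: [0.5, 0.3, -1.0]
grip_width: 16.2
```

Request:
move_arm(targets=[{"dx": -0.0023, "dy": -0.05, "dz": -0.02, "rx": 0, "ry": 0, "rz": -1.38}, {"dx": -0.0023, "dy": -0.05, "dz": -0.02, "rx": 0, "ry": 0, "rz": -1.38}, {"dx": -0.0023, "dy": -0.05, "dz": -0.02, "rx": 0, "ry": 0, "rz": -1.38}, {"dx": -0.0023, "dy": -0.05, "dz": -0.02, "rx": 0, "ry": 0, "rz": -1.38}, {"dx": -0.0023, "dy": -0.05, "dz": -0.02, "rx": 0, "ry": 0, "rz": -1.38}, {"dx": -0.0023, "dy": -0.05, "dz": -0.02, "rx": 0, "ry": 0, "rz": -1.38}, {"dx": -0.0023, "dy": -0.05, "dz": -0.02, "rx": 0, "ry": 0, "rz": -1.38}, {"dx": -0.0023, "dy": -0.05, "dz": -0.02, "rx": 0, "ry": 0, "rz": -1.38}, {"dx": -0.0023, "dy": -0.05, "dz": -0.02, "rx": 0, "ry": 0, "rz": -1.38}, {"dx": -0.0023, "dy": -0.05, "dz": -0.02, "rx": 0, "ry": 0, "rz": -1.38}, {"dx": -0.0023, "dy": -0.05, "dz": -0.02, "rx": 0, "ry": 0, "rz": -1.38}, {"dx": -0.0023, "dy": -0.05, "dz": -0.02, "rx": 0, "ry": 0, "rz": -1.38}])

```text
time_s: 40.27
ee_pos: [535.1, 17.0, 285.3]
tool_rot: [0.986, -0.165, -0.005, 0.0]
wrist_force: [-0.8, -0.0, -1.4]
grip_width: 16.6
```

Request:
move_arm(targets=[{"dx": 0.033, "dy": -0.036, "dz": -0.027, "rx": 0.025, "ry": 0.57, "rz": -0.085}, {"dx": 0.033, "dy": -0.036, "dz": -0.027, "rx": 0.025, "ry": 0.57, "rz": -0.085}, {"dx": 0.033, "dy": -0.036, "dz": -0.027, "rx": 0.025, "ry": 0.57, "rz": -0.085}, {"dx": 0.033, "dy": -0.036, "dz": -0.027, "rx": 0.025, "ry": 0.57, "rz": -0.085}, {"dx": 0.033, "dy": -0.036, "dz": -0.027, "rx": 0.025, "ry": 0.57, "rz": -0.085}, {"dx": 0.033, "dy": -0.036, "dz": -0.027, "rx": 0.025, "ry": 0.57, "rz": -0.085}, {"dx": 0.033, "dy": -0.036, "dz": -0.027, "rx": 0.025, "ry": 0.57, "rz": -0.085}])

```text
time_s: 40.85
ee_pos: [576.7, 40.3, 311.7]
tool_rot: [0.954, -0.121, 0.273, 0.035]
wrist_force: [0.3, 0.1, -0.2]
grip_width: 16.4
```

```bash
python3 - <<'E'
from h import *; from kin import ik5
st(); c=go((640,70,340),lean(-.2,.4)); 
for y in(-18,18): 
  for zb in(100,22): p,Rt=ins(y,zb,.4,124,-17); print(y,zb,ik5(p,Rt.as_matrix()[:,2],150)[0].round(2))
c=go((625,180,320),lean(-.16,.4),c); c=go(*ins(-18,110,.4,124,-17),c)
E
```

```text
t 40.85 ee [576.7  40.3 311.7] q [-0.01  0.01 -0.36  0.66 -0.13 -2.94] F [ 0.3  0.1 -0.2] w 16.4
d [ 0.0606 -0.0446  0.0044] r [ 0.0406  0.6132 -0.035 ] rows>= 5
-18 100 [ 0.47  0.19 -0.92 -0.64 -0.55]
-18 22 [ 0.51  0.35 -1.1  -0.96 -0.58]
18 100 [ 0.53  0.22 -0.86 -0.59 -0.6 ]
18 22 [ 0.58  0.36 -1.02 -0.88 -0.64]
d [-0.0327 -0.1048 -0.0259] r [ 0.0368 -0.     -0.0156] rows>= 3
d [-0.0643 -0.0639 -0.0135] r [ 0.0286 -0.     -0.0121] rows>= 3
```

Request:
move_arm(targets=[{"dx": 0.061, "dy": -0.045, "dz": 0.004, "rx": 0.041, "ry": 0.613, "rz": -0.035}, {"dx": 0.061, "dy": -0.045, "dz": 0.004, "rx": 0.041, "ry": 0.613, "rz": -0.035}, {"dx": 0.061, "dy": -0.045, "dz": 0.004, "rx": 0.041, "ry": 0.613, "rz": -0.035}, {"dx": 0.061, "dy": -0.045, "dz": 0.004, "rx": 0.041, "ry": 0.613, "rz": -0.035}, {"dx": 0.061, "dy": -0.045, "dz": 0.004, "rx": 0.041, "ry": 0.613, "rz": -0.035}, {"dx": 0.061, "dy": -0.045, "dz": 0.004, "rx": 0.041, "ry": 0.613, "rz": -0.035}, {"dx": 0.061, "dy": -0.045, "dz": 0.004, "rx": 0.041, "ry": 0.613, "rz": -0.035}])

```text
time_s: 41.43
ee_pos: [643.7, 70.2, 340.8]
tool_rot: [0.828, -0.083, 0.551, 0.055]
wrist_force: [1.4, -0.1, -1.9]
grip_width: 16.2
```

Request:
move_arm(targets=[{"dx": -0.033, "dy": -0.105, "dz": -0.026, "rx": 0.037, "ry": 0, "rz": -0.0156}, {"dx": -0.033, "dy": -0.105, "dz": -0.026, "rx": 0.037, "ry": 0, "rz": -0.0156}, {"dx": -0.033, "dy": -0.105, "dz": -0.026, "rx": 0.037, "ry": 0, "rz": -0.0156}, {"dx": -0.033, "dy": -0.105, "dz": -0.026, "rx": 0.037, "ry": 0, "rz": -0.0156}])

```text
time_s: 41.77
ee_pos: [628.3, 185.1, 319.3]
tool_rot: [0.831, -0.064, 0.551, 0.043]
wrist_force: [-0.2, -0.1, -1.3]
grip_width: 16.4
```

```bash
python3 - <<'E'
from h import *
np.set_printoptions(suppress=True,precision=1)
s=st(); go(*ins(-18,110,.4,124,-17))
P=imaging.camera_params("wrist"); im=imaging.capture("wrist"); cv2.imwrite("pics/w14raw.png",im[:,:,::-1])
Rt=R.from_quat(s["tool_rot"]); tp=np.array(s["ee_pos"])
for L in(105,115,124): print(L,w2p("wrist",[tp+Rt.apply([140-L,0,9.6]),tp+Rt.apply([200-L,0,14])],P).round(1).tolist())
g=cv2.cvtColor(im,cv2.COLOR_RGB2GRAY)
for y in(215,222,229,236,245,255,270,290): print(y,g[y,225:285:3].tolist())
E
```

```text
t 41.77 ee [628.3 185.1 319.3] q [ 0.3  0.1 -0.8 -0.5 -0.5 -2.9] F [-0.2 -0.1 -1.3] w 16.4
d [-0.1 -0.1 -0. ] r [ 0.  0. -0.] rows>= 3
105 [[254.9, 190.2], [255.1, 39.2]]
115 [[254.9, 212.2], [255.1, 66.0]]
124 [[254.8, 231.1], [255.1, 89.5]]
215 [155, 159, 160, 156, 158, 106, 147, 147, 136, 132, 155, 125, 145, 160, 95, 93, 90, 88, 88, 91]
222 [91, 91, 92, 88, 92, 106, 110, 105, 142, 134, 139, 138, 98, 102, 106, 99, 103, 118, 135, 165]
229 [238, 220, 205, 180, 190, 206, 222, 222, 220, 219, 213, 211, 213, 215, 190, 160, 188, 191, 190, 187]
236 [210, 212, 204, 108, 170, 167, 191, 188, 186, 185, 178, 180, 176, 181, 162, 134, 76, 215, 213, 211]
245 [208, 211, 147, 65, 143, 140, 141, 143, 144, 141, 144, 144, 142, 145, 129, 111, 63, 175, 209, 207]
255 [209, 215, 61, 51, 146, 143, 145, 143, 143, 143, 143, 142, 137, 140, 125, 111, 57, 80, 210, 208]
270 [210, 88, 66, 42, 114, 121, 143, 141, 143, 141, 141, 141, 135, 138, 123, 101, 47, 65, 167, 210]
290 [45, 43, 49, 43, 112, 115, 116, 124, 138, 141, 141, 139, 138, 136, 121, 101, 41, 56, 47, 62]
```

```bash
python3 - <<'E'
from h import *
st(); go(*ins(-18,105,.4,123,-17))
E
```

```text
t 41.82 ee [628.6 183.6 319.9] q [ 0.33  0.08 -0.82 -0.45 -0.45 -2.94] F [ 0.   0.1 -0.6] w 16.2
d [-0.0716 -0.0599 -0.016 ] r [ 0.0241  0.     -0.0097] rows>= 3
```

Request:
move_arm(targets=[{"dx": -0.03, "dy": -0.03, "dz": -0.008, "rx": 0.012, "ry": 0, "rz": -0.005}, {"dx": -0.055, "dy": -0.06, "dz": -0.016, "rx": 0.024, "ry": 0, "rz": -0.01}, {"dx": -0.0716, "dy": -0.06, "dz": -0.016, "rx": 0.024, "ry": 0, "rz": -0.01}, {"dx": -0.0716, "dy": -0.06, "dz": -0.016, "rx": 0.024, "ry": 0, "rz": -0.01}, {"dx": -0.0716, "dy": -0.06, "dz": -0.016, "rx": 0.024, "ry": 0, "rz": -0.01}])

```text
time_s: 42.23
ee_pos: [595.4, 246.3, 260.1]
tool_rot: [0.831, -0.055, 0.552, 0.037]
wrist_force: [0.4, -0.6, -0.7]
grip_width: 16.3
```

```bash
python3 - <<'E'
from h import *
st(); go(*ins(-18,105,.4,123,-17)); go(*ins(-18,24,.4,123,-17))
E
```

```text
t 42.23 ee [595.4 246.3 260.1] q [ 0.48  0.18 -0.91 -0.62 -0.56 -2.87] F [ 0.4 -0.6 -0.7] w 16.3
d [ 0.     -0.003  -0.0002] r [ 0.0036 -0.0011  0.0003] rows>= 1
d [-0.0879 -0.003  -0.0003] r [ 0.0036 -0.0011  0.0003] rows>= 3
```

Request:
move_arm(targets=[{"dx": 0, "dy": -0.003, "dz": 0, "rx": 0.0036, "ry": -0.001, "rz": 0}, {"dx": -0.012, "dy": -0.003, "dz": 0, "rx": 0.0036, "ry": -0.001, "rz": 0}, {"dx": -0.022, "dy": -0.003, "dz": 0, "rx": 0.0036, "ry": -0.001, "rz": 0}, {"dx": -0.032, "dy": -0.003, "dz": 0, "rx": 0.0036, "ry": -0.001, "rz": 0}, {"dx": -0.042, "dy": -0.003, "dz": 0, "rx": 0.0036, "ry": -0.001, "rz": 0}, {"dx": -0.042, "dy": -0.003, "dz": 0, "rx": 0.0036, "ry": -0.001, "rz": 0}])

```text
time_s: 42.73
ee_pos: [578.7, 250.5, 221.5]
tool_rot: [0.831, -0.054, 0.552, 0.036]
wrist_force: [0.2, -0.3, -1.9]
grip_width: 16.6
```

```bash
python3 - <<'E'
from h import *
st(); go(*ins(-18,24,.4,123,-17))
E
```

```text
t 42.73 ee [578.7 250.5 221.5] q [ 0.51  0.25 -1.   -0.76 -0.58 -2.86] F [ 0.2 -0.3 -1.9] w 16.6
d [-0.0458 -0.001   0.0005] r [ 0.0005 -0.0015 -0.0005] rows>= 2
```

Request:
move_arm(targets=[{"dx": -0.01, "dy": -0.001, "dz": 0, "rx": 0, "ry": -0.001, "rz": 0}, {"dx": -0.02, "dy": -0.001, "dz": 0, "rx": 0, "ry": -0.001, "rz": 0}, {"dx": -0.028, "dy": -0.001, "dz": 0, "rx": 0, "ry": -0.001, "rz": 0}, {"dx": -0.028, "dy": -0.001, "dz": 0, "rx": 0, "ry": -0.001, "rz": 0}])

```text
time_s: 43.07
ee_pos: [568.1, 253.3, 196.0]
tool_rot: [0.832, -0.054, 0.552, 0.036]
wrist_force: [-0.4, -0.4, -1.5]
grip_width: 16.9
```

Request:
move_arm(targets=[{"dx": -0.008, "dy": 0, "dz": 0, "rx": 0, "ry": 0, "rz": 0}, {"dx": -0.014, "dy": 0, "dz": 0, "rx": 0, "ry": 0, "rz": 0}, {"dx": -0.014, "dy": 0, "dz": 0, "rx": 0, "ry": 0, "rz": 0}])

```text
time_s: 43.32
ee_pos: [562.4, 254.1, 183.1]
tool_rot: [0.831, -0.054, 0.552, 0.035]
wrist_force: [-1.0, -0.1, -1.2]
grip_width: 16.4
```

```bash
python3 - <<'E'
from h import *
st(); go(*ins(-18,24,.4,123,-17))
E
```

```text
t 43.32 ee [562.4 254.1 183.1] q [ 0.54  0.34 -1.08 -0.92 -0.6  -2.85] F [-1.  -0.1 -1.2] w 16.4
d [-0.0038  0.0005  0.001 ] r [-0.0003 -0.001  -0.0001] rows>= 1
```

Request:
move_arm(hand=0.03, targets=[{"dx": 0, "dy": 0, "dz": 0, "rx": 0, "ry": 0, "rz": 0}, {"dx": 0, "dy": 0, "dz": 0, "rx": 0, "ry": 0, "rz": 0}, {"dx": 0, "dy": 0, "dz": 0, "rx": 0, "ry": 0, "rz": 0}, {"dx": 0, "dy": 0, "dz": -0.01, "rx": 0, "ry": 0, "rz": 0}, {"dx": 0, "dy": 0, "dz": -0.025, "rx": 0, "ry": 0, "rz": 0}, {"dx": 0, "dy": 0, "dz": -0.045, "rx": 0, "ry": 0, "rz": 0}, {"dx": 0, "dy": 0, "dz": -0.065, "rx": 0, "ry": 0, "rz": 0}, {"dx": 0, "dy": 0, "dz": -0.065, "rx": 0, "ry": 0, "rz": 0}])

```text
time_s: 43.98
ee_pos: [499.9, 262.1, 209.6]
tool_rot: [0.831, -0.053, 0.552, 0.035]
wrist_force: [1.3, 0.1, -0.8]
grip_width: 30.1
```

```bash
python3 - <<'E'
from h import *
np.set_printoptions(suppress=True,precision=1)
st(); 
P=imaging.camera_params("wrist"); im=imaging.capture("wrist"); cv2.imwrite("pics/w15raw.png",im[:,:,::-1])
ux=np.array([np.cos(TYAW),np.sin(TYAW)]); uy=np.array([-ux[1],ux[0]])
for y in(-18,54):
  for th in(.42,.3): print(y,th,"wrist pred l=100,140,200",w2p("wrist",[np.r_[CUP+uy*y+ux*(-19+l*np.sin(th)),35+l*np.cos(th)] for l in(100,140,200)],P).round().tolist())
hsv=cv2.cvtColor(im,cv2.COLOR_RGB2HSV); m=((hsv[...,0]>8)&(hsv[...,0]<24)&(hsv[...,1]>100)).astype(np.uint8); n,l,S,c=cv2.connectedComponentsWithStats(m)
print("wood",[ (S[i].tolist(),c[i].round().tolist()) for i in range(1,n) if S[i,4]>40])
g=cv2.cvtColor(im,cv2.COLOR_RGB2GRAY)
for y in range(80,290,10): print(y,g[y,219:294:3].tolist())
go((480,300,330),lean(-.15,.6))
E
```

```text
t 43.98 ee [499.9 262.1 209.6] q [ 0.6  0.2 -1.1 -0.8 -0.7 -2.8] F [ 1.3  0.1 -0.8] w 30.1
-18 0.42 wrist pred l=100,140,200 [[255.0, 262.0], [255.0, 213.0], [255.0, 129.0]]
-18 0.3 wrist pred l=100,140,200 [[255.0, 271.0], [255.0, 223.0], [255.0, 135.0]]
54 0.42 wrist pred l=100,140,200 [[160.0, 261.0], [156.0, 212.0], [148.0, 129.0]]
54 0.3 wrist pred l=100,140,200 [[156.0, 270.0], [149.0, 223.0], [136.0, 136.0]]
wood [([269, 130, 60, 55, 1056], [308.0, 153.0]), ([232, 137, 35, 49, 995], [249.0, 162.0]), ([268, 145, 17, 43, 370], [276.0, 170.0]), ([284, 147, 19, 41, 394], [293.0, 168.0]), ([141, 208, 32, 84, 2040], [157.0, 248.0]), ([417, 275, 95, 102, 4730], [476.0, 317.0])]
80 [160, 161, 159, 161, 161, 162, 164, 160, 161, 162, 164, 165, 161, 162, 160, 161, 161, 166, 165, 165, 163, 164, 163, 160, 164]
90 [158, 161, 163, 162, 163, 156, 157, 160, 162, 163, 162, 161, 161, 161, 160, 161, 165, 164, 162, 164, 168, 170, 165, 167, 167]
100 [163, 164, 160, 161, 158, 163, 159, 163, 161, 162, 164, 163, 166, 164, 163, 163, 161, 166, 165, 163, 169, 166, 168, 169, 167]
110 [159, 160, 160, 163, 
[... 1593 characters left out ...]
 159, 189, 186, 187, 191, 197, 196, 188, 186]
240 [57, 107, 192, 189, 129, 116, 135, 205, 126, 235, 233, 228, 226, 209, 121, 119, 93, 199, 192, 190, 190, 186, 56, 57, 115]
250 [47, 68, 204, 196, 102, 114, 144, 145, 138, 122, 149, 150, 142, 142, 139, 114, 87, 195, 188, 185, 192, 196, 50, 56, 61]
260 [53, 54, 225, 224, 205, 99, 101, 100, 98, 99, 102, 103, 102, 102, 102, 96, 138, 220, 220, 220, 220, 224, 49, 49, 64]
270 [43, 46, 116, 113, 115, 98, 97, 103, 101, 102, 101, 102, 101, 99, 97, 94, 99, 112, 115, 116, 111, 114, 46, 53, 54]
280 [41, 92, 114, 109, 251, 97, 97, 101, 100, 98, 103, 104, 99, 98, 98, 91, 114, 111, 113, 222, 212, 110, 62, 49, 49]
d [ 0.1 -0.  -0.1] r [-0.  -0.2  0. ] rows>= 4
```

```bash
python3 - <<'E'
from h import *
P=imaging.camera_params("wrist")
ux=np.array([np.cos(TYAW),np.sin(TYAW)]); uy=np.array([-ux[1],ux[0]])
f=lambda y,xb,zb,th,l:np.r_[CUP+uy*y+ux*(xb+l*np.sin(th)-8*np.cos(th)),35+zb+l*np.cos(th)+8*np.sin(th)]
for xb,zb,th in((-19,0,.42),(-19,20,.42),(0,0,.2),(10,0,.1),(15,0,0.),(15,0,-.2),(20,0,.1)):
    print(xb,zb,th,w2p("wrist",[f(-18,xb,zb,th,l) for l in(140,200)],P)[:,1].round())
g=cv2.cvtColor(cv2.imread("pics/w15raw.png"),cv2.COLOR_BGR2GRAY); print([(y,int(g[y,246:256].mean())) for y in range(222,262,2)])
p=sense(); print(go((480,290,330),lean(-.15,.6)))
E
```

```text
-19 0 0.42 [218. 131.]
-19 20 0.42 [197. 102.]
0 0 0.2 [222. 134.]
10 0 0.1 [225. 140.]
15 0 0.0 [236. 156.]
15 0 -0.2 [278. 222.]
20 0 0.1 [214. 131.]
[(222, 174), (224, 158), (226, 153), (228, 139), (230, 114), (232, 104), (234, 99), (236, 137), (238, 181), (240, 231), (242, 221), (244, 212), (246, 194), (248, 170), (250, 142), (252, 109), (254, 102), (256, 101), (258, 101), (260, 101)]
d [ 0.1014 -0.0248 -0.0693] r [-0.0211 -0.2023  0.0102] rows>= 4
(array([480., 290., 330.]), Rotation.from_matrix(array([[ 0.55830215, -0.14943813,  0.81606799],
                            [-0.08437912, -0.98877108, -0.12333661],
                            [ 0.82533561,  0.        , -0.56464247]])))
```

Request:
move_arm(targets=[{"dx": 0.03, "dy": 0, "dz": -0.05, "rx": 0, "ry": 0, "rz": 0}, {"dx": 0.07, "dy": -0.01, "dz": -0.069, "rx": 0, "ry": 0, "rz": 0}, {"dx": 0.101, "dy": -0.025, "dz": -0.069, "rx": -0.02, "ry": -0.2, "rz": 0.01}, {"dx": 0.101, "dy": -0.025, "dz": -0.069, "rx": -0.02, "ry": -0.2, "rz": 0.01}, {"dx": 0.101, "dy": -0.025, "dz": -0.069, "rx": -0.02, "ry": -0.2, "rz": 0.01}, {"dx": 0.101, "dy": -0.025, "dz": -0.069, "rx": -0.02, "ry": -0.2, "rz": 0.01}])

```text
time_s: 44.53
ee_pos: [482.2, 290.1, 326.8]
tool_rot: [0.88, -0.066, 0.468, 0.035]
wrist_force: [0.6, 0.7, -1.4]
grip_width: 29.9
```

```bash
python3 - <<'E'
from h import *
st(); c=go((430,120,340),lean(-.25,1.1)); go((400,0,320),down(-.45),c)
E
```

```text
t 44.53 ee [482.2 290.1 326.8] q [ 0.69 -0.04 -0.64  0.18 -0.66 -2.59] F [ 0.6  0.7 -1.4] w 29.9
d [-0.0038  0.176  -0.0292] r [-0.0674 -0.5063  0.0761] rows>= 5
d [-0.0085  0.1237  0.0181] r [-0.0471 -0.4692  0.1963] rows>= 5
```

Request:
move_arm(targets=[{"dx": -0.004, "dy": 0.176, "dz": -0.029, "rx": -0.067, "ry": -0.506, "rz": 0.076}, {"dx": -0.004, "dy": 0.176, "dz": -0.029, "rx": -0.067, "ry": -0.506, "rz": 0.076}, {"dx": -0.004, "dy": 0.176, "dz": -0.029, "rx": -0.067, "ry": -0.506, "rz": 0.076}, {"dx": -0.004, "dy": 0.176, "dz": -0.029, "rx": -0.067, "ry": -0.506, "rz": 0.076}, {"dx": -0.004, "dy": 0.176, "dz": -0.029, "rx": -0.067, "ry": -0.506, "rz": 0.076}, {"dx": -0.004, "dy": 0.176, "dz": -0.029, "rx": -0.067, "ry": -0.506, "rz": 0.076}])

```text
time_s: 45.03
ee_pos: [430.8, 115.1, 340.8]
tool_rot: [0.964, -0.125, 0.232, 0.03]
wrist_force: [-0.4, -0.1, 0.2]
grip_width: 29.5
```

```bash
python3 - <<'E'
from h import *
st(); sc=imaging.capture("scene"); sd=imaging.capture("side"); cv2.imwrite("pics/fin_scene.png",sc[:,:,::-1]); cv2.imwrite("pics/fin_side.png",sd[:,:,::-1])
s9=cv2.imread("pics/s9raw.png")[:,:,::-1]; s0=cv2.imread("pics/scene0_raw.png")[:,:,::-1]
def tm(a,b,x0,y0,x1,y1,n):
    t=np.ascontiguousarray(a[y0:y1,x0:x1]); r=cv2.matchTemplate(np.ascontiguousarray(b[y0-8:y1+8,x0-8:x1+8]),t,cv2.TM_CCOEFF_NORMED); _,v,_,l=cv2.minMaxLoc(r); print(n,"shift px",l[0]-8,l[1]-8,"score",round(v,3))
tm(s9,sc,303,220,350,248,"cup front face"); tm(s9,sc,284,192,308,240,"tray+gridA edge"); tm(s9,sc,352,215,372,255,"tray+gridB edge"); tm(s9,sc,308,240,345,265,"tray back")
tm(s0,sc,385,200,445,250,"carton"); tm(s0,sc,364,150,422,200,"bowl")
hsv=cv2.cvtColor(sc,cv2.COLOR_RGB2HSV); mat=hsv[165:225,200:278]; print("orange mat share",((mat[...,0]<20)&(mat[...,1]>110)).mean().round(2))
ux=np.array([np.cos(TYAW),np.sin(TYAW)]); uy=np.array([-ux[1],ux[0]])
for y,xb,th in((54,-19,.42),(54,0,.2),(-18,-19,.42),(-18,8,.1)): 
    X=[np.r_[CUP+uy*y+ux*(xb+l*np.sin(th)),35+l*np.cos(th)] for l in(110,140,200)]; print(y,th,"scene",w2p("scene",X).round().tolist(),"side",w2p("side",X).round().tolist())
for n,a,b in(("scene",s9,sc),("side",cv2.imread("pics/side0_raw.png")[:,:,::-1],sd)):
    d=(abs(a.astype(int)-b).sum(2)>70).astype(np.uint8); k,l,S,c=cv2.connectedComponentsWithStats(d); print(n,[S[i].tolist() for i in np.argsort(-S[:,4])[1:9]])
E
```

```text
t 45.03 ee [430.8 115.1 340.8] q [ 0.2  -0.16 -0.38  0.92 -0.2  -2.73] F [-0.4 -0.1  0.2] w 29.5
cup front face shift px 0 0 score 0.975
tray+gridA edge shift px 0 0 score 0.75
tray+gridB edge shift px -3 8 score 0.732
tray back shift px 0 0 score 0.989
carton shift px 0 0 score 0.999
bowl shift px 0 0 score 1.0
orange mat share 0.61
54 0.42 scene [[346.0, 227.0], [347.0, 225.0], [348.0, 221.0]] side [[153.0, 231.0], [149.0, 222.0], [141.0, 204.0]]
54 0.2 scene [[347.0, 224.0], [349.0, 220.0], [352.0, 212.0]] side [[153.0, 230.0], [150.0, 222.0], [144.0, 205.0]]
-18 0.42 scene [[324.0, 217.0], [324.0, 216.0], [324.0, 211.0]] side [[175.0, 220.0], [171.0, 211.0], [164.0, 193.0]]
-18 0.1 scene [[325.0, 214.0], [326.0, 209.0], [329.0, 199.0]] side [[175.0, 219.0], [173.0, 212.0], [169.0, 196.0]]
scene [[282, 85, 117, 130, 5564], [350, 0, 79, 77, 3604], [235, 126, 47, 94, 903], [313, 0, 41, 85, 769], [282, 45, 56, 45, 769], [341, 221, 24, 12, 152], [286, 98, 28, 15, 84], [320, 98, 18, 6, 59]]
side [[286, 146, 226, 238, 23107], [234, 88, 142, 196, 11862], [321, 0, 191, 114, 9758], [196, 1, 125, 208, 9384], [128, 210, 100, 84, 3674], [401, 178, 27, 26, 439], [494, 76, 18, 56, 411], [352, 294, 61, 33, 266]]
```

```bash
python3 - <<'E'
from h import *
st(); go((380,-120,330),down(-.45))
E
```

```text
t 45.13 ee [431.1 118.4 339.3] q [ 0.21 -0.16 -0.39  0.91 -0.2  -2.73] F [ 0.5  0.5 -0.2] w 29.9
d [0.005  0.2436 0.0128] r [-0.0474 -0.4734  0.1929] rows>= 6
```

Request:
move_arm(targets=[{"dx": 0.005, "dy": 0.244, "dz": 0.013, "rx": -0.047, "ry": -0.473, "rz": 0.193}, {"dx": 0.005, "dy": 0.244, "dz": 0.013, "rx": -0.047, "ry": -0.473, "rz": 0.193}, {"dx": 0.005, "dy": 0.244, "dz": 0.013, "rx": -0.047, "ry": -0.473, "rz": 0.193}, {"dx": 0.005, "dy": 0.244, "dz": 0.013, "rx": -0.047, "ry": -0.473, "rz": 0.193}, {"dx": 0.005, "dy": 0.244, "dz": 0.013, "rx": -0.047, "ry": -0.473, "rz": 0.193}, {"dx": 0.005, "dy": 0.244, "dz": 0.013, "rx": -0.047, "ry": -0.473, "rz": 0.193}, {"dx": 0.005, "dy": 0.244, "dz": 0.013, "rx": -0.047, "ry": -0.473, "rz": 0.193}, {"dx": 0.005, "dy": 0.244, "dz": 0.013, "rx": -0.047, "ry": -0.473, "rz": 0.193}])

```text
time_s: 45.8
ee_pos: [387.4, -107.3, 328.2]
tool_rot: [0.973, -0.231, -0.002, 0.006]
wrist_force: [-0.5, 0.8, -0.1]
grip_width: 29.9
```

```bash
python3 - <<'E'
from h import *
st(); sc=imaging.capture("scene"); cv2.imwrite("pics/fin2.png",sc[:,:,::-1])
s9=cv2.imread("pics/s9raw.png")[:,:,::-1]; s6=cv2.imread("pics/s6raw.png")[:,:,::-1]
G=lambda a:np.hypot(*[cv2.Sobel(np.log1p(cv2.cvtColor(np.ascontiguousarray(a),cv2.COLOR_RGB2GRAY).astype(np.float32)),cv2.CV_32F,i,1-i) for i in(0,1)])
def tm(a,b,x0,y0,x1,y1,n):
    r=cv2.matchTemplate(np.ascontiguousarray(G(b)[y0-6:y1+6,x0-6:x1+6]),np.ascontiguousarray(G(a)[y0:y1,x0:x1]),cv2.TM_CCOEFF_NORMED); _,v,_,l=cv2.minMaxLoc(r); print(n,l[0]-6,l[1]-6,round(v,3))
for nm,a in(("s9",s9),("s6",s6)):
    tm(a,sc,286,205,304,240,nm+" grid A strip"); tm(a,sc,354,222,368,258,nm+" grid B strip"); tm(a,sc,306,196,360,212,nm+" handles"); tm(a,sc,300,236,350,262,nm+" rear")
E
```

```text
t 45.8 ee [ 387.4 -107.3  328.2] q [-0.46  0.04 -0.12  1.41 -0.01 -3.14] F [-0.5  0.8 -0.1] w 29.9
s9 grid A strip 0 0 0.774
s9 grid B strip 0 0 0.578
s9 handles 0 0 0.638
s9 rear 0 0 0.978
s6 grid A strip 0 0 0.833
s6 grid B strip 0 0 0.595
s6 handles 0 0 0.531
s6 rear 0 0 0.837
```

Everything shows zero shift. Joint 6 sits close to its limit, so I ease it back and hand in.

Request:
move_arm(targets=[{"dx": 0, "dy": 0, "dz": 0, "rx": 0, "ry": 0, "rz": 0.1}, {"dx": 0, "dy": 0, "dz": 0, "rx": 0, "ry": 0, "rz": 0.2}, {"dx": 0, "dy": 0, "dz": 0, "rx": 0, "ry": 0, "rz": 0.2}, {"dx": 0, "dy": 0, "dz": 0, "rx": 0, "ry": 0, "rz": 0.2}])

```text
time_s: 46.18
ee_pos: [387.0, -103.9, 329.3]
tool_rot: [0.947, -0.322, -0.001, 0.006]
wrist_force: [-0.4, -0.0, 0.5]
grip_width: 30.0
```

```bash
python3 - <<'E'
from h import *
st(); print(env.close_job())
E
```

```text
t 46.18 ee [ 387.  -103.9  329.3] q [-0.46  0.03 -0.12  1.41 -0.01 -2.94] F [-0.4 -0.   0.5] w 30.0
the job is handed in; nothing more can be done
None
```

I handed the job in at 46 s. Both grids are hooked under the lip and lie flat in their bays, with the grey cup upright on the middle of them. The only two utensils present, the scraper and the whisk, stand in it handle down.

**Last checks:**
- The camera comparison found no shift of the cup, tray, carton or bowl. The scores were lower for the grids (0.53–0.83), because of shadows and the utensils in the way.
- The scraper's neck was where it should be with its handle end on the cup floor.
- The whisk fit was coarser and suggests it stands nearly upright on the floor. I did not confirm it in a viewed picture, as all 16 were used.

**What went less cleanly:**
- On the first insertion attempt the scraper's handle end hit the cup at about 41 N at the wrist. It slid about 23 mm in the grip. I backed off, corrected the depth offset and inserted it without contact. If that push counts against the 40 N limit on the arm and gripper body, it is a risk; it went through the held scraper.
- Joints 3 and 6 briefly came to the ends of their ranges (-1.18 and -3.14 as printed, rounded). I moved both back.

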